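Demould resin mounts with the turnover cradle

ROBOT

A 6-joint arm with a two-finger parallel gripper is mounted at the origin on a cart in front of the work surface, level with it; the furniture and walls round the work are solid. World frame = base frame: x ahead of the robot, y to its left, z up, the work surface at z = 0. Lengths are in m, angles in rad, forces in N, time in s.
With the tool pointing down it reaches from about 0.35 to 0.775 m from the base axis. Payload 7.3 kg.
Tool frame: the origin (TCP) lies at the very end of the fingers, on their centre line; the grasp point (between the pads) lies 19 mm behind it (grip_point_offset is the distance from the TCP to the grasp point, in m); z points along the fingers, y is the direction in which the jaws open and shut (so a half turn about z gives the same grasp; the last joint's range is limited). The gripper opens to 92 mm and grips with 3 to 60 N. Pads are 19 mm wide; open, the fingers measure 130 mm over their backs; the gripper's body (75 mm by 190 mm) begins 47 mm behind the grasp point.
Start: joints at [1.078, 0.342, 1.524, -0, 1.275, -0.146], TCP at [0.178, 0.494, 0.193] pointing down, gripper open.
Joint ranges: [-2.53, 2.53], [-0.77, 2.02], [0.04, 2.7], [-1, 4.14], [0.28, 2.66], [-3.11, 3.11]. Speed limits (rad/s): [2.57, 2.57, 3.14, 3.14, 3.14, 3.14].

INTERFACE

Orientations are given as a unit quaternion [x, y, z, w].
In Python, from rig import read_state, capture, finish_job, boxes_of, tip_of, grip_point_offset gives the robot as it stands.
- The arm moves only by the tool apply_moves, never from a script. Its argument "motion" is a list of rows, each an object of numbers: "dx", "dy", "dz": the shift along the world's x, y, z in cm; "twist": the turn about the world's z in degrees; "jaw": the opening, from 0 (shut) to 1 (fully open). In form: [{"dx": .., "dy": .., "dz": .., "twist": .., "jaw": ..}, ...]. A call has 1 to 10 rows; each row shifts and turns the commanded pose from where the row before left it; what a row does not reach is not made up. A row lasts 1/8 s, in which the tool goes at most 62.5 mm and 10.7 degrees, less where a joint would pass 70% of its speed; a pose out of reach is approached as far as the arm can. A call is refused whole if a number of a shift passes 6.25 or a number of a turn 10.7, either way. A call with a gripper value outside its range is refused whole. The fingers move at their own pace and stop on an object; "newtons" is the grip in N (left out, the last holds). Time passes only in rows, so rows that do not move let the fingers close. It gives the time, the measured TCP pose, the force and the opening at its end, in the units of the state.
- read_state(): the state, without advancing time (a new reading comes with each control period).
- capture(name): name is "side" or "top" or "wrist"; returns a dict with "image" (400x640x3 uint8, blue, green, red), "depth" (400x640 float32, m along the optical axis (not along the pixel's ray), 0 where there is no reading), "intrinsics" (3x3 intrinsics, pixels), "dist" ([k1, k2, p1, p2, k3] as OpenCV has them; the pictures are not rectified), "xyz" and "orientation" of the camera in the world; the wrist camera has in their place "T_tool_cam" (4x4, takes a point from camera to tool coordinates, whose origin is the TCP and whose axes are the flange's). Camera axes: x right, y down, z forward; pixel columns grow to the right and rows downward; lengths in m; the calibration is good to about 2 mm. A picture is of the moment at which its call begins: read the wrist's pose just before it.
- finish_job(): hands the job in, once; it reports no verdict.
Trained networks look in the newest picture that a camera, given by its name, has taken for a name from the list of things; names that differ only in an ending like _2 or _b are one class to them, and where a whole thing is asked for, a point or a joint stands for the part that bears it (a point fixed in the world has none). Each returns a list of dicts, best first, with "score" (0 to 1); they miss things now and then, are a little off and sometimes report something else, mostly with a low value. They report only what shows in the picture. A call takes as long as a camera call. They do not tell look-alikes from the thing itself.
- boxes_of(camera, thing): "location" ([row, column] in pixels, amid what is visible of it).
- tip_of(camera, thing): "location" ([row, column] in pixels: a listed point, or the origin of a listed thing).
The state is a dict: "clock": time; "joint_pos": joint angles; "qd": joint speeds; "joint_efforts": joint torques, N m; "position": TCP position; "tcp_rot": TCP orientation; "contact_force": force on the tool from outside, world axes, zero at the start; "moment": the same for the moment, N m; "opening": finger opening in m.
Only numpy, scipy, OpenCV 4.12 (cv2) and the standard library are available. Lean on these libraries where they do the work, as an engineer would, in place of code of your own. Each camera call takes 0.05 s, during which the arm holds its last target.

TASK

The resin in the orange cups has cured: stand every cup mouth up in a pocket of the turnover cradle's grey loading leaf, close the blue catch leaf right over them, turn the closed cradle right over onto the catch leaf's side, and swing the loading leaf all the way back. Then lift the cups off, leaving each mount specimen face up in its pocket of the catch leaf, set all the cups mouth down inside the drying tray, and finally swing the empty loading leaf right over the mounts to keep dust off them. Never touch the mounts with the gripper, and leave the timer, the orange-capped bottle and any mount that already stands bare on the worktop where they are.

Things in the scene. Friction and masses are not known exactly. Their poses are not given: they have to be found in the camera images.
- cradle: turnover cradle, fixed: aluminium base plate 345 x 215 mm, 10 mm high, with a 70 mm high bearing block at each end carrying one hinge pin. Origin: centre of its underside; x along the pin, y towards the loading leaf, z up. Two trays (leaves) turn on the pin, loading leaf (grey) flat to +y, catch leaf (blue) flat to -y; they close on each other like a book and can be turned over together
- cradle_hinge (a point): middle of the hinge line, 48.5 mm above the work surface; the line runs along the cradle's x. The hinge is stiff (about 0.32 N m per leaf), so leaves stay where they are left. A leaf's far edge is 96 mm from the line; the closed pair is 73 mm thick, its middle plane at hinge height
- load_leaf (a joint): angle of the loading leaf (grey) in rad: 0 lying flat on its own side (+y of the cradle), growing as it swings up and over about the cradle's +x; 3.14 upside down over the catch leaf's side
- catch_leaf (a joint): angle of the catch leaf (blue) in rad: 0 lying flat on its own side (-y of the cradle), growing as it swings up and over about the cradle's -x; 3.14 upside down over the loading leaf's side. It starts flat or partly raised
- load_handle (a point): middle of the loading leaf's half handle: a black sleeve 12 mm thick, 72 mm long that revolves freely on its bar, parallel to the hinge, 160 mm from the hinge line, at hinge height when the leaf is flat or right over, 58 mm free of the leaf's edge, on one steel arm at its outer end; middle at cradle x = -38 mm. Held in the fingers, it lets the leaf swing about it
- catch_handle (a point): middle of the catch leaf's half handle: the same, its middle at cradle x = +38 mm (the half away from the robot). With the leaves closed both half handles lie end to end in one line 4 mm apart, so that a grip across the joint at cradle x = 0 holds both leaves together
- load_pocket_1 (a point): centre of the floor of pocket 1 of the loading leaf (black rubber disc between four upright steel pins 18 mm high, set diagonally, 2 to 3 mm clear of a cup on each side). 62 mm from the hinge line, 20 mm above the work surface when the leaf is flat; pockets are 80 mm apart along the hinge. Its axes turn with the leaf; with the leaf flat z is up
- load_pocket_2 (a point): centre of the floor of pocket 2 of the loading leaf (black rubber disc between four upright steel pins 18 mm high, set diagonally, 2 to 3 mm clear of a cup on each side). 62 mm from the hinge line, 20 mm above the work surface when the leaf is flat; pockets are 80 mm apart along the hinge. Its axes turn with the leaf; with the leaf flat z is up
- load_pocket_3 (a point): centre of the floor of pocket 3 of the loading leaf (black rubber disc between four upright steel pins 18 mm high, set diagonally, 2 to 3 mm clear of a cup on each side). 62 mm from the hinge line, 20 mm above the work surface when the leaf is flat; pockets are 80 mm apart along the hinge. Its axes turn with the leaf; with the leaf flat z is up
- catch_pocket_1 (a point): centre of the floor of pocket 1 of the catch leaf (black rubber disc between four upright steel pins 16 mm high, set diagonally, 3 mm clear of a cup on each side). 62 mm from the hinge line, 20 mm above the work surface when the leaf is flat; pockets are 80 mm apart along the hinge. Its axes turn with the leaf; with the leaf flat z is up
- catch_pocket_2 (a point): centre of the floor of pocket 2 of the catch leaf (black rubber disc between four upright steel pins 16 mm high, set diagonally, 3 mm clear of a cup on each side). 62 mm from the hinge line, 20 mm above the work surface when the leaf is flat; pockets are 80 mm apart along the hinge. Its axes turn with the leaf; with the leaf flat z is up
- catch_pocket_3 (a point): centre of the floor of pocket 3 of the catch leaf (black rubber disc between four upright steel pins 16 mm high, set diagonally, 3 mm clear of a cup on each side). 62 mm from the hinge line, 20 mm above the work surface when the leaf is flat; pockets are 80 mm apart along the hinge. Its axes turn with the leaf; with the leaf flat z is up
- cup_1: orange mounting cup (casting mould, slippery), 55 mm across at its base and 60 mm at the mouth, 55 mm high, wall 4 mm, floor 4 mm, about 50 g, at the start standing mouth up on the work surface at the robot's left with its mount lying loose inside. Origin: centre of its closed base's outside; z towards the mouth. With the cradle closed it stands between the two pocket floors with 2 mm to spare. Two or three cups are there; the others are absent
- mount_1: cured resin mount cast in cup 1: pale yellow disc 40 mm across, 32 mm high, about 60 g, lying loose in its cup (3 mm clear all round), 19 mm below its rim. If cup 1 is absent, this one was taken out earlier and stands bare on the work surface, specimen face down: leave it alone. Origin: centre of the specimen face (with a dark steel specimen in it), which lies against the cup's floor at the start; z away from that face
- cup_2: orange mounting cup (casting mould, slippery), 55 mm across at its base and 60 mm at the mouth, 55 mm high, wall 4 mm, floor 4 mm, about 50 g, at the start standing mouth up on the work surface at the robot's left with its mount lying loose inside. Origin: centre of its closed base's outside; z towards the mouth. With the cradle closed it stands between the two pocket floors with 2 mm to spare. Two or three cups are there; the others are absent
- mount_2: cured resin mount cast in cup 2: pale yellow disc 40 mm across, 32 mm high, about 60 g, lying loose in its cup (3 mm clear all round), 19 mm below its rim. If cup 2 is absent, this one was taken out earlier and stands bare on the work surface, specimen face down: leave it alone. Origin: centre of the specimen face (with a dark steel specimen in it), which lies against the cup's floor at the start; z away from that face
- cup_3: orange mounting cup (casting mould, slippery), 55 mm across at its base and 60 mm at the mouth, 55 mm high, wall 4 mm, floor 4 mm, about 50 g, at the start standing mouth up on the work surface at the robot's left with its mount lying loose inside. Origin: centre of its closed base's outside; z towards the mouth. With the cradle closed it stands between the two pocket floors with 2 mm to spare. Two or three cups are there; the others are absent
- mount_3: cured resin mount cast in cup 3: pale yellow disc 40 mm across, 32 mm high, about 60 g, lying loose in its cup (3 mm clear all round), 19 mm below its rim. If cup 3 is absent, this one was taken out earlier and stands bare on the work surface, specimen face down: leave it alone. Origin: centre of the specimen face (with a dark steel specimen in it), which lies against the cup's floor at the start; z away from that face
- drying_tray: flat steel tray, fixed, at the robot's right: outside 290 x 115 mm (x along its length), 16 mm high, wall and floor 4 mm, black rubber liner. Origin: centre of its underside
- bench_timer: black bench timer, 50 x 76 x 24 mm, loose bystander left of the cups. Origin: centre of its underside
- indicator: small white bottle with an orange cap, 36 mm across, 76 mm high, loose bystander left of the cups. Origin: centre of its underside
Not all that is in view belongs to the job. What is shaped like the cup_2 but black is not meant.

How it is judged:
By the outcome, as a careful person would: the job done as asked, in the order asked, and still so for the second after the job is handed in, with the robot touching nothing.
Of cup_1, cup_2, cup_3 only 2 to 3 are there at a start; the rules pass over those that are not, and their reading is None.
At some moment in a run one of cup_1, cup_2, cup_3 may be knocked a few centimetres aside while the robot is not near it.
It also fails if it takes over 210 s, if anything falls off the work surface, if the arm or the gripper's body presses on something with over 40 N, if the wrist force passes 120 N, or if a joint passes its speed limit or range.

## Working session

There is one attempt and no reset: what is moved stays moved. The work goes in short steps, Python scripts to look and compute and a tool call to move; the robot and the scene stay as the last step left them, time stands still between calls to the robot, and variables do not carry over. Pictures are saved under pics/ and viewed, and the job is handed in when it is done.

Besides the shell and the picture viewer there is one more tool, called after "Emit:" by a JSON object that holds its "api" and its "payload", one argument or row to a line. apply_moves: Moves the arm, as the interface text tells. Its arguments: {"type":"object","properties":{"motion":{"type":"array","items":{"type":"object","properties":{"dx":{"type":"number"},"dy":{"type":"number"},"dz":{"type":"number"},"twist":{"type":"number"},"jaw":{"type":"number"}}}},"newtons":{"type":"number"}},"required":["motion"]}

```bash
ls -la; mkdir -p pics
cat > h.py <<'E'
import numpy as np, cv2
from scipy.spatial.transform import Rotation as R
from rig import read_state, capture, finish_job, boxes_of, tip_of, grip_point_offset
def cam_pose(c, st=None):
    if 'T_tool_cam' in c:
        T=np.eye(4);T[:3,:3]=R.from_quat(st['tcp_rot']).as_matrix();T[:3,3]=st['position']
        return T@np.array(c['T_tool_cam'])
    T=np.eye(4);T[:3,:3]=R.from_quat(c['orientation']).as_matrix();T[:3,3]=c['xyz'];return T
def ray(c,T,rc):
    p=cv2.undistortPoints(np.array([[[rc[1],rc[0]]]],float),np.array(c['intrinsics']),np.array(c['dist']))[0,0]
    return T[:3,3],T[:3,:3]@np.array([p[0],p[1],1.0])
def at_z(c,T,rc,z):
    o,d=ray(c,T,rc); return o+d*(z-o[2])/d[2]
def at_depth(c,T,rc):
    o,d=ray(c,T,rc); z=c['depth'][int(round(rc[0])),int(round(rc[1]))]; return o+d*z if z>0 else None
def cloud(c,T):
    h,w=c['depth'].shape
    u,v=np.meshgrid(np.arange(w),np.arange(h))
    p=cv2.undistortPoints(np.stack([u,v],-1).reshape(-1,1,2).astype(float),np.array(c['intrinsics']),np.array(c['dist'])).reshape(h,w,2)
    z=c['depth']; P=np.stack([p[...,0]*z,p[...,1]*z,z],-1)@T[:3,:3].T+T[:3,3]
    P[z<=0]=np.nan
    return P
E
python3 - <<'E'
from h import *
np.set_printoptions(precision=4,suppress=True)
s=read_state();print(s);print(grip_point_offset)
for n in ['side','top','wrist']:
    s=read_state();c=capture(n);cv2.imwrite(f'pics/{n}0.png',c['image']);print(n,cam_pose(c,s))
E
```

```text
total 12
drwxr-xr-x  3 agent agent 4096 Dec  6 06:42 .
drwxr-xr-x 23 root  root  4096 Dec  6 06:42 ..
drwxr-xr-x  2 agent agent 4096 Dec  6 06:42 pics
{'clock': 0.0, 'joint_pos': array([ 1.078 ,  0.3427,  1.525 , -0.    ,  1.2754, -0.146 ]), 'qd': array([-0.0018, -0.0004,  0.0003, -0.0012,  0.0003, -0.0003]), 'joint_efforts': array([  0.0016, -43.123 , -24.4222,   0.0719,   0.0559,  -0.0001]), 'position': array([0.1782, 0.4934, 0.1921]), 'tcp_rot': array([ 0.1725,  0.985 , -0.0007, -0.0002]), 'contact_force': array([ 0.4284, -0.219 ,  0.2514]), 'moment': array([-0.0301, -0.0637, -0.0319]), 'opening': 0.09171064496293846}
0.0188
side [[ 0.9854 -0.122   0.1188  0.3461]
 [-0.1694 -0.6354  0.7533 -0.9086]
 [-0.0164 -0.7625 -0.6468  0.906 ]
 [ 0.      0.      0.      1.    ]]
top [[-0.028  -0.9881  0.1509  0.3365]
 [-0.9996  0.029   0.004   0.0754]
 [-0.0084 -0.1507 -0.9885  1.1673]
 [ 0.      0.      0.      1.    ]]
wrist [[ 0.3389  0.8998  0.2747  0.1052]
 [ 0.9408 -0.3238 -0.0998  0.5206]
 [-0.0009  0.2923 -0.9563  0.3853]
 [ 0.      0.      0.      1.    ]]
```

View pics/top0.png

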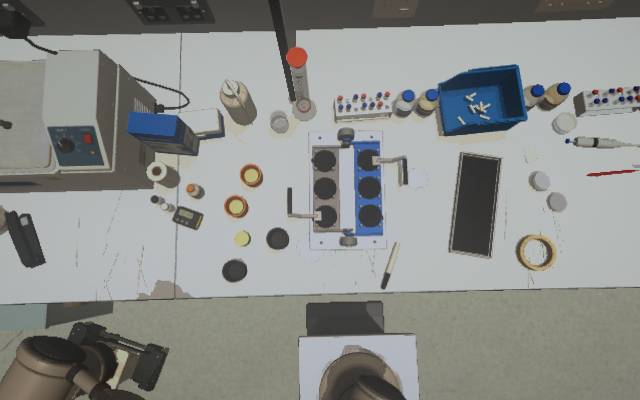

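View pics/side0.png

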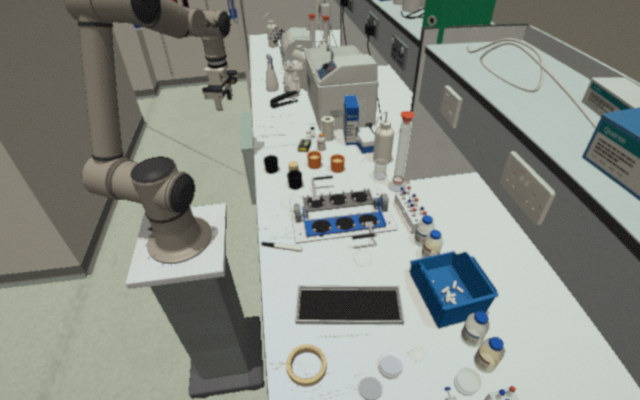

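View pics/wrist0.png

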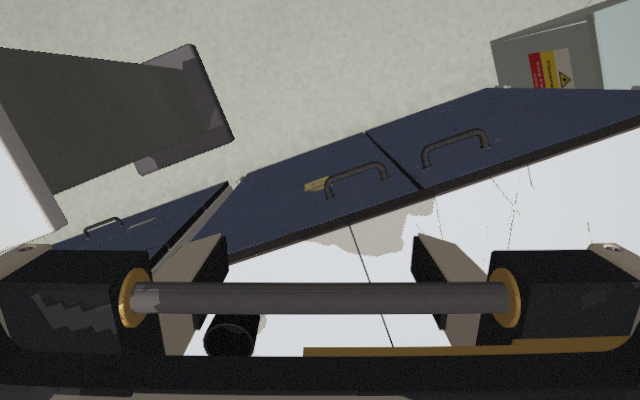

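Run:
```python
from h import *
np.set_printoptions(precision=4,suppress=True)
zs={'cup_1':None,'mount_1':None,'cradle_hinge':.0485,'load_handle':.0485,'catch_handle':.0485,'load_pocket_1':.02,'catch_pocket_1':.02,'drying_tray':0,'bench_timer':0,'indicator':0,'cradle':0.0}
for n in ['top','side']:
    s=read_state();c=capture(n);T=cam_pose(c,s);P=cloud(c,T);np.savez(f'pics/{n}.npz',img=c['image'],P=P)
    for k,z in zs.items():
        for fn in (tip_of,boxes_of):
            for r in fn(n,k):
                rc=r['location'];i=tuple(np.round(rc).astype(int))
                print(n,k,fn.__name__,np.round(rc,1),round(r['score'],2),'dep',P[i], 'z' ,at_z(c,T,rc,z) if z is not None else at_z(c,T,rc,0.0))
```

```text
top cup_1 call [237.5 280. ] 0.87 dep [0.4176 0.2062 0.0025] z [0.4192 0.2065 0.    ]
top cup_1 call [271.7 238.7] 0.75 dep [ 0.3264  0.3222 -0.0008] z [0.3272 0.3229 0.    ]
top cup_1 call [209.1 240.9] 0.62 dep [0.4986 0.3094 0.0372] z [0.5037 0.3173 0.    ]
top cup_1 call [176.6 253.1] 0.52 dep [0.5878 0.2756 0.0388] z [0.5976 0.2822 0.    ]
top cup_1 call [236.4 278.6] 0.76 dep [0.4232 0.2087 0.0053] z [0.4225 0.2104 0.    ]
top cup_1 call [272.5 238.8] 0.74 dep [ 0.3264  0.3222 -0.0008] z [0.325  0.3226 0.    ]
top cup_1 call [167.9 249.2] 0.72 dep [0.6177 0.2897 0.0235] z [0.6238 0.2935 0.    ]
top cup_1 call [200.1 238.1] 0.63 dep [0.5237 0.3172 0.0399] z [0.53   0.3254 0.    ]
top cup_1 call [187.1 364.4] 0.53 dep [ 0.5537 -0.0353  0.0205] z [ 0.5572 -0.0384  0.    ]
top mount_1 call [205.  237.2] 0.71 dep [0.5101 0.3204 0.0377] z [0.5158 0.328  0.    ]
top mount_1 call [237.6 244.2] 0.68 dep [0.4182 0.3011 0.0362] z [0.4219 0.3078 0.    ]
top mount_1 call [177.4 253.5] 0.46 dep [0.5879 0.273  0.038 ] z [0.5952 0.2811 0.    ]
top mount_1 call [175.4 251.4] 0.56 dep [0.595  0.
[... 6127 characters left out ...]
4953 -0.3487  0.0075] z [ 0.4962 -0.3456  0.    ]
side drying_tray call [163.8 291.6] 0.53 dep [0.4142 0.303  0.0317] z [ 0.4152  0.3486 -0.    ]
side bench_timer call [147.8 306.5] 0.45 dep [0.4871 0.4269 0.0181] z [ 0.4924  0.4553 -0.    ]
side bench_timer call [143.1 305.9] 0.62 dep [0.492  0.4618 0.0209] z [0.4949 0.4935 0.    ]
side indicator call [148.4 320. ] 0.52 dep [0.5475 0.4227 0.013 ] z [ 0.5499  0.439  -0.    ]
side indicator call [145.  304.7] 0.28 dep [0.4863 0.4542 0.0161] z [0.4875 0.4791 0.    ]
side cradle call [217.4 342.7] 0.63 dep [ 0.5536 -0.0212  0.0205] z [ 0.557  -0.0025  0.    ]
side cradle call [215.2 338.8] 0.6 dep [0.5449 0.0033 0.0083] z [0.5458 0.0109 0.    ]
```

Run:
```python
from h import *
a=np.load('pics/top.npz');im=a['img']
cv2.imwrite('pics/topz.png',cv2.resize(im[120:290,220:420],None,fx=4,fy=3.5,interpolation=cv2.INTER_CUBIC)[:600,:800])
P=a['P']
np.set_printoptions(precision=4,suppress=True)
hsv=cv2.cvtColor(im,cv2.COLOR_BGR2HSV)
# orange cups: rim points z>0.048
m=(hsv[...,0]<18)&(hsv[...,1]>120)
n,l,st,ce=cv2.connectedComponentsWithStats(m.astype(np.uint8))
for i in range(1,n):
    if st[i,4]>30:
        q=P[l==i];top=q[q[:,2]>0.046]
        print(st[i],ce[i],np.nanmean(q,0),len(top), np.nanmean(top,0) if len(top) else '', (np.nanmin(top,0),np.nanmax(top,0)) if len(top) else '')
# black discs in leaves
reg=np.zeros(m.shape,bool);reg[140:240,305:390]=1
d=(hsv[...,2]<60)&reg&(P[...,2]>0.012)&(P[...,2]<.03)
n,l,st,ce=cv2.connectedComponentsWithStats(d.astype(np.uint8))
for i in range(1,n):
    if st[i,4]>60: print('disc',st[i],ce[i],np.nanmean(P[l==i],0))
b=(hsv[...,0]>100)&(hsv[...,0]<125)&(hsv[...,1]>120)&reg
q=P[b];print('blue',np.nanpercentile(q,[2,98],axis=0))
hand=(hsv[...,2]<80)&(P[...,2]>0.035)&(P[...,2]<.08)
for r0,r1,c0,c1 in((180,225,283,300),(150,195,395,412)):
    mm=np.zeros_like(reg);mm[r0:r1,c0:c1]=1;q=P[mm&hand];print('handle',len(q),np.nanmean(q,0),np.nanpercentile(q,[3,97],axis=0))
```

```text
[286  47  21  20 321] [296.296   56.8318] [0.797  0.1304 0.3093] 321 [0.797  0.1304 0.3093] (array([0.775 , 0.1087, 0.2833]), array([0.8234, 0.1534, 0.3144]))
[ 84 135   7   8  48] [ 87.1042 138.4167] [0.6254 0.5879 0.3   ] 48 [0.6254 0.5879 0.3   ] (array([0.6177, 0.5795, 0.2934]), array([0.6334, 0.596 , 0.3055]))
[240 164  21  21 107] [250.5981 174.3178] [0.5936 0.2806 0.048 ] 87 [0.5916 0.2815 0.0534] (array([0.5647, 0.253 , 0.0465]), array([0.6211, 0.3091, 0.0593]))
[587 170  48   6 109] [609.156  172.5229] [ 0.5766 -0.7278  0.0076] 0  
[187 185   7   7  39] [189.8718 188.1282] [0.5541 0.4393 0.0747] 39 [0.5541 0.4393 0.0747] (array([0.5455, 0.4293, 0.0548]), array([0.5635, 0.4537, 0.0798]))
[224 196  22  21 112] [235.3125 206.0625] [0.5061 0.3229 0.0469] 84 [0.5049 0.3232 0.0536] (array([0.478 , 0.2947, 0.0467]), array([0.5336, 0.3528, 0.0589]))
disc [358 150  19  21 187] [366.1444 160.1444] [ 0.6311 -0.0446  0.022 ]
disc [359 178  21  20 204] [368.2206 186.7647] [ 0.5537 -0.0471  0.022 ]
blue [[ 0.4196 -0.0807  0.0165]
 [ 0.683  -0.0082  0.0319]]
handle 97 [0.5169 0.1733 0.0532] [[0.4843 0.1689 0.0483]
 [0.5483 0.1777 0.0573]]
handle 87 [ 0.5886 -0.1457  0.0577] [[ 0.5546 -0.1506  0.0541]
 [ 0.6204 -0.1416  0.0615]]
```

View pics/topz.png

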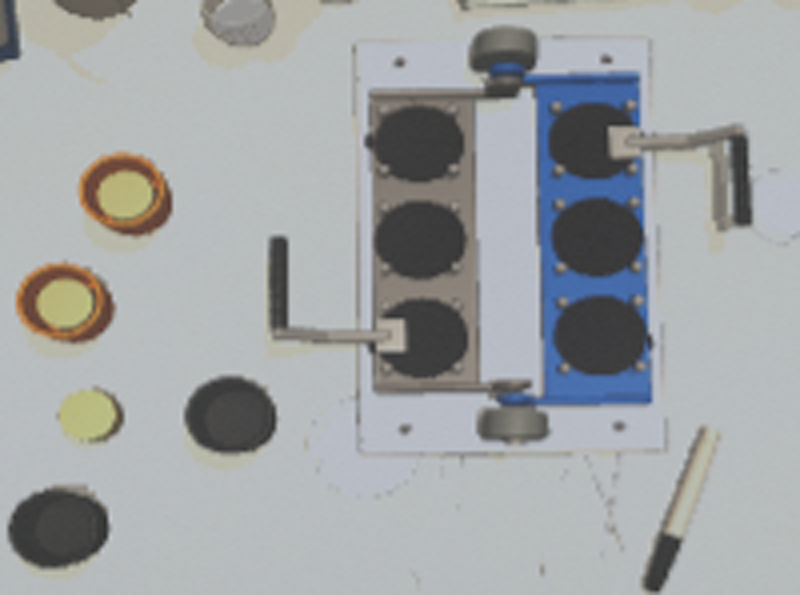

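Emit:
{"api": "apply_moves", "payload": {
  "motion": [
    {"dx": 4.1, "dy": -2.1, "twist": 2, "jaw": 1},
    {"dx": 4.1, "dy": -2.1, "twist": 2},
    {"dx": 4.1, "dy": -2.1, "twist": 2},
    {"dx": 4.1, "dy": -2.1, "twist": 2},
    {"dx": 4.1, "dy": -2.1, "twist": 2},
    {"dx": 4.1, "dy": -2.1, "twist": 2},
    {"dx": 4.1, "dy": -2.1, "twist": 2},
    {"dx": 4.1, "dy": -2.1, "twist": 2},
    {"dx": 4.1, "dy": -2.1, "twist": 2},
    {"dx": 4.1, "dy": -2.1, "twist": 2}
  ]
}}

```text
validation failed for argument at $.mo...
```

Emit:
{"api": "apply_moves", "payload": {
  "motion": [
    {"dx": 4.1, "dy": -2.1, "dz": 0, "twist": 2, "jaw": 1},
    {"dx": 4.1, "dy": -2.1, "dz": 0, "twist": 2, "jaw": 1},
    {"dx": 4.1, "dy": -2.1, "dz": 0, "twist": 2, "jaw": 1},
    {"dx": 4.1, "dy": -2.1, "dz": 0, "twist": 2, "jaw": 1},
    {"dx": 4.1, "dy": -2.1, "dz": 0, "twist": 2, "jaw": 1},
    {"dx": 4.1, "dy": -2.1, "dz": 0, "twist": 2, "jaw": 1},
    {"dx": 4.1, "dy": -2.1, "dz": 0, "twist": 2, "jaw": 1},
    {"dx": 4.1, "dy": -2.1, "dz": 0, "twist": 2, "jaw": 1},
    {"dx": 4.1, "dy": -2.1, "dz": 0, "twist": 2, "jaw": 1},
    {"dx": 4.1, "dy": -2.1, "dz": 0, "twist": 2, "jaw": 1}
  ],
  "newtons": 20
}}

```text
clock: 3.7
position: [0.5897, 0.283, 0.1928]
tcp_rot: [-0.002, 1.0, 0.0, 0.0]
contact_force: [0.9, 0.7, 0.3]
opening: 0.0921
```

Run:
```python
from h import *
np.set_printoptions(precision=4,suppress=True)
s=read_state();c=capture('wrist');T=cam_pose(c,s);print(T[:3,3],c['intrinsics'][0]);P=cloud(c,T);np.savez('pics/w1.npz',img=c['image'],P=P)
cv2.imwrite('pics/w1.png',c['image'])
im=c['image'];hsv=cv2.cvtColor(im,cv2.COLOR_BGR2HSV)
m=(hsv[...,0]<18)&(hsv[...,1]>120)
n,l,st,ce=cv2.connectedComponentsWithStats(m.astype(np.uint8))
for i in range(1,n):
    if st[i,4]>100:
        q=P[l==i];top=q[q[:,2]>0.049]
        print(st[i],ce[i],len(top), np.nanmean(top,0) if len(top) else '', (np.nanmin(top,0),np.nanmax(top,0)) if len(top) else '')
```

```text
[0.5119 0.2827 0.3859] [351.1064   0.     319.2175]
[ 332   51   65   68 2035] [365.344   83.4457] 938 [0.5093 0.3246 0.0554] (array([0.481 , 0.2943, 0.049 ]), array([0.5393, 0.3525, 0.0587]))
[480 131  25  23 439] [492.0706 141.7995] 439 [0.5574 0.4375 0.0759] (array([0.5478, 0.4291, 0.0683]), array([0.5683, 0.449 , 0.0788]))
[ 287  143   61   64 1764] [316.2466 178.0845] 818 [0.5984 0.2803 0.0552] (array([0.5669, 0.2519, 0.0492]), array([0.6258, 0.3103, 0.0578]))
```

View pics/w1.png

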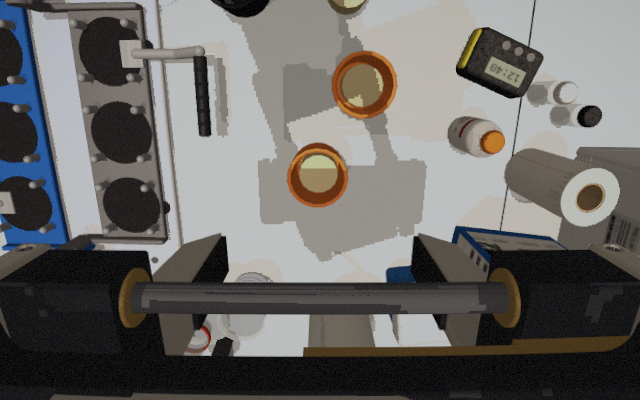

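Run:
```python
from h import *
np.set_printoptions(precision=3,suppress=True,linewidth=200)
a=np.load('pics/w1.npz');P=a['P'];im=a['img']
cv2.imwrite('pics/w1z.png',cv2.resize(im[0:250,50:250],None,fx=3,fy=2.4,interpolation=cv2.INTER_CUBIC))
for r in (40,52,60): print(r,[ (c,P[r,c].tolist().__str__()[:40]) for c in range(84,210,7)])
hsv=cv2.cvtColor(im,cv2.COLOR_BGR2HSV)
reg=np.zeros(im.shape[:2],bool);reg[0:240,75:175]=1
d=(hsv[...,2]<60)&reg&(P[...,2]>0.012)&(P[...,2]<.03)
n,l,st,ce=cv2.connectedComponentsWithStats(d.astype(np.uint8))
for i in range(1,n):
    if st[i,4]>200:
        q=P[l==i]; print('disc',st[i],ce[i],np.nanmean(q,0),np.nanpercentile(q,1,axis=0),np.nanpercentile(q,99,axis=0))
```

```text
40 [(84, '[0.466101414608873, 0.05109530632171419,'), (91, '[0.46635913536274587, 0.0587455472015218'), (98, '[0.4665808173017839, 0.0662031314889743,'), (105, '[0.46663395250895745, 0.0728657720498074'), (112, '[0.46668164438512, 0.07953625383712695, '), (119, '[0.4669761069083563, 0.08731252876704357'), (126, '[0.4671805126249988, 0.09466803448022837'), (133, '[0.467472986813219, 0.10236291170059145,'), (140, '[0.46746868762562094, 0.1088489976093207'), (147, '[0.46629985148893616, 0.1109845575493501'), (154, '[0.46627207356419803, 0.1176323376369319'), (161, '[0.4657120445828326, 0.12247446420918418'), (168, '[0.4649716836326719, 0.12691691588123674'), (175, '[0.46530274377948827, 0.1350106100545928'), (182, '[0.4653677984966132, 0.14222969285394552'), (189, '[0.46550373032146924, 0.1496591971212280'), (196, '[0.4652540303207484, 0.15602402388515318'), (203, '[0.4656162906165148, 0.16405766427027274')]
52 [(84, '[0.4774036058130329, 0.05018290333586422'), (91, '[0.4773650005517104, 0.05617211048305057'), (98, '[0.47761838650416855, 0.0641073315444932'), (105, '[0.47767994596851815
[... 1496 characters left out ...]
4047'), (189, '[0.48472324188921345, 0.1469964738419406'), (196, '[0.4887469670604122, 0.17316909235104624'), (203, '[0.48860269340327367, 0.1786139807512017')]
disc [ 75   4  78  45 228] [129.825  22.228] [0.451 0.1   0.02 ] [0.436 0.049 0.012] [0.474 0.115 0.029]
disc [  79   17   61   69 2756] [105.097  50.033] [0.476 0.072 0.022] [0.447 0.046 0.02 ] [0.507 0.104 0.026]
disc [  91  101   61   62 2795] [120.398 132.136] [0.557 0.075 0.022] [0.527 0.046 0.02 ] [0.587 0.106 0.024]
disc [ 75 143  95  97 409] [139.289 217.685] [0.653 0.08  0.02 ] [0.572 0.009 0.012] [0.678 0.113 0.029]
disc [ 103  178   57   55 2331] [130.697 204.925] [0.637 0.074 0.022] [0.607 0.045 0.02 ] [0.667 0.104 0.024]
```

View pics/w1z.png

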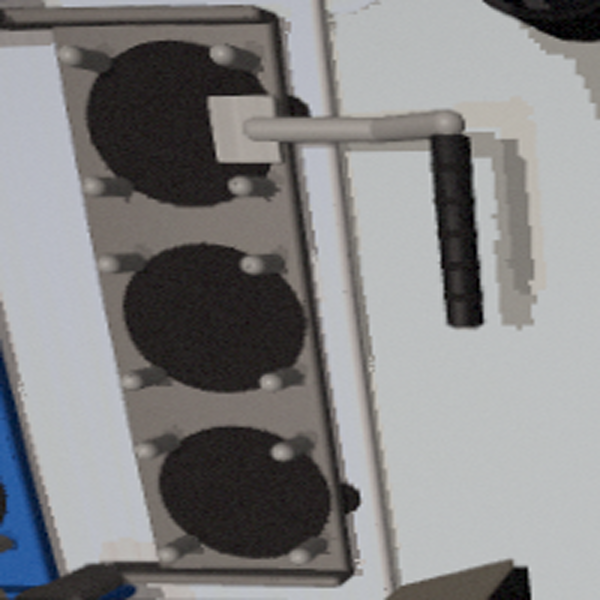

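Run:
```python
from h import *
np.set_printoptions(precision=4,suppress=True,linewidth=200)
a=np.load('pics/w1.npz');P=a['P']
for r in (45,52,60): print(P[r,112:205:4,1:])
a=np.load('pics/top.npz');P=a['P']
print(P[205:225,312:330,2]*1000)
```

```text
[[ 0.0799  0.0227]
 [ 0.083   0.0211]
 [ 0.0887  0.0242]
 [ 0.0919  0.0226]
 [ 0.0964  0.0235]
 [ 0.1012  0.0251]
 [ 0.1041  0.023 ]
 [ 0.1088  0.0245]
 [ 0.1101  0.0188]
 [ 0.111   0.012 ]
 [ 0.1153  0.0124]
 [ 0.1193  0.0122]
 [ 0.1215  0.0078]
 [ 0.1229  0.0012]
 [ 0.1269  0.0008]
 [ 0.131   0.0005]
 [ 0.1348 -0.0002]
 [ 0.1399  0.0022]
 [ 0.1438  0.0013]
 [ 0.1482  0.0021]
 [ 0.1519  0.0008]
 [ 0.1722  0.0499]
 [ 0.1602  0.0008]
 [ 0.1643  0.0006]]
[[0.079  0.0229]
 [0.0822 0.0212]
 [0.0884 0.0253]
 [0.0918 0.024 ]
 [0.0961 0.0246]
 [0.101  0.0264]
 [0.1053 0.0271]
 [0.1093 0.0272]
 [0.1133 0.0273]
 [0.1174 0.0276]
 [0.121  0.0268]
 [0.1254 0.0279]
 [0.1287 0.0264]
 [0.1322 0.0254]
 [0.1368 0.027 ]
 [0.1406 0.0267]
 [0.1465 0.0318]
 [0.152  0.0363]
 [0.1576 0.0413]
 [0.1629 0.0456]
 [0.1682 0.0501]
 [0.1729 0.0535]
 [0.1764 0.0533]
 [0.1793 0.0508]]
[[ 0.0782  0.0233]
 [ 0.0818  0.0226]
 [ 0.0847  0.0203]
 [ 0.0912  0.0248]
 [ 0.0958  0.026 ]
 [ 0.0996  0.0256]
 [ 0.1033  0.025 ]
 [ 0.1062  0.0226]
 [ 0.1101  0.0224]
 [ 0.1088  0.0109]
 [ 0.1123  0.0096]
 [ 0.1169  0.0105]
 [ 0.1
[... 2463 characters left out ...]
4.3861 18.0625 21.4551 22.1331 20.199  23.1675 19.9962 18.0107 17.5666 18.3124 15.9362 23.8196 18.15   22.4288]
 [ 8.8784 16.6678 18.9948 15.484  21.3329 21.9071 17.2708 23.5868 17.2819 22.9194 19.7869 21.8781 23.3176 22.883  21.8093 18.7386 20.5445 19.9674]
 [ 8.5753 20.929  19.0933 20.4945 21.6314 22.257  19.1714 14.4031 21.8193 22.4422 23.6893 20.6433 18.4198 19.5254 21.0802 22.9807 19.5947 17.7453]
 [ 7.0711 22.2323 17.5976 19.3109 36.5136 35.7343 20.3204 15.8732 23.2825 16.8223 19.6486 17.6281 22.5716 20.3723 17.7598 18.1149 21.077  19.5533]
 [ 7.9837 12.4108 21.4971 35.6654 38.0603 34.2527 19.8625 19.0741 22.2922 20.8057 19.3595 20.843  20.9755 22.6631 18.003  16.9983 20.6235 25.5518]]
```

Emit:
{"api": "apply_moves", "payload": {
  "motion": [
    {"dx": 0.5, "dy": -0.2, "dz": -2, "twist": 0, "jaw": 1},
    {"dx": 0, "dy": 0, "dz": -2.5, "twist": 0, "jaw": 1},
    {"dx": 0, "dy": 0, "dz": -2.5, "twist": 0, "jaw": 1},
    {"dx": 0, "dy": 0, "dz": -2.5, "twist": 0, "jaw": 1},
    {"dx": 0, "dy": 0, "dz": -2.5, "twist": 0, "jaw": 1},
    {"dx": 0, "dy": 0, "dz": -2.5, "twist": 0, "jaw": 1},
    {"dx": 0, "dy": 0, "dz": -2.3, "twist": 0, "jaw": 1},
    {"dx": 0, "dy": 0, "dz": 0, "twist": 0, "jaw": 0.5},
    {"dx": 0, "dy": 0, "dz": 0, "twist": 0, "jaw": 0.5},
    {"dx": 0, "dy": 0, "dz": 0, "twist": 0, "jaw": 0.5}
  ],
  "newtons": 15
}}

```text
clock: 5.0
position: [0.5942, 0.2821, 0.0262]
tcp_rot: [-0.001, 1.0, 0.0, 0.001]
contact_force: [-0.1, 0.2, -0.9]
opening: 0.0666
```

Emit:
{"api": "apply_moves", "payload": {
  "motion": [
    {"dx": 0, "dy": 0, "dz": 0, "twist": 0, "jaw": 0.4},
    {"dx": 0, "dy": 0, "dz": 0, "twist": 0, "jaw": 0.4},
    {"dx": 0, "dy": 0, "dz": 0, "twist": 0, "jaw": 0.4},
    {"dx": 0, "dy": 0, "dz": 0, "twist": 0, "jaw": 0.4}
  ],
  "newtons": 15
}}

```text
clock: 5.5
position: [0.5934, 0.2818, 0.0248]
tcp_rot: [-0.001, 1.0, 0.0, -0.0]
contact_force: [-0.3, -1.0, -0.2]
opening: 0.0368
```

```bash
cat > look.py <<'E'
import sys
from h import *
n=sys.argv[1];o=sys.argv[2]
s=read_state();c=capture(n);T=cam_pose(c,s);P=cloud(c,T);np.savez(f'pics/{o}.npz',img=c['image'],P=P,T=T,K=c['intrinsics'],d=c['dist'])
im=c['image']
if len(sys.argv)>3:
    r0,r1,c0,c1=map(int,sys.argv[3].split(','));im=im[r0:r1,c0:c1];f=min(800/im.shape[1],600/im.shape[0]);im=cv2.resize(im,None,fx=f,fy=f,interpolation=cv2.INTER_CUBIC)
cv2.imwrite(f'pics/{o}.png',im);print(s['clock'],s['position'].round(4),s['opening'].__round__(4),s['contact_force'].round(1))
E
python3 look.py wrist w2; python3 look.py side s2 100,250,230,410
```

```text
5.5 [0.5934 0.2818 0.0248] 0.0368 [-0.3 -1.  -0.2]
5.55 [0.5934 0.2817 0.0248] 0.0365 [-0.7  0.4  0.7]
```

View pics/w2.png

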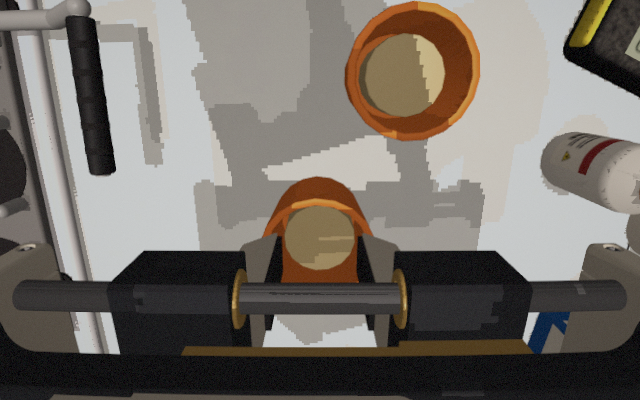

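View pics/s2.png

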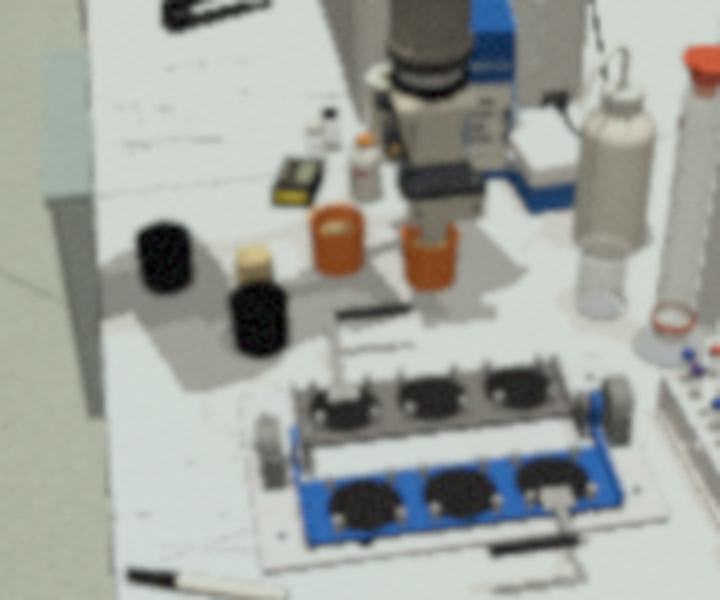

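```bash
cat > cups.py <<'E'
import sys
from h import *
from scipy.optimize import least_squares
np.set_printoptions(precision=4,suppress=True)
def cups(name,zlo=.049,zhi=.062,rad=.029):
    a=np.load(f'pics/{name}.npz');im=a['img'];P=a['P']
    hsv=cv2.cvtColor(im,cv2.COLOR_BGR2HSV)
    m=(hsv[...,0]<18)&(hsv[...,1]>120)
    n,l,st,ce=cv2.connectedComponentsWithStats(m.astype(np.uint8))
    for i in range(1,n):
        if st[i,4]>60:
            q=P[l==i];t=q[(q[:,2]>zlo)&(q[:,2]<zhi)]
            if len(t)<20: continue
            f=least_squares(lambda p:np.hypot(t[:,0]-p[0],t[:,1]-p[1])-rad,np.nanmean(t,0)[:2],loss='soft_l1',f_scale=.002)
            print(name,st[i],ce[i].round(1),len(t),'fit',f.x,'rms',np.sqrt(np.mean(f.fun**2)).round(4),'zmax',np.nanpercentile(q[:,2],95).round(4))
if __name__=='__main__':
    cups(sys.argv[1],*[float(x) for x in sys.argv[2:]])
E
python3 cups.py w2; python3 cups.py s2;python3 cups.py w1; python3 cups.py top
```

```text
w2 [ 345    1  135  140 9007] [418.6  68.4] 4373 fit [0.5101 0.3222] rms 0.0022 zmax 0.0568
w2 [ 262  177  111  106 4573] [317.4 228.6] 1350 fit [0.5973 0.2811] rms 0.0021 zmax 0.0566
s2 [308 152  13  17 176] [314.1 159.9] 26 fit [0.5041 0.3226] rms 0.0027 zmax 0.0532
s2 [331 156  13  17 152] [337.  164.5] 27 fit [0.5911 0.2798] rms 0.0024 zmax 0.0544
w1 [ 332   51   65   68 2035] [365.3  83.4] 938 fit [0.51   0.3228] rms 0.0021 zmax 0.0569
w1 [ 287  143   61   64 1764] [316.2 178.1] 818 fit [0.5957 0.2814] rms 0.002 zmax 0.0568
top [240 164  21  21 107] [250.6 174.3] 76 fit [0.594  0.2812] rms 0.002 zmax 0.0578
top [224 196  22  21 112] [235.3 206.1] 79 fit [0.5071 0.3235] rms 0.002 zmax 0.0571
```

Run:
```python
from h import *
np.set_printoptions(precision=3,suppress=True,linewidth=220)
a=np.load('pics/w2.npz');im=a['img'];P=a['P']
cv2.imwrite('pics/w2z.png',cv2.resize(im[170:350,220:420],None,fx=4,fy=3.3,interpolation=cv2.INTER_CUBIC))
for r in (215,245,265,275,320):
    print(r);print(P[r,230:410:8].T*1000)
```

```text
215
[[596.575 596.748 597.201 596.627 596.363 596.936 576.107 594.736 582.989 583.048 582.979 583.152 583.003 583.347 582.796 575.903 575.746 596.591 596.543 596.489 596.444 596.422 596.368]
 [223.164 228.335 233.359 238.978 244.377 249.408 261.599 260.58  268.091 272.469 276.864 281.25  285.641 290.077 294.391 297.02  300.909 312.878 318.159 323.436 328.718 334.017 339.3  ]
 [  1.364   0.836  -0.439   1.032   1.679   0.086  55.816   5.87   37.294  37.094  37.237  36.735  37.097  36.139  37.582  56.047  56.438   0.454   0.547   0.66    0.749   0.782   0.9  ]]
245
[[618.503 618.354 583.845 583.797 583.78  583.629 584.62  600.648 601.045 601.423 601.169 600.521 601.35  601.162 600.825 600.797 587.776 583.624 584.113 582.977 583.241 617.856 618.455]
 [221.429 226.953 248.925 252.553 256.162 259.812 263.138 263.332 267.757 272.227 276.773 281.295 285.822 290.335 294.808 299.312 300.435 302.96  306.748 309.909 313.616 335.413 341.209]
 [  0.846   1.084  73.845  73.901  73.893  74.171  72.038  38.124  37.241  36.405  36.906  38.243  36.458  36.83   37.519  37.559  65.105  73.881  72.837  7
[... 1029 characters left out ...]
.626  44.849  41.735  38.124  35.914  34.43   34.969  38.761  39.978  46.625  69.111  94.159  98.461 100.123  99.833 139.992 143.734]]
320
[[567.676 570.418 578.386 587.333 596.994 599.801 679.218 679.01  678.168 677.907 678.347 677.701 678.063 678.346 678.025 678.455 678.273 602.141 599.288 589.066 581.054 571.789 568.471]
 [260.964 261.849 261.231 260.902 261.035 263.349 251.976 257.882 263.842 269.7   275.513 281.36  287.197 293.056 298.873 304.777 310.605 300.17  302.575 302.669 302.739 301.784 302.507]
 [148.71  145.033 134.405 122.468 109.576 105.803   0.003   0.224   1.295   1.6     0.978   1.809   1.305   0.912   1.332   0.757   1.004 102.523 106.338 119.976 130.67  143.034 147.471]]
```

View pics/w2z.png

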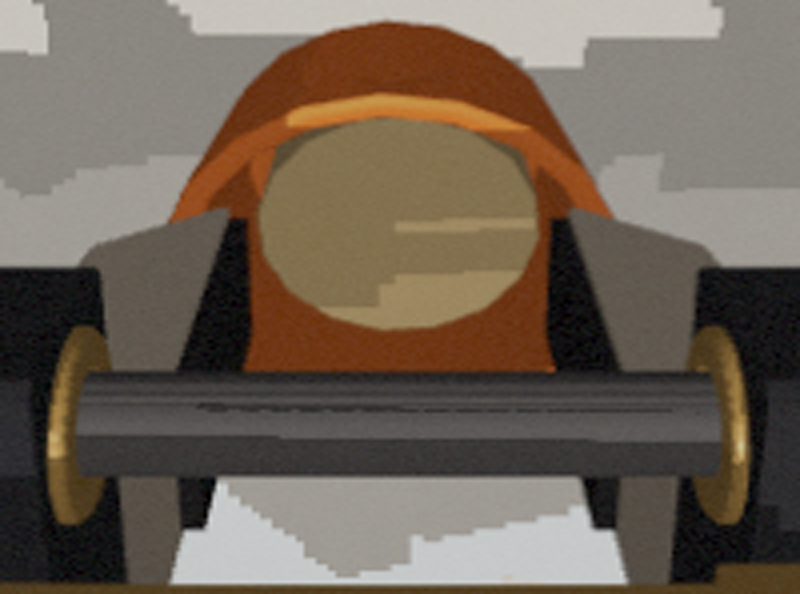

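```bash
python3 - <<'E'
from h import *
np.set_printoptions(precision=1,suppress=True,linewidth=220)
a=np.load('pics/s2.npz');im=a['img'];P=a['P']
for r in range(140,175,2): print(r, P[r,334:342:2].reshape(-1)*1000)
a=np.load('pics/w1.npz');P=a['P']
for r in (240,260,270): print(r);print(P[r,180:235:4].T*1000)
E
cat >> /dev/null
python3 - <<'E'
import cv2
im=cv2.imread('pics/side0.png')
E
python3 look.py side s3 130,185,300,375
```

```text
140 [571.5 232.3 169.2 578.2 228.1 170.9 588.  239.2 162.8 593.1 227.9 169.2]
142 [569.5 222.  167.2 576.7 220.8 167.  584.5 222.2 165.2 590.7 216.1 168.3]
144 [567.1 209.7 166.6 574.7 210.4 165.2 581.3 206.7 166.8 587.3 200.2 170.1]
146 [564.1 194.3 168.3 571.8 196.  166.2 578.1 191.1 168.6 585.6 191.7 167.2]
148 [562.9 188.3 163.8 570.9 191.3 160.8 578.1 190.9 160.1 584.8 187.3 161.6]
150 [563.1 188.9 154.7 569.  182.1 158.4 577.5 187.2 153.9 584.9 187.3 152.9]
152 [564.4 195.7 141.3 571.9 195.7 140.3 579.6 197.1 138.4 586.9 196.2 138. ]
154 [564.  193.2 134.2 571.8 194.9 132.  580.1 199.  128.2 586.1 191.8 132.2]
156 [587.  309.5  42.9 581.8 243.6  88.6 589.5 243.1  87.9 599.  250.5  81.6]
158 [585.4 301.4  38.9 583.  249.4  75.1 590.3 246.4  76.1 598.  245.2  76. ]
160 [583.1 289.7  37.4 590.2 284.3  40.2 599.2 288.2  36.3 608.1 290.9  33.2]
162 [575.8 252.9  54.5 583.9 253.   53.3 592.2 254.5  51.1 600.  253.4  50.8]
164 [575.8 252.3  45.2 584.7 256.6  41.  592.6 256.1  40.2 600.2 253.8  40.7]
166 [576.1 253.8  34.4 584.  253.3  33.6 591.4 249.7  35.2 600.9 256.3  29.1]
168 [576
[... 452 characters left out ...]
34.7 235.6 236.9 174.2 179. ]
 [  9.8  -1.2   0.7   0.5 236.8 237.2 236.2 236.  236.6 235.4 232.2 230.2   0.7   0.5]]
260
[[580.7 580.5 580.3 580.2 579.9 579.6 581.6 581.5 582.8 585.8 588.5 592.3 714.9 715. ]
 [225.2 227.1 228.9 230.6 232.5 234.4 234.6 236.4 237.2 237.1 237.3 237.  172.2 177. ]
 [255.6 256.  256.3 256.4 257.  257.6 253.7 253.9 251.3 245.6 240.6 233.2   0.6   0.3]]
270
[[580.4 580.4 580.8 579.8 580.7 582.2 581.6 584.9 587.5 590.2 593.8 596.7 600.8 728.9]
 [228.7 230.2 231.5 233.8 234.7 235.3 237.3 236.8 236.9 237.1 236.8 237.1 237.  175.9]
 [264.5 264.4 263.7 265.4 263.7 261.1 262.2 256.3 251.6 246.8 240.4 235.1 227.9  -0. ]]
5.6 [0.5934 0.2818 0.0248] 0.0365 [-0.7  0.   0.3]
```

View pics/s3.png

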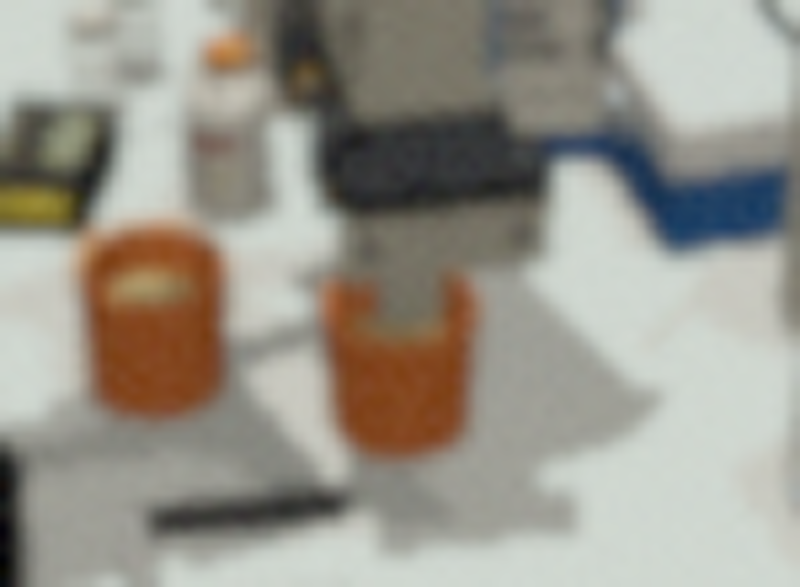

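Run:
```python
from h import *
np.set_printoptions(precision=1,suppress=True,linewidth=220)
for nm,rr in (('w1',range(232,290,4)),('w2',range(210,290,4))):
    a=np.load(f'pics/{nm}.npz');P=a['P'];im=a['img']
    c0,c1=(150,320)
    for r in rr:
        row=P[r,c0:c1]
        ok=np.where(row[:,2]>.06)[0]
        # the last contiguous col of finger from left
        v=[c0+i for i in ok]
        if not v: continue
        # find jump
        k=[i for i in ok if i+1<len(row) and row[i+1,2]<.062]
        if k:
            i=k[-1]; print(nm,r,c0+i,row[i-1]*1000,row[i]*1000,row[i+1]*1000)
```

```text
w1 236 225 [581.3 236.9 229.5] [581.6 237.2 228.7] [682.7 172.3   1.1]
w1 240 225 [583.1 236.9 230.2] [583.9 236.9 228.5] [687.4 172.2   2.2]
w1 244 226 [586.1 236.7 228.3] [586.1 237.2 228.3] [692.9 172.9   1.6]
w1 248 226 [587.2 237.2 230.5] [587.9 237.3 229.1] [698.4 172.4   1.3]
w1 252 226 [588.7 237.4 231.8] [590.  237.2 229.4] [703.7 172.    1.3]
w1 256 227 [591.5 237.3 230.6] [592.9 237.1 227.9] [709.3 172.7   0.9]
w1 260 227 [593.4 237.3 231.1] [594.8 237.1 228.5] [714.9 172.2   0.6]
w1 264 227 [595.9 237.  230.6] [596.6 237.1 229.3] [720.8 171.5  -0.3]
w1 268 228 [598.2 237.3 230.4] [599.  237.4 228.9] [726.  172.5   0.3]
w1 272 227 [599.  237.4 232.9] [600.4 237.2 230.6] [731.7 170.8   0.1]
w1 276 225 [599.6 237.1 235.8] [601.  236.8 233.3] [736.6 168.2   1.3]
w1 280 223 [599.2 237.3 240.2] [600.1 237.3 238.7] [742.7 165.    0.6]
w2 234 276 [583.7 260.6  61.7] [584.1 260.9  60.8] [599.7 256.8  25.1]
w2 238 281 [585.  263.1  63.5] [585.5 263.5  62.4] [605.9 258.8  16.9]
w2 242 281 [585.1 263.6  67.7] [586.9 263.6  63.9] [606.8 259.2  20.8]
w2 246 281 [587.1 263.5  67.9] [588.8 263.6  64.3] [591.  263.5  59.7]
w2 250 282 [591.  263.5  64.1] [592.3 263.7  61.5] [609.6 260.2  26.2]
w2 254 282 [592.7 263.5  65. ] [594.5 263.6  61.5] [610.3 260.6  30. ]
w2 258 282 [594.7 263.5  65.2] [596.  263.7  62.7] [610.8 261.   34.2]
w2 262 282 [596.6 263.5  65.7] [598.3 263.6  62.6] [611.6 261.3  37.6]
w2 266 282 [598.3 263.5  66.7] [600.4 263.6  62.7] [611.5 261.8  42.4]
w2 270 282 [599.7 263.6  67.9] [601.9 263.7  64. ] [613.2 261.8  43.8]
w2 274 282 [601.7 263.6  68.3] [604.2 263.6  63.9] [613.8 262.2  47.2]
w2 278 281 [601.1 263.6  73. ] [603.8 263.6  68.4] [613.8 262.   51.5]
w2 282 280 [601.2 263.5  76.3] [602.9 263.6  73.5] [613.3 262.   56.4]
```

Emit:
{"api": "apply_moves", "payload": {
  "motion": [
    {"dx": 0.2, "dy": 0, "dz": 0.5, "twist": 0, "jaw": 1},
    {"dx": 0, "dy": 0, "dz": 0, "twist": 0, "jaw": 1},
    {"dx": 0, "dy": 0, "dz": 0, "twist": 0, "jaw": 1},
    {"dx": 0, "dy": 0, "dz": 0, "twist": 0, "jaw": 1},
    {"dx": 0, "dy": 0, "dz": 0, "twist": 0, "jaw": 1},
    {"dx": 0, "dy": 0, "dz": 0, "twist": 0, "jaw": 1},
    {"dx": 0, "dy": 0, "dz": 0, "twist": 0, "jaw": 1}
  ],
  "newtons": 15
}}

```text
clock: 6.52
position: [0.5954, 0.2818, 0.0298]
tcp_rot: [-0.001, 1.0, 0.0, 0.0]
contact_force: [-0.5, 0.5, 0.5]
opening: 0.0915
```

Emit:
{"api": "apply_moves", "payload": {
  "motion": [
    {"dx": 0, "dy": 0, "dz": -1.4, "twist": 0, "jaw": 1},
    {"dx": 0, "dy": 0, "dz": -1.4, "twist": 0, "jaw": 1},
    {"dx": 0, "dy": 0, "dz": -1.3, "twist": 0, "jaw": 1},
    {"dx": 0, "dy": 0, "dz": 0, "twist": 0, "jaw": 0.4},
    {"dx": 0, "dy": 0, "dz": 0, "twist": 0, "jaw": 0.4},
    {"dx": 0, "dy": 0, "dz": 0, "twist": 0, "jaw": 0.4},
    {"dx": 0, "dy": 0, "dz": 0, "twist": 0, "jaw": 0.4},
    {"dx": 0, "dy": 0, "dz": 0, "twist": 0, "jaw": 0.4}
  ],
  "newtons": 15
}}

```text
clock: 7.52
position: [0.5958, 0.2819, -0.0106]
tcp_rot: [-0.001, 1.0, 0.0, 0.0]
contact_force: [-0.4, -0.1, 1.2]
opening: 0.0585
```

Emit:
{"api": "apply_moves", "payload": {
  "motion": [
    {"dx": 0, "dy": 0, "dz": 1.5, "twist": 0, "jaw": 0.4},
    {"dx": 0, "dy": 0, "dz": 3, "twist": 0, "jaw": 0.4},
    {"dx": 0, "dy": 0, "dz": 4, "twist": 0, "jaw": 0.4},
    {"dx": -0.6, "dy": -3, "dz": 1.5, "twist": 0, "jaw": 0.4},
    {"dx": -0.8, "dy": -4, "dz": 0, "twist": 0, "jaw": 0.4},
    {"dx": -0.8, "dy": -4, "dz": 0, "twist": 0, "jaw": 0.4},
    {"dx": -0.8, "dy": -4, "dz": 0, "twist": 0, "jaw": 0.4},
    {"dx": -0.6, "dy": -3.6, "dz": 0, "twist": 0, "jaw": 0.4},
    {"dx": -0.4, "dy": -2, "dz": 0, "twist": 0, "jaw": 0.4},
    {"dx": 0, "dy": 0, "dz": 0, "twist": 0, "jaw": 0.4}
  ],
  "newtons": 15
}}

```text
clock: 8.78
position: [0.5556, 0.0749, 0.0894]
tcp_rot: [-0.0, 1.0, 0.0, 0.0]
contact_force: [-0.2, 0.0, -0.6]
opening: 0.0587
```

```bash
python3 look.py wrist w4; python3 cups.py w4 .13 .18; python3 look.py top t4 120,250,280,420
```

```text
8.775 [0.5556 0.0749 0.0894] 0.0587 [-0.2  0.  -0.6]
w4 [ 248  187  144   96 6042] [321.6 233.4] 4281 fit [0.5571 0.0751] rms 0.0025 zmax 0.1567
w4 [ 258  314  123   32 2771] [318.6 327.1] 2712 fit [0.5535 0.0751] rms 0.0011 zmax 0.1569
8.825 [0.5557 0.0759 0.0893] 0.0585 [-0.2 -0.5 -0.8]
```

View pics/w4.png

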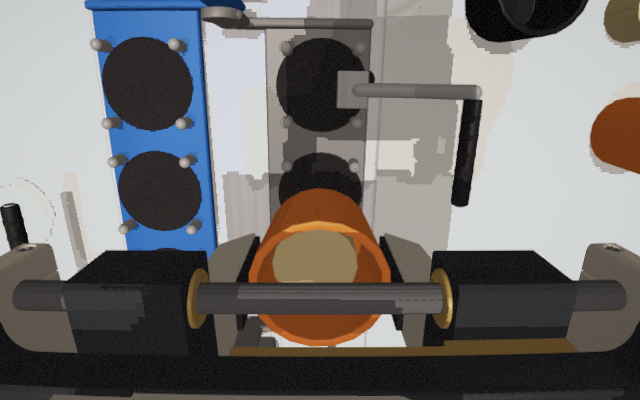

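```bash
cat > discs.py <<'E'
import sys
from h import *
from scipy.optimize import least_squares
np.set_printoptions(precision=4,suppress=True)
a=np.load(f'pics/{sys.argv[1]}.npz');im=a['img'];P=a['P']
# pins: bright blobs height .028-.042 around; discs: dark
g=im.max(-1)
d=((g<62)&(P[...,2]>.012)&(P[...,2]<.03)).astype(np.uint8)
d=cv2.morphologyEx(d,cv2.MORPH_OPEN,np.ones((5,5)) if 'w' in sys.argv[1] else np.ones((3,3)))
n,l,st,ce=cv2.connectedComponentsWithStats(d)
for i in range(1,n):
    if st[i,4]>80:
        cs,_=cv2.findContours((l==i).astype(np.uint8),cv2.RETR_EXTERNAL,cv2.CHAIN_APPROX_NONE)
        k=cs[0][:,0]; q=P[k[:,1],k[:,0]]; q=q[np.isfinite(q[:,0])]
        f=least_squares(lambda p:np.hypot(q[:,0]-p[0],q[:,1]-p[1])-p[2],[*q.mean(0)[:2],.03],loss='soft_l1',f_scale=.001)
        if np.sqrt(np.mean(f.fun**2))<.02: print('disc',st[i],f.x,np.mean(np.abs(f.fun)).round(4))
E
python3 discs.py w4; python3 discs.py w1; python3 discs.py top; python3 discs.py t4
```

```text
disc [469   0  33  41 496] [0.4174 0.2076 0.0274] 0.0003
disc [531   0  25  28 354] [0.4175 0.2092 0.023 ] 0.0004
disc [ 103   37   89   93 6405] [ 0.4756 -0.0482  0.0315] 0.0004
disc [ 277   38   85   94 5453] [0.4767 0.0744 0.0303] 0.0041
disc [ 119  152   82   78 4952] [ 0.5557 -0.0496  0.0314] 0.0007
disc [ 279  153   83   50 2616] [0.554  0.0754 0.0284] 0.0057
disc [  79   17   60   69 2695] [0.4773 0.073  0.0293] 0.004
disc [  0  23  22  63 994] [ 0.4773 -0.0321  0.0201] 0.0057
disc [462  33  28  51 736] [0.4856 0.4426 0.0156] 0.0048
disc [517  57  19  17 152] [0.4718 0.4991 0.0225] 0.0022
disc [522  75  10  15  93] [0.5051 0.4903 0.0052] 0.0016
disc [491  79  31  18 271] [0.6144 0.4255 0.1146] 0.0023
disc [   0  102   37   60 1699] [ 0.5581 -0.0415  0.0252] 0.0038
disc [  91  102   61   61 2772] [0.5575 0.0752 0.0313] 0.0011
disc [   1  177   51   53 1767] [ 0.6376 -0.0481  0.0288] 0.004
disc [ 103  178   57   54 2303] [0.6375 0.0741 0.0311] 0.0013
disc [215 342  17   9 139] [0.8936 0.1604 0.0675] 0.0006
disc [358 150  18  21 263] [ 0.6321 -0.0471  0.0267] 0.0037
disc [359 178  21  20 321] [ 0.5522 -0.0485  0.0278] 0.0019
disc [362 150  12  21 157] [ 0.6336 -0.0484  0.0218] 0.0063
disc [364 177  16  21 271] [ 0.551  -0.0539  0.0259] 0.003
disc [365 205  15  22 272] [ 0.4724 -0.0503  0.0257] 0.0038
```

View pics/t4.png

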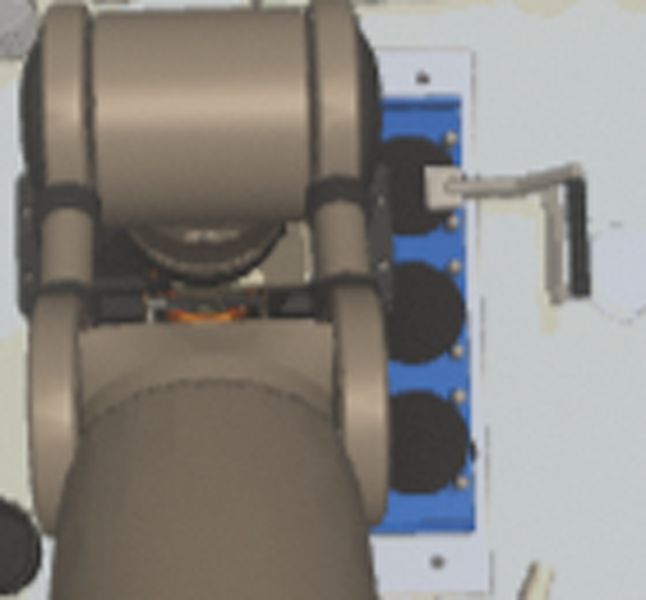

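Emit:
{"api": "apply_moves", "payload": {
  "motion": [
    {"dx": 0.1, "dy": 0, "dz": -1.5, "twist": 0, "jaw": 0.4},
    {"dx": 0, "dy": 0, "dz": -1.5, "twist": 0, "jaw": 0.4},
    {"dx": 0, "dy": 0, "dz": -1.5, "twist": 0, "jaw": 0.4},
    {"dx": 0, "dy": 0, "dz": -1, "twist": 0, "jaw": 0.4},
    {"dx": 0, "dy": 0, "dz": -1, "twist": 0, "jaw": 0.4},
    {"dx": 0, "dy": 0, "dz": -0.7, "twist": 0, "jaw": 0.4},
    {"dx": 0, "dy": 0, "dz": -0.6, "twist": 0, "jaw": 0.4}
  ],
  "newtons": 15
}}

```text
clock: 9.75
position: [0.5566, 0.0757, 0.0106]
tcp_rot: [-0.001, 1.0, 0.0, 0.0]
contact_force: [-0.5, 0.3, -0.1]
opening: 0.0584
```

Emit:
{"api": "apply_moves", "payload": {
  "motion": [
    {"dx": 0, "dy": 0, "dz": -0.1, "twist": 0, "jaw": 0.4},
    {"dx": 0, "dy": 0, "dz": 0, "twist": 0, "jaw": 0.8},
    {"dx": 0, "dy": 0, "dz": 0, "twist": 0, "jaw": 0.8},
    {"dx": 0, "dy": 0, "dz": 0, "twist": 0, "jaw": 0.8},
    {"dx": 0, "dy": 0, "dz": 1.5, "twist": 0, "jaw": 0.9},
    {"dx": 0, "dy": 0, "dz": 4, "twist": 0, "jaw": 1},
    {"dx": 0, "dy": 0, "dz": 5, "twist": 0, "jaw": 1},
    {"dx": 0, "dy": 0, "dz": 5, "twist": 0, "jaw": 1}
  ],
  "newtons": 15
}}

```text
clock: 10.75
position: [0.5563, 0.0758, 0.1676]
tcp_rot: [-0.001, 1.0, 0.0, 0.001]
contact_force: [1.1, -0.5, -0.5]
opening: 0.0919
```

```bash
python3 look.py wrist w5; python3 cups.py w5 .066 .08;python3 cups.py w5 ; python3 look.py side s5 140,260,270,410
```

```text
10.75 [0.5563 0.0758 0.1676] 0.0919 [ 1.1 -0.5 -0.5]
w5 [ 284  142   71   77 2560] [320.3 183.6] 1257 fit [0.5562 0.0762] rms 0.0021 zmax 0.0767
w5 [ 535   93   96   67 3953] [583. 124.] 1406 fit [0.5096 0.3216] rms 0.0019 zmax 0.0567
w5 [ 284  142   71   77 2560] [320.3 183.6] 459 fit [0.5533 0.0759] rms 0.0035 zmax 0.0767
10.8 [0.5598 0.0758 0.1749] 0.0917 [3.1 1.1 5. ]
```

View pics/w5.png

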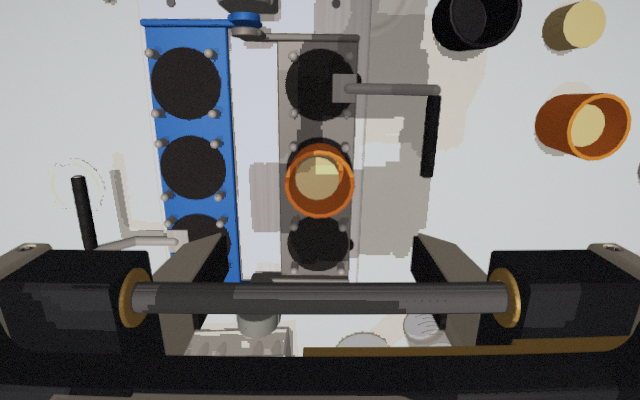

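View pics/s5.png

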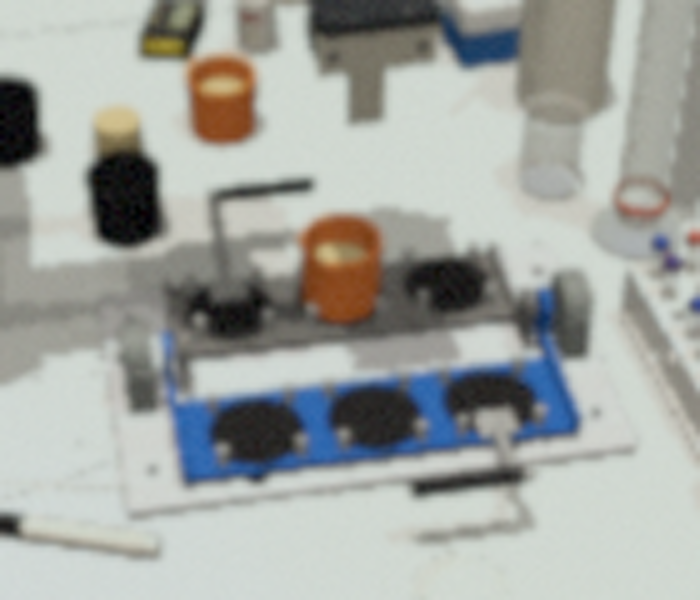

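```bash
python3 look.py top t6 120,280,200,420; python3 cups.py t6
```

```text
10.85 [0.5599 0.0759 0.1721] 0.0919 [-0.1 -0.6 -0.2]
t6 [224 196  22  21 114] [235.5 206.2] 80 fit [0.5072 0.3235] rms 0.002 zmax 0.0576
```

View pics/t6.png

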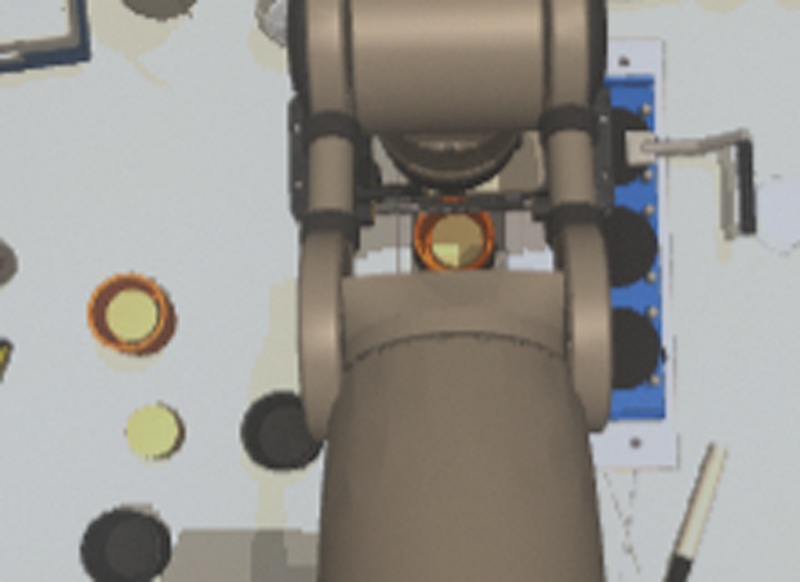

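Emit:
{"api": "apply_moves", "payload": {
  "motion": [
    {"dx": -0.5, "dy": 2.5, "dz": 0, "twist": 0, "jaw": 1},
    {"dx": -0.7, "dy": 4, "dz": 0, "twist": 0, "jaw": 1},
    {"dx": -0.8, "dy": 4, "dz": 0, "twist": 0, "jaw": 1},
    {"dx": -0.8, "dy": 4, "dz": 0, "twist": 0, "jaw": 1},
    {"dx": -0.8, "dy": 4, "dz": 0, "twist": 0, "jaw": 1},
    {"dx": -0.8, "dy": 4, "dz": 0, "twist": 0, "jaw": 1},
    {"dx": -0.3, "dy": 2.2, "dz": -3, "twist": 0, "jaw": 1},
    {"dx": 0, "dy": 0, "dz": -3, "twist": 0, "jaw": 1},
    {"dx": 0, "dy": 0, "dz": 0, "twist": 0, "jaw": 1}
  ],
  "newtons": 15
}}

```text
clock: 12.02
position: [0.5071, 0.322, 0.102]
tcp_rot: [-0.001, 1.0, -0.001, -0.003]
contact_force: [-0.2, 0.7, 0.5]
opening: 0.0919
```

```bash
python3 look.py wrist w7; python3 cups.py w7
```

```text
12.025 [0.5071 0.322  0.102 ] 0.0919 [-0.2  0.7  0.5]
w7 [ 281  154   82   88 3376] [320.8 201.9] 1583 fit [0.5084 0.3236] rms 0.0021 zmax 0.0567
w7 [   0  213   70   40 1825] [ 31.2 232.7] 408 fit [0.5582 0.0759] rms 0.0005 zmax 0.0732
```

Emit:
{"api": "apply_moves", "payload": {
  "motion": [
    {"dx": 0.1, "dy": 0.1, "dz": -2.5, "twist": 0, "jaw": 1},
    {"dx": 0, "dy": 0, "dz": -3, "twist": 0, "jaw": 1},
    {"dx": 0, "dy": 0, "dz": -3, "twist": 0, "jaw": 1},
    {"dx": 0, "dy": 0, "dz": -2.8, "twist": 0, "jaw": 1},
    {"dx": 0, "dy": 0, "dz": 0, "twist": 0, "jaw": 0.4},
    {"dx": 0, "dy": 0, "dz": 0, "twist": 0, "jaw": 0.4},
    {"dx": 0, "dy": 0, "dz": 0, "twist": 0, "jaw": 0.4},
    {"dx": 0, "dy": 0, "dz": 0, "twist": 0, "jaw": 0.4},
    {"dx": 0, "dy": 0, "dz": 0, "twist": 0, "jaw": 0.4}
  ],
  "newtons": 15
}}

```text
clock: 13.2
position: [0.5113, 0.3241, -0.0067]
tcp_rot: [-0.001, 1.0, 0.0, 0.001]
contact_force: [-0.4, -1.5, 6.5]
opening: 0.0592
```

```bash
python3 look.py wrist w8; python3 cups.py w8
```

```text
13.2 [ 0.5113  0.3241 -0.0067] 0.0592 [-0.4 -1.5  6.5]
w8 [ 248  182  144  101 6290] [318.3 231.9] 2597 fit [0.5103 0.3243] rms 0.0015 zmax 0.0566
w8 [ 268  314  104   21 1479] [318.8 322.4] 1316 fit [0.5619 0.324 ] rms 0.0039 zmax 0.0572
```

Emit:
{"api": "apply_moves", "payload": {
  "motion": [
    {"dx": 0, "dy": 0, "dz": 1.5, "twist": 0, "jaw": 0.4},
    {"dx": 0, "dy": 0, "dz": 3, "twist": 0, "jaw": 0.4},
    {"dx": 0, "dy": 0, "dz": 4, "twist": 0, "jaw": 0.4},
    {"dx": -0.4, "dy": -3, "dz": 2, "twist": 0, "jaw": 0.4},
    {"dx": -0.6, "dy": -4.5, "dz": 0, "twist": 0, "jaw": 0.4},
    {"dx": -0.6, "dy": -4.5, "dz": 0, "twist": 0, "jaw": 0.4},
    {"dx": -0.6, "dy": -4.5, "dz": 0, "twist": 0, "jaw": 0.4},
    {"dx": -0.6, "dy": -4, "dz": 0, "twist": 0, "jaw": 0.4},
    {"dx": -0.4, "dy": -3, "dz": 0, "twist": 0, "jaw": 0.4},
    {"dx": -0.2, "dy": -1.3, "dz": 0, "twist": 0, "jaw": 0.4}
  ],
  "newtons": 15
}}

```text
clock: 14.5
position: [0.4763, 0.0746, 0.0975]
tcp_rot: [-0.0, 1.0, 0.0, 0.0]
contact_force: [1.0, -0.5, -1.0]
opening: 0.0594
```

```bash
python3 look.py wrist w9; python3 cups.py w9 .14 .18; python3 discs.py w9; python3 -c "
from h import *
s=read_state();print(s['position'],s['clock'])"
```

```text
14.5 [0.4763 0.0746 0.0975] 0.0594 [ 1.  -0.5 -1. ]
w9 [ 248  181  143  102 6328] [318.6 231.7] 3981 fit [0.4751 0.0747] rms 0.0024 zmax 0.1609
w9 [ 269  314  103   36 2402] [319.8 328.6] 1411 fit [0.4721 0.0748] rms 0.0011 zmax 0.1612
disc [621   0  19  40 604] [0.3337 0.3264 0.028 ] 0.0005
disc [493  82  40  66 942] [0.4167 0.2079 0.0245] 0.0004
disc [455  85  20  45 336] [0.4167 0.2057 0.0259] 0.0003
disc [ 126  149   80   77 4665] [ 0.4755 -0.0482  0.0312] 0.0008
disc [ 282  150   76   43 1869] [0.4621 0.0733 0.0194] 0.0057
disc [157 243  32   8 212] [ 0.5956 -0.0476  0.0683] 0.0023
[0.47628105 0.07400625 0.09739916] 14.55
```

Emit:
{"api": "apply_moves", "payload": {
  "motion": [
    {"dx": 0.3, "dy": 0.1, "dz": -1.5, "twist": 0, "jaw": 0.4},
    {"dx": 0, "dy": 0, "dz": -1.5, "twist": 0, "jaw": 0.4},
    {"dx": 0, "dy": 0, "dz": -1.5, "twist": 0, "jaw": 0.4},
    {"dx": 0, "dy": 0, "dz": -1.2, "twist": 0, "jaw": 0.4},
    {"dx": 0, "dy": 0, "dz": -1.0, "twist": 0, "jaw": 0.4},
    {"dx": 0, "dy": 0, "dz": -0.8, "twist": 0, "jaw": 0.4},
    {"dx": 0, "dy": 0, "dz": -0.4, "twist": 0, "jaw": 0.4},
    {"dx": 0, "dy": 0, "dz": 0, "twist": 0, "jaw": 0.4}
  ],
  "newtons": 15
}}

```text
clock: 15.55
position: [0.4801, 0.0765, 0.0183]
tcp_rot: [-0.001, 1.0, -0.0, 0.001]
contact_force: [-0.9, -1.8, 2.5]
opening: 0.0594
```

Emit:
{"api": "apply_moves", "payload": {
  "motion": [
    {"dx": 0, "dy": 0, "dz": -0.3, "twist": 0, "jaw": 0.4},
    {"dx": 0, "dy": 0, "dz": -0.1, "twist": 0, "jaw": 0.4},
    {"dx": 0, "dy": 0, "dz": 0, "twist": 0, "jaw": 0.4}
  ],
  "newtons": 15
}}

```text
clock: 15.92
position: [0.4816, 0.0759, 0.0156]
tcp_rot: [-0.001, 1.0, -0.001, 0.003]
contact_force: [0.2, -4.8, 11.7]
opening: 0.0594
```

```bash
python3 look.py wrist wa; python3 cups.py wa .066 .085
```

```text
15.925 [0.4816 0.0759 0.0156] 0.0594 [ 0.2 -4.8 11.7]
wa [ 248  178  143  105 7235] [321.2 229. ] 3689 fit [0.4807 0.0762] rms 0.0017 zmax 0.0824
wa [ 267  314  108   38 3066] [319.5 330.6] 1598 fit [0.4777 0.0757] rms 0.0012 zmax 0.0814
```

Emit:
{"api": "apply_moves", "payload": {
  "motion": [
    {"dx": -0.2, "dy": 0, "dz": 0, "twist": 0, "jaw": 0.4},
    {"dx": 0, "dy": 0, "dz": 0, "twist": 0, "jaw": 0.75},
    {"dx": 0, "dy": 0, "dz": 0, "twist": 0, "jaw": 0.8},
    {"dx": 0, "dy": 0, "dz": 0, "twist": 0, "jaw": 0.8},
    {"dx": 0, "dy": 0, "dz": 1.5, "twist": 0, "jaw": 0.9},
    {"dx": 0, "dy": 0, "dz": 3, "twist": 0, "jaw": 1},
    {"dx": 0, "dy": 0, "dz": 3, "twist": 0, "jaw": 1},
    {"dx": 0, "dy": 0, "dz": 2, "twist": 0, "jaw": 1}
  ],
  "newtons": 15
}}

```text
clock: 16.98
position: [0.4777, 0.0769, 0.11]
tcp_rot: [-0.001, 1.0, 0.0, 0.0]
contact_force: [0.3, 0.2, 0.1]
opening: 0.0915
```

```bash
python3 look.py wrist wb; python3 cups.py wb .066 .085; python3 look.py side sb 160,230,290,380
```

```text
16.975 [0.4777 0.0769 0.11  ] 0.0915 [0.3 0.2 0.1]
wb [ 272  151   86  132 5996] [316.3 222.4] 2811 fit [0.4764 0.0747] rms 0.0135 zmax 0.0812
wb [ 281  314   73   26 1307] [317.2 323.9] 788 fit [0.5543 0.0762] rms 0.0011 zmax 0.077
17.025 [0.479  0.077  0.1121] 0.0917 [1.  0.  2.4]
```

View pics/wb.png

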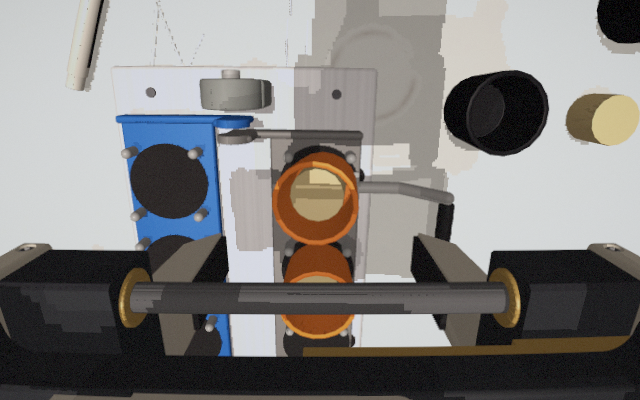

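View pics/sb.png

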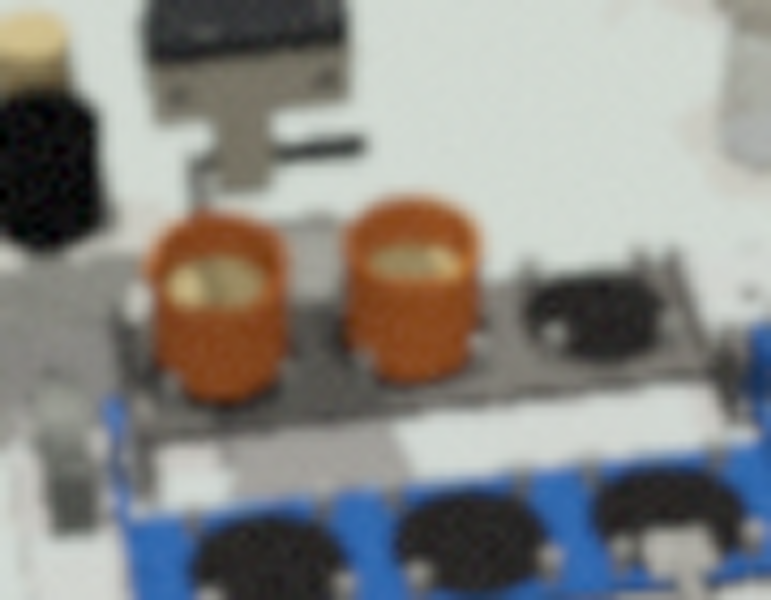

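```bash
cat > rim.py <<'E'
import sys
from h import *
np.set_printoptions(precision=4,suppress=True)
a=np.load(f'pics/{sys.argv[1]}.npz');im=a['img'];P=a['P']
cx,cy=float(sys.argv[2]),float(sys.argv[3])
hsv=cv2.cvtColor(im,cv2.COLOR_BGR2HSV)
m=(hsv[...,0]<18)&(hsv[...,1]>120)
q=P[m];q=q[np.hypot(q[:,0]-cx,q[:,1]-cy)<.034]
# top envelope by angle
th=np.arctan2(q[:,1]-cy,q[:,0]-cx)
pts=[]
for t in np.arange(-np.pi,np.pi,np.pi/12):
    s=q[(th>=t)&(th<t+np.pi/12)]
    if len(s)>4:
        k=s[s[:,2]>np.percentile(s[:,2],97)-.003]; pts.append(k.mean(0))
pts=np.array(pts)
A=np.c_[pts[:,0]-cx,pts[:,1]-cy,np.ones(len(pts))]
for _ in range(4):
    x=np.linalg.lstsq(A,pts[:,2],rcond=None)[0];r=pts[:,2]-A@x;k=np.abs(r)<max(.0015,1.5*r.std());A,pts=A[k],pts[k]
print('tilt deg x,y',np.degrees(x[:2]),'z',x[2],'n',len(pts),'center',pts.mean(0))
E
python3 rim.py wb .477 .0755; python3 rim.py w5 .5563 .076;python3 rim.py w7 .5084 .3236
```

```text
tilt deg x,y [-211.9458   22.205 ] z 0.1572861938280711 n 14 center [0.4777 0.0756 0.159 ]
tilt deg x,y [-274.5114   25.303 ] z 0.18566683281967117 n 14 center [0.5567 0.076  0.1896]
tilt deg x,y [-219.0743   19.559 ] z 0.14276399644473245 n 14 center [0.5083 0.3238 0.1478]
```

```bash
sed -i 's/^q=P\[m\];/q=P[m];q=q[q[:,2]<.1];/' rim.py
python3 rim.py wb .477 .0755; python3 rim.py w5 .5563 .076;python3 rim.py w7 .5084 .3236
```

```text
tilt deg x,y [1.1141 7.0578] z 0.07890551946468591 n 24 center [0.4762 0.0747 0.0788]
tilt deg x,y [-0.0969  0.0936] z 0.07591802323386938 n 24 center [0.5568 0.0761 0.0759]
tilt deg x,y [-0.1612  0.1502] z 0.05589760084414767 n 24 center [0.5088 0.3236 0.0559]
```

Emit:
{"api": "apply_moves", "payload": {
  "motion": [
    {"dx": -0.1, "dy": -0.2, "dz": -2.5, "twist": 0, "jaw": 1},
    {"dx": 0, "dy": 0, "dz": -3, "twist": 0, "jaw": 1},
    {"dx": 0, "dy": 0, "dz": -2.5, "twist": 0, "jaw": 1},
    {"dx": 0, "dy": 0, "dz": -1.3, "twist": 0, "jaw": 1},
    {"dx": 0, "dy": 0, "dz": 0, "twist": 0, "jaw": 0.4},
    {"dx": 0, "dy": 0, "dz": 0, "twist": 0, "jaw": 0.4},
    {"dx": 0, "dy": 0, "dz": 0, "twist": 0, "jaw": 0.4},
    {"dx": 0, "dy": 0, "dz": 0, "twist": 0, "jaw": 0.4},
    {"dx": 0, "dy": 0, "dz": 0, "twist": 0, "jaw": 0.4}
  ],
  "newtons": 15
}}

```text
clock: 18.2
position: [0.4769, 0.0747, 0.0164]
tcp_rot: [-0.001, 1.0, 0.0, 0.001]
contact_force: [-0.3, -0.4, 2.8]
opening: 0.0604
```

```bash
python3 look.py wrist wc; python3 rim.py wc .477 .0755;python3 look.py side sc 160,230,290,380
```

```text
18.2 [0.4769 0.0747 0.0164] 0.0604 [-0.3 -0.4  2.8]
tilt deg x,y [1.092  6.6232] z 0.07882252125832619 n 21 center [0.4748 0.0735 0.0786]
18.25 [0.4769 0.0747 0.0164] 0.0606 [-0.1 -0.9  3.2]
```

View pics/wc.png

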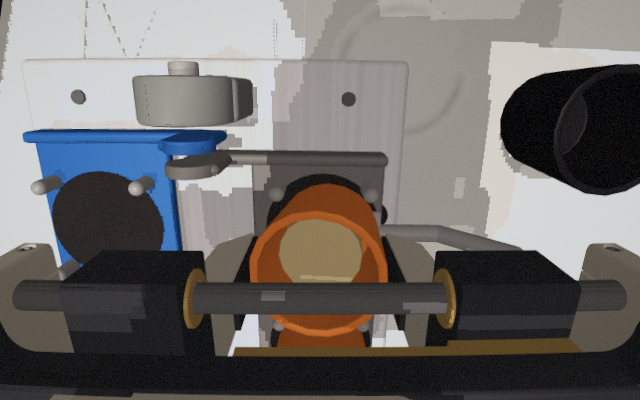

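Emit:
{"api": "apply_moves", "payload": {
  "motion": [
    {"dx": 0, "dy": 0, "dz": 1.5, "twist": 0, "jaw": 0.4},
    {"dx": 0, "dy": 0, "dz": 3, "twist": 0, "jaw": 0.4},
    {"dx": 0, "dy": 0, "dz": 4, "twist": 0, "jaw": 0.4},
    {"dx": 3, "dy": 0, "dz": 2, "twist": 0, "jaw": 0.4},
    {"dx": 4, "dy": 0, "dz": 0, "twist": 0, "jaw": 0.4},
    {"dx": 4, "dy": 0, "dz": 0, "twist": 0, "jaw": 0.4},
    {"dx": 3, "dy": 0, "dz": 0, "twist": 0, "jaw": 0.4},
    {"dx": 2, "dy": 0, "dz": 0, "twist": 0, "jaw": 0.4},
    {"dx": 0, "dy": 0, "dz": 0, "twist": 0, "jaw": 0.4}
  ],
  "newtons": 15
}}

```text
clock: 19.42
position: [0.6367, 0.0747, 0.1196]
tcp_rot: [-0.001, 1.0, 0.0, -0.001]
contact_force: [-0.6, 0.2, -1.5]
opening: 0.0601
```

```bash
python3 look.py wrist wd; python3 discs.py wd; python3 look.py side sd 140,260,290,400
python3 - <<'E'
from h import *
a=np.load('pics/wd.npz');im=a['img']
cv2.imwrite('pics/wdz.png',cv2.resize(im[0:200,200:440],None,fx=3.3,fy=3,interpolation=cv2.INTER_CUBIC))
P=a['P'];np.set_printoptions(precision=1,suppress=True,linewidth=250)
# grid map of z around bracket
g={}
for p in P[0:200,200:440].reshape(-1,3):
    if np.isfinite(p[0]) and .45<p[0]<.505 and .06<p[1]<.13: g.setdefault((int((p[0]-.45)//.003),int((p[1]-.06)//.003)),[]).append(p[2])
M=np.full((19,24),np.nan)
for k,v in g.items(): M[k]=np.median(v)*1000
print('cols y from 60 step 3mm; rows x from 450 step 3');print(M)
E
```

```text
19.425 [0.6367 0.0747 0.1196] 0.0601 [-0.6  0.2 -1.5]
disc [125   0  56  19 797] [ 0.4839 -0.0502  0.0227] 0.0036
disc [293   0  57  20 914] [0.5497 0.0738 0.0534] 0.0049
disc [ 124   41   80   83 5166] [ 0.5556 -0.0494  0.0315] 0.0004
disc [ 142  144   69   72 3406] [ 0.6361 -0.0486  0.0301] 0.0036
disc [ 282  145   75   54 2538] [0.6298 0.0736 0.0258] 0.0053
19.475 [0.6358 0.0748 0.1198] 0.06 [-0.5 -0.1 -1. ]
cols y from 60 step 3mm; rows x from 450 step 3
[[ nan  nan  nan  nan  nan  nan  nan  nan  nan  nan  nan  nan  nan  nan  nan  nan  nan  nan  nan  nan  nan  nan  nan  nan]
 [ nan  nan  nan  nan  nan  nan  nan  nan  nan  nan  nan  nan  nan  nan  nan  nan  nan  nan  nan  nan  nan  nan  nan  nan]
 [ nan  nan  nan  nan  nan  nan  nan  nan  nan  nan  nan  nan  nan  nan  nan  nan  nan  nan  nan  nan  nan  nan  nan  nan]
 [ nan  nan  nan  nan  nan  nan  nan  nan  nan  nan  nan  nan  nan  nan  nan  nan  nan  nan  nan  nan  nan  nan  nan  nan]
 [ nan  nan  nan  nan  nan  nan  nan  nan  nan  nan  nan  nan  nan  nan  nan  nan  nan  nan  nan  nan  nan  nan  nan  nan]
 [ nan  nan  nan  nan 
[... 1000 characters left out ...]
nan  nan  nan  nan  nan  nan  nan  nan  nan  nan  nan  nan  nan  nan  0.6  0.4  0.9]
 [ nan  nan  nan  nan  nan  nan  nan  nan  nan  nan  nan  nan  nan  nan  nan  nan  nan 11.1 10.7 10.6  9.7  1.2  0.6  1.2]
 [21.7 21.6 21.5 21.  21.2 21.5 21.8 21.4 21.5 21.2 21.5 21.  21.5 21.  21.8 21.4 20.8 10.9 10.9 11.2  9.5  0.6  0.3  0.6]
 [21.9 21.3 21.7 21.4 21.7 21.4 21.1 21.4 21.4 21.6 21.5 21.4 21.8 38.1 38.1 21.1 21.  11.1 11.1 10.8 10.   0.4  0.4  0.8]
 [21.9 21.6 21.8 21.6 21.3 21.5 21.8 21.8 21.6 21.7 21.6 21.8 36.7 39.2 38.4 21.3 21.4 10.8 11.  11.2  9.3  0.4  0.8  0.6]
 [21.  21.6 22.1 22.2 21.8 22.  21.1 22.  21.7 21.1 21.3 20.5 34.3 38.1 35.1 21.2 20.5 11.8 10.9 12.   9.5  1.1  1.4  0.3]]
```

View pics/wdz.png

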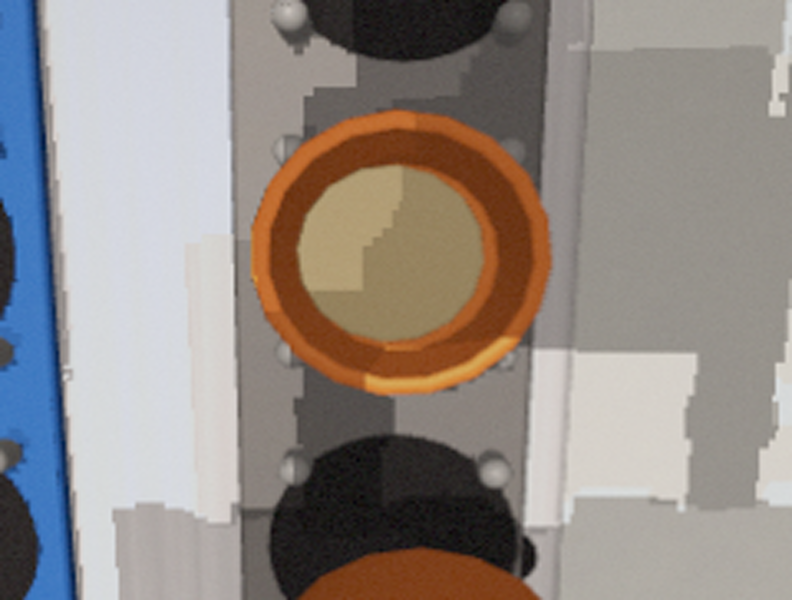

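View pics/sd.png

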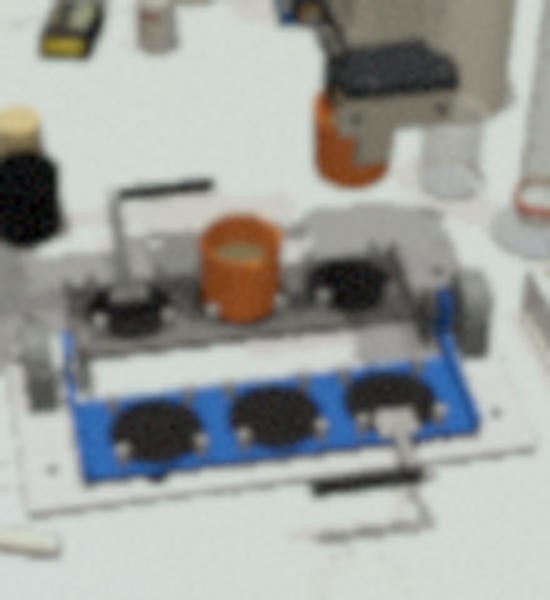

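Run:
```python
from h import *
a=np.load('pics/wd.npz');im=a['img']
cv2.imwrite('pics/wdy.png',cv2.resize(im[100:260,20:240],None,fx=3.6,fy=3.6,interpolation=cv2.INTER_CUBIC))
np.set_printoptions(precision=1,suppress=True,linewidth=250)
def grid(nm,x0,y0,nx,ny,st=.003):
    P=np.load(f'pics/{nm}.npz')['P'];g={}
    for p in P.reshape(-1,3):
        if np.isfinite(p[0]) and p[2]<.06:
            i,j=int((p[0]-x0)//st),int((p[1]-y0)//st)
            if 0<=i<nx and 0<=j<ny: g.setdefault((i,j),[]).append(p[2])
    M=np.full((nx,ny),np.nan)
    for k,v in g.items(): M[k]=np.median(v)*1000
    print(nm);print(M)
grid('wd',.615,-.115,16,22)
grid('w5',.455,.066,15,20)
```

```text
wd
[[ 1.1  0.3  0.6  0.9  0.9  0.8 10.7 11.1  nan  nan 23.8 23.4 23.5 23.9 23.9 24.1 23.7 23.7 23.6 23.8 23.4 23.7]
 [ 0.9  0.8  0.6  1.1  0.8  1.5  9.5 11.2 11.2  nan 23.2 24.4 24.5 24.5 24.6 24.4 23.7 23.7 24.1 23.6 24.3 23.7]
 [ 1.1  0.9  0.9  1.   0.3  1.7 10.3 11.2 11.8  nan 26.8 26.6 26.8 26.8 26.8 26.5 26.5 25.9 23.7 23.3 23.7 23.5]
 [ 0.7  0.5  0.9  0.9  0.6  1.4  nan 11.3  nan  nan 26.5 26.6 26.7 26.7 26.7 27.  26.6 25.8 23.4 23.7 23.6 23.4]
 [27.3 13.6 13.6 26.2 26.3 27.5 27.6 26.  27.1 27.5 27.  27.2 27.2 26.9 26.7 26.6 26.6 25.6 23.8 23.9 23.5 22.9]
 [29.5 29.3 29.7 29.  29.3 29.7 29.8 29.4 29.3 29.6 29.4 29.4 29.1 28.4 27.  26.4 26.4 26.1 23.2 23.5 23.1 23.3]
 [30.2 30.5 30.  30.2 30.3 30.  30.6 30.2 29.7 29.7 30.1 29.6 29.6 29.  27.3 26.8 26.5 26.2 24.  22.9 23.8 23.6]
 [29.1 29.6 28.5 29.2 28.9 29.5 28.8 28.1 28.4 28.5 27.9 27.  26.9 26.5 26.5 26.3 25.9 26.  23.6 23.8 23.3 23.4]
 [ nan  nan  nan  nan  nan  nan  nan  nan  nan  nan 27.  26.7 27.  26.3 26.4 26.2 25.6 25.6 23.7 23.2 23.5 23.1]
 [ nan  nan  nan  nan  nan  nan  nan 11.4  nan  nan 26.2 26.6 27.  26.9 26.8 25.
[... 1560 characters left out ...]
 21.2 21.4 21.6 24.  24.1 24.6 24.4 26.5 27.  27.  27.4 27.  27.2 27.1 27.  26.9]
 [21.8 21.6 22.2 21.5 21.5 21.9 21.9 24.  24.4 23.9 24.3 24.4 25.6 25.2 26.  25.5 25.6 25.7 25.2 25.4]
 [22.1 21.7 22.1 22.4 21.8 21.7 21.4 23.8 24.3 24.  24.6 23.9 24.6 24.3 23.6 11.8 11.5 11.3  8.9  0.9]
 [21.9 21.6 22.3 21.8 21.9 22.1 21.3 24.1 24.1 24.3 24.8 24.5 23.9 24.1 23.8 10.7 11.8 11.4  9.9  1. ]
 [21.7 22.  21.7 22.2 21.1 22.2 22.  23.  24.3 23.4 23.6 23.1 23.7 23.8 21.4 11.  10.8 11.3 10.   0.4]
 [21.8 22.  21.6 21.6 22.1 22.3 21.8 21.4 21.8 21.6 21.9 21.6 20.6 21.5 20.8 11.3 11.1 11.4 10.4  0.7]
 [22.1 21.6 22.1 22.  21.7 22.1 20.9 22.1 21.3 21.3 22.3 33.4 21.5 20.9 20.4 11.5 11.3 11.7 10.1  1.3]]
```

View pics/wdy.png

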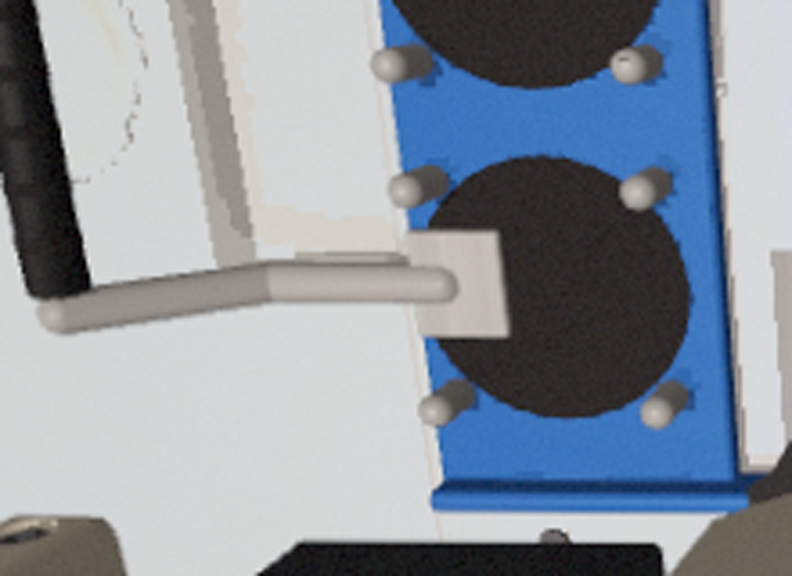

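Emit:
{"api": "apply_moves", "payload": {
  "motion": [
    {"dx": -2, "dy": 0, "dz": 0, "twist": 0, "jaw": 0.4},
    {"dx": -4, "dy": 0, "dz": 0, "twist": 0, "jaw": 0.4},
    {"dx": -4, "dy": 0, "dz": 0, "twist": 0, "jaw": 0.4},
    {"dx": -3.4, "dy": -0.1, "dz": 0, "twist": 0, "jaw": 0.4},
    {"dx": -2.4, "dy": 0, "dz": -0.6, "twist": 0, "jaw": 0.4},
    {"dx": 0, "dy": 0, "dz": -3, "twist": 0, "jaw": 0.4},
    {"dx": 0, "dy": 0, "dz": -3, "twist": 0, "jaw": 0.4},
    {"dx": 0, "dy": 0, "dz": -2.2, "twist": 0, "jaw": 0.4},
    {"dx": 0, "dy": 0, "dz": -1.2, "twist": 0, "jaw": 0.4},
    {"dx": 0, "dy": 0, "dz": 0, "twist": 0, "jaw": 0.4}
  ],
  "newtons": 15
}}

```text
clock: 20.78
position: [0.4777, 0.0738, 0.0206]
tcp_rot: [-0.001, 1.0, 0.0, -0.001]
contact_force: [-0.5, -0.7, -0.6]
opening: 0.0603
```

Emit:
{"api": "apply_moves", "payload": {
  "motion": [
    {"dx": 0, "dy": 0, "dz": -0.4, "twist": 0, "jaw": 0.4},
    {"dx": 0, "dy": 0, "dz": 0, "twist": 0, "jaw": 0.7},
    {"dx": 0, "dy": 0, "dz": 0, "twist": 0, "jaw": 0.8},
    {"dx": 0, "dy": 0, "dz": 0, "twist": 0, "jaw": 0.8},
    {"dx": 0, "dy": 0, "dz": 1.5, "twist": 0, "jaw": 0.9},
    {"dx": 0, "dy": 0, "dz": 3, "twist": 0, "jaw": 1},
    {"dx": 0, "dy": 0, "dz": 3, "twist": 0, "jaw": 1},
    {"dx": 2, "dy": 0, "dz": 2, "twist": 0, "jaw": 1},
    {"dx": 3, "dy": 0, "dz": 1, "twist": 0, "jaw": 1},
    {"dx": 2, "dy": 0, "dz": 0, "twist": 0, "jaw": 1}
  ],
  "newtons": 15
}}

```text
clock: 22.02
position: [0.5502, 0.0738, 0.1231]
tcp_rot: [-0.001, 1.0, 0.0, 0.001]
contact_force: [0.7, 0.7, -0.8]
opening: 0.0917
```

```bash
python3 look.py wrist we; python3 rim.py we .477 .0747;python3 rim.py we .557 .0755; python3 look.py side se 150,230,290,380
```

```text
22.025 [0.5502 0.0738 0.1231] 0.0917 [ 0.7  0.7 -0.8]
tilt deg x,y [1.2167 6.9122] z 0.07892130321319554 n 24 center [0.4774 0.0736 0.0788]
tilt deg x,y [-0.258 -0.019] z 0.07588232683588879 n 24 center [0.557  0.0758 0.0759]
22.075 [0.552  0.0736 0.1226] 0.0916 [ 1.3 -1.6 -0.5]
```

View pics/we.png

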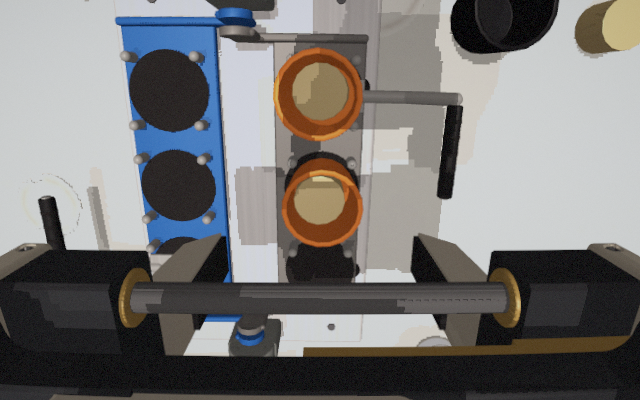

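Emit:
{"api": "apply_moves", "payload": {
  "motion": [
    {"dx": 0.5, "dy": -3, "dz": 0, "twist": 0, "jaw": 1},
    {"dx": 0.7, "dy": -4, "dz": 0, "twist": 0, "jaw": 1},
    {"dx": 0.8, "dy": -4.5, "dz": 0, "twist": 0, "jaw": 1},
    {"dx": 0.8, "dy": -4.5, "dz": 0, "twist": 0, "jaw": 1},
    {"dx": 0.7, "dy": -4, "dz": 0, "twist": 0, "jaw": 1},
    {"dx": 0.6, "dy": -2, "dz": 0, "twist": 0, "jaw": 1},
    {"dx": 0, "dy": 0, "dz": -2, "twist": 0, "jaw": 1},
    {"dx": 0, "dy": 0, "dz": 0, "twist": 0, "jaw": 1}
  ],
  "newtons": 15
}}

```text
clock: 23.12
position: [0.588, -0.1451, 0.1003]
tcp_rot: [-0.001, 1.0, 0.001, -0.002]
contact_force: [-0.1, 0.0, 0.7]
opening: 0.0919
```

```bash
python3 look.py wrist wf
python3 - <<'E'
from h import *
np.set_printoptions(precision=4,suppress=True)
a=np.load('pics/wf.npz');im=a['img'];P=a['P'];g=im.max(-1)
m=(g<70)&(P[...,2]>.035)&(P[...,2]<.075)&(np.abs(P[...,1]+.146)<.02)
q=P[m];print(len(q),np.percentile(q,[1,50,99],axis=0))
for x in np.arange(.55,.62,.01):
    k=q[np.abs(q[:,0]-x)<.005]
    if len(k)>10: print(x.round(3),np.percentile(k[:,1:],[2,50,98],axis=0).ravel())
E
```

```text
23.125 [ 0.588  -0.1451  0.1003] 0.0919 [-0.1  0.   0.7]
1526 [[ 0.5564 -0.1522  0.055 ]
 [ 0.5891 -0.147   0.0591]
 [ 0.6265 -0.141   0.0611]]
0.56 [-0.152   0.055  -0.1464  0.059  -0.1409  0.061 ]
0.57 [-0.152   0.0553 -0.1464  0.059  -0.1413  0.061 ]
0.58 [-0.152   0.0561 -0.1471  0.0592 -0.1415  0.0611]
0.59 [-0.1521  0.0559 -0.1464  0.0591 -0.1414  0.061 ]
0.6 [-0.1522  0.0554 -0.1471  0.0591 -0.1413  0.0609]
0.61 [-0.1522  0.0565 -0.1471  0.0592 -0.142   0.061 ]
```

View pics/wf.png

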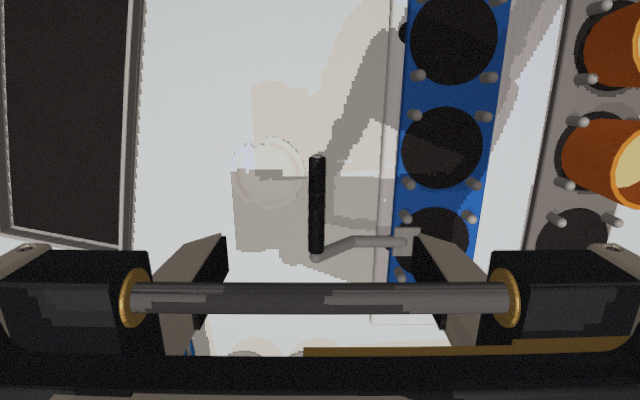

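Emit:
{"api": "apply_moves", "payload": {
  "motion": [
    {"dx": 0.3, "dy": -0.2, "dz": 0, "twist": 0, "jaw": 0.5},
    {"dx": 0, "dy": 0, "dz": -1, "twist": 0, "jaw": 0.5},
    {"dx": 0, "dy": 0, "dz": -2, "twist": 0, "jaw": 0.5},
    {"dx": 0, "dy": 0, "dz": -2.5, "twist": 0, "jaw": 0.5},
    {"dx": 0, "dy": 0, "dz": -2.5, "twist": 0, "jaw": 0.5},
    {"dx": 0, "dy": 0, "dz": -2.2, "twist": 0, "jaw": 0.4},
    {"dx": 0, "dy": 0, "dz": 0, "twist": 0, "jaw": 0},
    {"dx": 0, "dy": 0, "dz": 0, "twist": 0, "jaw": 0},
    {"dx": 0, "dy": 0, "dz": 0, "twist": 0, "jaw": 0},
    {"dx": 0, "dy": 0, "dz": 0, "twist": 0, "jaw": 0}
  ],
  "newtons": 40
}}

```text
clock: 24.42
position: [0.5932, -0.1472, 0.0009]
tcp_rot: [-0.001, 1.0, 0.001, 0.001]
contact_force: [0.6, 6.3, 1.1]
opening: 0.0107
```

```bash
cat > arc.py <<'E'
import sys,json
import numpy as np
# side: -1 catch(start at -y), angle deg start,end,n ; r mm
sgn=int(sys.argv[1]);a0,a1=float(sys.argv[2]),float(sys.argv[3]);n=int(sys.argv[4]);jaw=float(sys.argv[5])
a=np.radians(np.linspace(a0,a1,n+1))
y=sgn*16*np.cos(a);z=16*np.sin(a)
yy=np.round(y,2);zz=np.round(z,2);xx=np.round(.012*y,2)
rows=[dict(dx=round(float(xx[i+1]-xx[i]),2),dy=round(float(yy[i+1]-yy[i]),2),dz=round(float(zz[i+1]-zz[i]),2),twist=0,jaw=jaw) for i in range(n)]
for k in range(0,n,10): print(json.dumps(rows[k:k+10]))
E
python3 arc.py -1 1.7 177 30 0; python3 look.py side sf 140,280,270,420
```

```text
[{"dx": 0.0, "dy": 0.13, "dz": 1.63, "twist": 0, "jaw": 0.0}, {"dx": 0.0, "dy": 0.29, "dz": 1.6, "twist": 0, "jaw": 0.0}, {"dx": 0.01, "dy": 0.46, "dz": 1.57, "twist": 0, "jaw": 0.0}, {"dx": 0.01, "dy": 0.62, "dz": 1.51, "twist": 0, "jaw": 0.0}, {"dx": 0.01, "dy": 0.76, "dz": 1.44, "twist": 0, "jaw": 0.0}, {"dx": 0.01, "dy": 0.91, "dz": 1.36, "twist": 0, "jaw": 0.0}, {"dx": 0.01, "dy": 1.04, "dz": 1.25, "twist": 0, "jaw": 0.0}, {"dx": 0.01, "dy": 1.17, "dz": 1.14, "twist": 0, "jaw": 0.0}, {"dx": 0.02, "dy": 1.27, "dz": 1.02, "twist": 0, "jaw": 0.0}, {"dx": 0.01, "dy": 1.37, "dz": 0.88, "twist": 0, "jaw": 0.0}]
[{"dx": 0.02, "dy": 1.46, "dz": 0.74, "twist": 0, "jaw": 0.0}, {"dx": 0.02, "dy": 1.52, "dz": 0.59, "twist": 0, "jaw": 0.0}, {"dx": 0.02, "dy": 1.57, "dz": 0.43, "twist": 0, "jaw": 0.0}, {"dx": 0.02, "dy": 1.61, "dz": 0.27, "twist": 0, "jaw": 0.0}, {"dx": 0.02, "dy": 1.63, "dz": 0.1, "twist": 0, "jaw": 0.0}, {"dx": 0.02, "dy": 1.63, "dz": -0.07, "twist": 0, "jaw": 0.0}, {"dx": 0.02, "dy": 1.61, "dz": -0.23, "twist": 0, "jaw": 0.0}, {"dx": 0.02, "dy": 1.59, "dz": -0.39, "twist": 0, "jaw": 0.0}, {"dx": 0.01, "dy": 1.53, "dz": -0.55, "twist": 0, "jaw": 0.0}, {"dx": 0.02, "dy": 1.47, "dz": -0.71, "twist": 0, "jaw": 0.0}]
[{"dx": 0.02, "dy": 1.39, "dz": -0.85, "twist": 0, "jaw": 0.0}, {"dx": 0.01, "dy": 1.3, "dz": -0.99, "twist": 0, "jaw": 0.0}, {"dx": 0.02, "dy": 1.19, "dz": -1.11, "twist": 0, "jaw": 0.0}, {"dx": 0.01, "dy": 1.07, "dz": -1.24, "twist": 0, "jaw": 0.0}, {"dx": 0.01, "dy": 0.94, "dz": -1.33, "twist": 0, "jaw": 0.0}, {"dx": 0.01, "dy": 0.79, "dz": -1.42, "twist": 0, "jaw": 0.0}, {"dx": 0.01, "dy": 0.65, "dz": -1.5, "twist": 0, "jaw": 0.0}, {"dx": 0.01, "dy": 0.5, "dz": -1.55, "twist": 0, "jaw": 0.0}, {"dx": 0.0, "dy": 0.33, "dz": -1.6, "twist": 0, "jaw": 0.0}, {"dx": 0.0, "dy": 0.17, "dz": -1.62, "twist": 0, "jaw": 0.0}]
24.425 [ 0.5932 -0.1472  0.0009] 0.0107 [0.6 6.3 1.1]
```

View pics/sf.png

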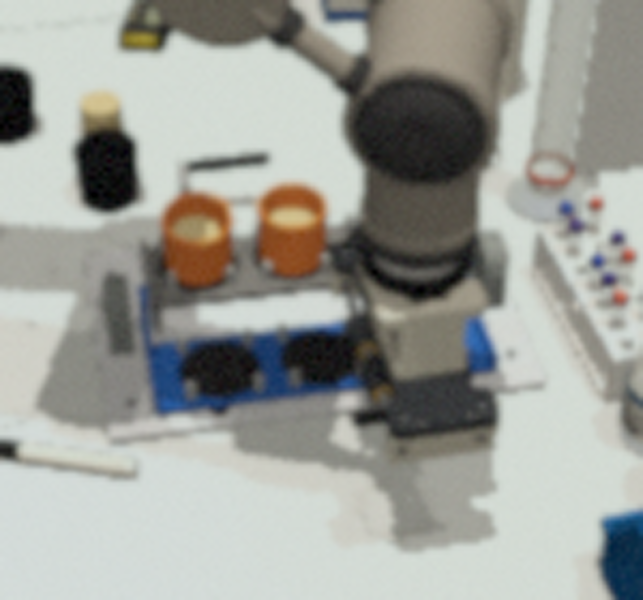

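Emit:
{"api": "apply_moves", "payload": {
  "motion": [
    {"dx": 0.0, "dy": 0.1, "dz": 1.6, "twist": 0, "jaw": 0.0},
    {"dx": 0.0, "dy": 0.3, "dz": 1.6, "twist": 0, "jaw": 0.0},
    {"dx": 0.0, "dy": 0.45, "dz": 1.55, "twist": 0, "jaw": 0.0},
    {"dx": 0.0, "dy": 0.6, "dz": 1.5, "twist": 0, "jaw": 0.0},
    {"dx": 0.05, "dy": 0.75, "dz": 1.45, "twist": 0, "jaw": 0.0},
    {"dx": 0.0, "dy": 0.9, "dz": 1.35, "twist": 0, "jaw": 0.0},
    {"dx": 0.0, "dy": 1.05, "dz": 1.25, "twist": 0, "jaw": 0.0},
    {"dx": 0.0, "dy": 1.15, "dz": 1.15, "twist": 0, "jaw": 0.0},
    {"dx": 0.05, "dy": 1.3, "dz": 1.0, "twist": 0, "jaw": 0.0},
    {"dx": 0.0, "dy": 1.4, "dz": 0.9, "twist": 0, "jaw": 0.0}
  ],
  "newtons": 40
}}

```text
clock: 25.72
position: [0.5942, -0.0684, 0.1346]
tcp_rot: [-0.001, 1.0, -0.001, 0.001]
contact_force: [6.1, -2.1, -3.8]
opening: 0.0107
```

Emit:
{"api": "apply_moves", "payload": {
  "motion": [
    {"dx": 0.0, "dy": 1.45, "dz": 0.75, "twist": 0, "jaw": 0.0},
    {"dx": 0.05, "dy": 1.5, "dz": 0.6, "twist": 0, "jaw": 0.0},
    {"dx": 0.0, "dy": 1.6, "dz": 0.4, "twist": 0, "jaw": 0.0},
    {"dx": 0.05, "dy": 1.6, "dz": 0.3, "twist": 0, "jaw": 0.0},
    {"dx": 0.0, "dy": 1.6, "dz": 0.1, "twist": 0, "jaw": 0.0},
    {"dx": 0.05, "dy": 1.65, "dz": -0.1, "twist": 0, "jaw": 0.0},
    {"dx": 0.0, "dy": 1.6, "dz": -0.2, "twist": 0, "jaw": 0.0},
    {"dx": 0.0, "dy": 1.6, "dz": -0.4, "twist": 0, "jaw": 0.0},
    {"dx": 0.05, "dy": 1.5, "dz": -0.55, "twist": 0, "jaw": 0.0},
    {"dx": 0.0, "dy": 1.5, "dz": -0.7, "twist": 0, "jaw": 0.0}
  ],
  "newtons": 40
}}

```text
clock: 26.98
position: [0.5964, 0.0895, 0.137]
tcp_rot: [-0.001, 1.0, 0.001, 0.002]
contact_force: [5.3, -0.2, 4.3]
opening: 0.0108
```

Emit:
{"api": "apply_moves", "payload": {
  "motion": [
    {"dx": 0.0, "dy": 1.4, "dz": -0.85, "twist": 0, "jaw": 0.0},
    {"dx": 0.0, "dy": 1.3, "dz": -1.0, "twist": 0, "jaw": 0.0},
    {"dx": 0.05, "dy": 1.2, "dz": -1.1, "twist": 0, "jaw": 0.0},
    {"dx": 0.0, "dy": 1.05, "dz": -1.25, "twist": 0, "jaw": 0.0},
    {"dx": 0.0, "dy": 0.95, "dz": -1.35, "twist": 0, "jaw": 0.0},
    {"dx": 0.0, "dy": 0.8, "dz": -1.4, "twist": 0, "jaw": 0.0},
    {"dx": 0.0, "dy": 0.65, "dz": -1.5, "twist": 0, "jaw": 0.0},
    {"dx": 0, "dy": 0, "dz": 0, "twist": 0, "jaw": 0.0}
  ],
  "newtons": 40
}}

```text
clock: 27.98
position: [0.5973, 0.1635, 0.0503]
tcp_rot: [-0.001, 1.0, 0.001, 0.002]
contact_force: [8.4, 5.1, -0.0]
opening: 0.0105
```

```bash
python3 look.py side sg 120,260,270,430;python3 look.py wrist wg
```

```text
27.975 [0.5973 0.1635 0.0503] 0.0105 [ 8.4  5.1 -0. ]
28.025 [0.5973 0.1634 0.0507] 0.0111 [ 8.1  5.4 -1.4]
```

View pics/sg.png

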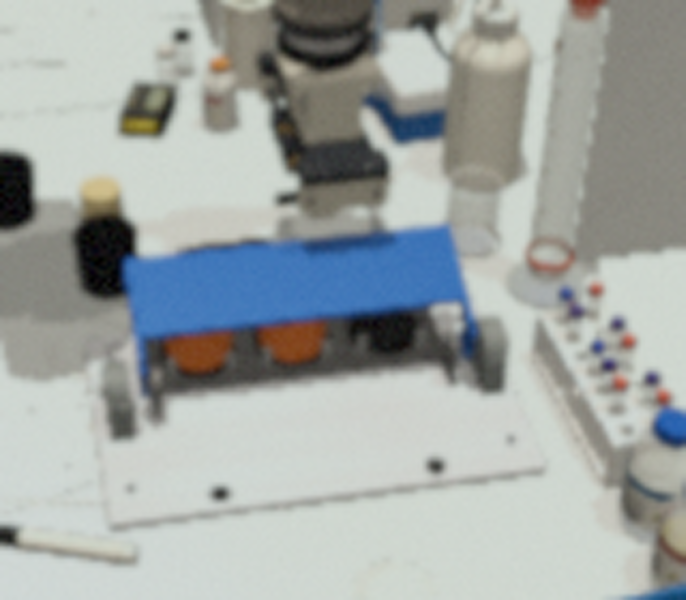

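View pics/wg.png

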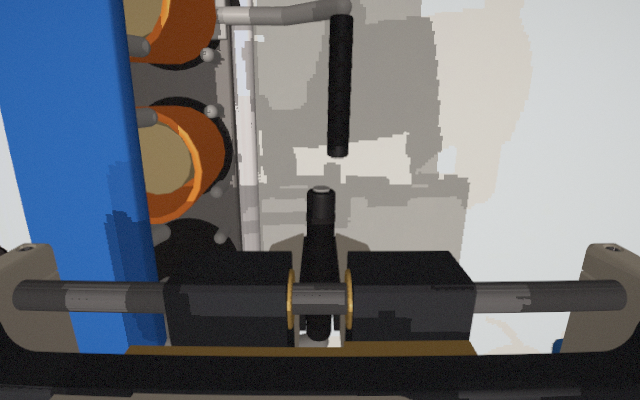

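Emit:
{"api": "apply_moves", "payload": {
  "motion": [
    {"dx": 0.1, "dy": 0.28, "dz": -0.85, "twist": 0, "jaw": 0.0},
    {"dx": 0.0, "dy": 0.24, "dz": -0.9, "twist": 0, "jaw": 0.0},
    {"dx": 0.0, "dy": 0.18, "dz": -0.9, "twist": 0, "jaw": 0.0},
    {"dx": 0.0, "dy": 0.1, "dz": -0.7, "twist": 0, "jaw": 0.0},
    {"dx": 0.0, "dy": 0.08, "dz": -0.7, "twist": 0, "jaw": 0.0},
    {"dx": 0.0, "dy": 0.0, "dz": 0, "twist": 0, "jaw": 0.0}
  ],
  "newtons": 40
}}

```text
clock: 28.82
position: [0.5974, 0.1723, 0.0099]
tcp_rot: [-0.001, 1.0, 0.001, 0.001]
contact_force: [6.1, 6.0, -2.6]
opening: 0.0108
```

```bash
python3 look.py side sh 150,240,290,400;python3 look.py wrist wh
```

```text
28.825 [0.5974 0.1723 0.0099] 0.0108 [ 6.1  6.  -2.6]
28.875 [0.5974 0.1723 0.01  ] 0.0107 [ 6.5  5.8 -2.8]
```

View pics/sh.png

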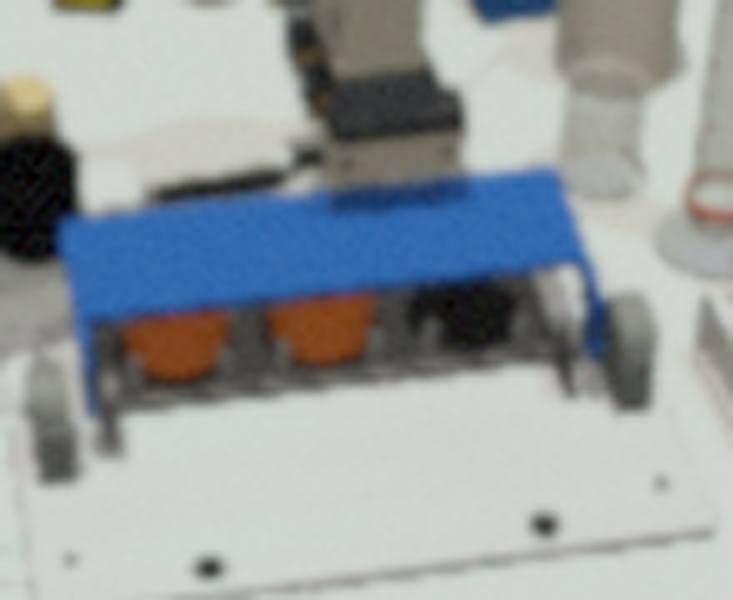

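View pics/wh.png

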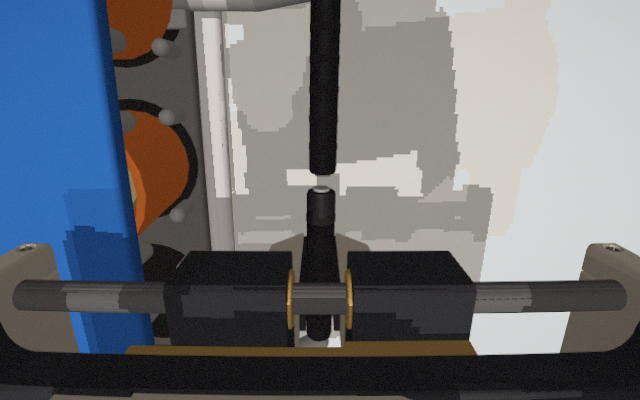

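Emit:
{"api": "apply_moves", "payload": {
  "motion": [
    {"dx": 0.0, "dy": 0.03, "dz": -0.3, "twist": 0, "jaw": 0.0},
    {"dx": 0.0, "dy": 0.02, "dz": -0.3, "twist": 0, "jaw": 0.0},
    {"dx": 0.0, "dy": 0.0, "dz": 0, "twist": 0, "jaw": 0.0}
  ],
  "newtons": 40
}}

```text
clock: 29.3
position: [0.5974, 0.1726, 0.0042]
tcp_rot: [-0.001, 1.0, 0.001, 0.001]
contact_force: [6.3, 6.6, -1.1]
opening: 0.011
```

Emit:
{"api": "apply_moves", "payload": {
  "motion": [
    {"dx": 0.0, "dy": 0.0, "dz": -0.2, "twist": 0, "jaw": 0.0},
    {"dx": 0.0, "dy": 0.0, "dz": -0.2, "twist": 0, "jaw": 0.0},
    {"dx": 0.0, "dy": 0.0, "dz": 0, "twist": 0, "jaw": 0.0}
  ],
  "newtons": 40
}}

```text
clock: 29.68
position: [0.5976, 0.1727, 0.002]
tcp_rot: [-0.001, 1.0, 0.001, 0.001]
contact_force: [0.8, 4.7, 9.4]
opening: 0.0108
```

Emit:
{"api": "apply_moves", "payload": {
  "motion": [
    {"dx": 0.0, "dy": 0.0, "dz": -0.2, "twist": 0, "jaw": 0.0},
    {"dx": 0.0, "dy": 0.0, "dz": -0.1, "twist": 0, "jaw": 0.0},
    {"dx": 0.0, "dy": 0.0, "dz": 0, "twist": 0, "jaw": 0.0}
  ],
  "newtons": 40
}}

```text
clock: 30.05
position: [0.5977, 0.1728, 0.0008]
tcp_rot: [-0.001, 1.0, 0.001, 0.002]
contact_force: [-3.3, 4.7, 22.1]
opening: 0.011
```

```bash
python3 look.py side si 150,240,290,400;python3 look.py wrist wi
```

```text
30.05 [0.5977 0.1728 0.0008] 0.011 [-3.3  4.7 22.1]
30.1 [0.5977 0.1728 0.0008] 0.0106 [-2.   3.7 21.2]
```

View pics/si.png

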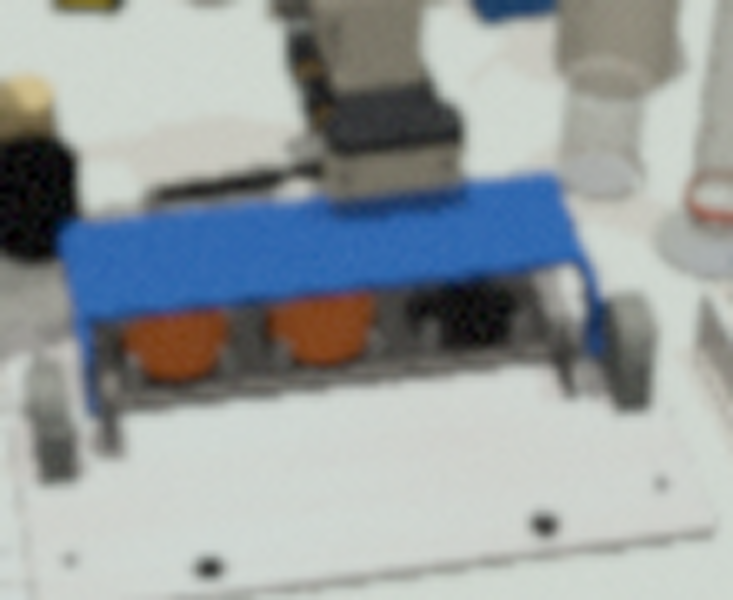

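View pics/wi.png

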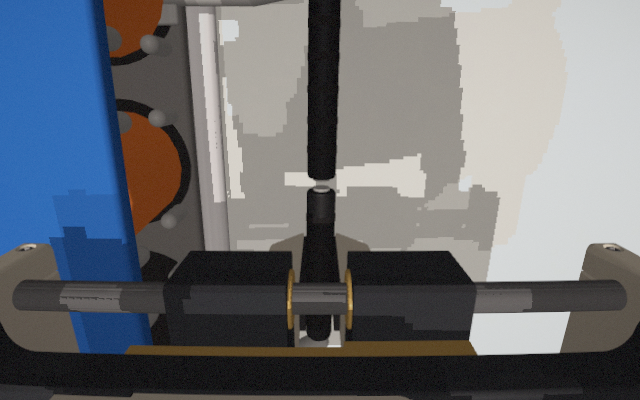

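```bash
cat > hand.py <<'E'
import sys
from h import *
np.set_printoptions(precision=4,suppress=True)
a=np.load(f'pics/{sys.argv[1]}.npz');im=a['img'];P=a['P'];g=im.max(-1)
yc=float(sys.argv[2])
m=(g<75)&(P[...,2]>.03)&(P[...,2]<.08)&(np.abs(P[...,1]-yc)<.02)
q=P[m]
for x in np.arange(.48,.64,.008):
    k=q[np.abs(q[:,0]-x)<.004]
    if len(k)>15: print(x.round(3),len(k),'y',np.percentile(k[:,1],[3,97]),np.percentile(k[:,1],[3,97]).mean(),'ztop',np.percentile(k[:,2],96))
E
python3 hand.py wi .173
```

```text
0.488 243 y [0.1687 0.1797] 0.17420934430274576 ztop 0.05599166997209684
0.496 747 y [0.1687 0.1797] 0.17418271494335336 ztop 0.05642157064524641
0.504 697 y [0.1687 0.1795] 0.17405857434986458 ztop 0.056288890445395236
0.512 676 y [0.1683 0.1793] 0.17380619503986686 ztop 0.056224730562697556
0.52 659 y [0.1682 0.1794] 0.1737924514846536 ztop 0.05636698907022494
0.528 610 y [0.1682 0.1791] 0.17364589219805587 ztop 0.05626022270721261
0.536 587 y [0.1682 0.179 ] 0.17356169143976777 ztop 0.05629942013776949
0.544 562 y [0.1681 0.179 ] 0.1735478148106345 ztop 0.056259145151390556
0.552 507 y [0.1681 0.1788] 0.1734433477013854 ztop 0.056131265349827555
0.56 301 y [0.1681 0.1784] 0.173234989381644 ztop 0.06053151556493608
0.568 528 y [0.1676 0.1788] 0.17321685500735193 ztop 0.06078715062176758
0.576 472 y [0.1676 0.1785] 0.1730446276102282 ztop 0.060748555705661504
0.584 483 y [0.1675 0.1791] 0.17331247390842341 ztop 0.060795312635336475
0.592 913 y [0.1653 0.1803] 0.17280724580685064 ztop 0.07716550509845714
0.6 268 y [0.1676 0.1783] 0.17293053383795037 ztop 0.06089332294971315
0.616 109 y [0.1683 0.1777] 0.17296325987754635 ztop 0.06088577176103541
0.624 339 y [0.1672 0.1779] 0.17254175568833746 ztop 0.06074928028260354
0.632 153 y [0.1667 0.177 ] 0.17185027919731272 ztop 0.06033971266858186
```

Emit:
{"api": "apply_moves", "payload": {
  "motion": [
    {"dx": 0.0, "dy": 0.0, "dz": 0.1, "twist": 0, "jaw": 0.3},
    {"dx": 0.0, "dy": 0.0, "dz": 0, "twist": 0, "jaw": 0.3},
    {"dx": -1.0, "dy": 0.0, "dz": 0, "twist": 0, "jaw": 0.3},
    {"dx": -1.6, "dy": 0.0, "dz": 0, "twist": 0, "jaw": 0.3},
    {"dx": -1.5, "dy": 0.0, "dz": 0, "twist": 0, "jaw": 0.3},
    {"dx": 0.0, "dy": 0.0, "dz": 0, "twist": 0, "jaw": 0.3}
  ],
  "newtons": 40
}}

```text
clock: 30.9
position: [0.554, 0.1705, -0.0022]
tcp_rot: [-0.001, 1.0, -0.0, -0.001]
contact_force: [-0.5, -0.2, 0.5]
opening: 0.0275
```

```bash
python3 look.py wrist wj; python3 hand.py wj .173; python3 look.py side sj 150,240,290,400
```

```text
30.9 [ 0.554   0.1705 -0.0022] 0.0275 [-0.5 -0.2  0.5]
0.488 597 y [0.1688 0.1794] 0.1741184737052405 ztop 0.05624651376282982
0.496 599 y [0.1688 0.1795] 0.17416576922052734 ztop 0.056336813190710426
0.504 585 y [0.1684 0.1796] 0.17399810463524354 ztop 0.056270306458394724
0.512 531 y [0.1684 0.1794] 0.1739002797052689 ztop 0.056287305358885695
0.52 528 y [0.1684 0.1792] 0.17379504491675446 ztop 0.056233233275765036
0.528 496 y [0.1684 0.1793] 0.1738560732024746 ztop 0.05627643091055866
0.536 460 y [0.168 0.179] 0.1734828193027682 ztop 0.05621587256413324
0.544 1046 y [0.1549 0.1866] 0.17072192823750468 ztop 0.07419158520642297
0.552 614 y [0.1569 0.1847] 0.17081019907777373 ztop 0.06482569264573822
0.56 298 y [0.1549 0.1865] 0.17065942087375563 ztop 0.07969573814266252
0.568 106 y [0.1554 0.1856] 0.17049143860347704 ztop 0.07872775225711508
0.576 356 y [0.1676 0.1782] 0.17289385417070519 ztop 0.06305941518844739
0.584 354 y [0.1675 0.1783] 0.17292964851638296 ztop 0.06291887725416631
30.95 [ 0.5552  0.1705 -0.0019] 0.0272 [-0.1  0.3 -0.1]
```

View pics/wj.png

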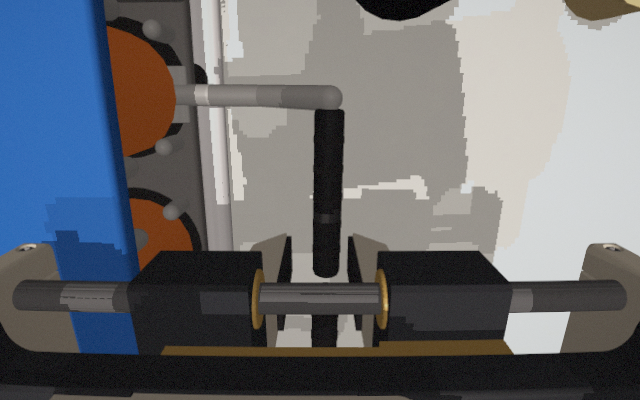

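Emit:
{"api": "apply_moves", "payload": {
  "motion": [
    {"dx": 0.1, "dy": 0.3, "dz": -0.1, "twist": 0, "jaw": 0.3},
    {"dx": 0.0, "dy": 0.0, "dz": 0, "twist": 0, "jaw": 0},
    {"dx": 0, "dy": 0.0, "dz": 0, "twist": 0, "jaw": 0},
    {"dx": 0, "dy": 0.0, "dz": 0, "twist": 0, "jaw": 0},
    {"dx": 0, "dy": 0.0, "dz": 0, "twist": 0, "jaw": 0}
  ],
  "newtons": 50
}}

```text
clock: 31.62
position: [0.557, 0.1733, -0.0028]
tcp_rot: [-0.001, 1.0, -0.0, 0.0]
contact_force: [1.2, -1.7, -1.7]
opening: 0.0103
```

```bash
python3 look.py wrist wk; python3 hand.py wk .173|tail -8; python3 arc.py 1 1 90 14 0; python3 arc.py 1 90 179 14 0
```

```text
31.625 [ 0.557   0.1733 -0.0028] 0.0103 [ 1.2 -1.7 -1.7]
0.536 467 y [0.1682 0.1792] 0.17373541329125033 ztop 0.05634575584889512
0.544 497 y [0.1681 0.1799] 0.17400307034977347 ztop 0.056757341198254305
0.552 841 y [0.1663 0.1808] 0.1735025864883771 ztop 0.0732464540699264
0.56 169 y [0.1663 0.1809] 0.17360970412809562 ztop 0.0792193607005037
0.568 106 y [0.1662 0.181 ] 0.17360710020363354 ztop 0.07916552169641719
0.576 320 y [0.1682 0.1779] 0.1730392581485776 ztop 0.06305324765134372
0.584 381 y [0.1677 0.1784] 0.17301539493995313 ztop 0.06309948551125247
0.592 85 y [0.1676 0.178 ] 0.1727839770302707 ztop 0.06250976716326644
[{"dx": 0.0, "dy": -0.13, "dz": 1.77, "twist": 0, "jaw": 0.0}, {"dx": 0.0, "dy": -0.33, "dz": 1.74, "twist": 0, "jaw": 0.0}, {"dx": -0.01, "dy": -0.51, "dz": 1.7, "twist": 0, "jaw": 0.0}, {"dx": -0.01, "dy": -0.7, "dz": 1.63, "twist": 0, "jaw": 0.0}, {"dx": -0.01, "dy": -0.88, "dz": 1.54, "twist": 0, "jaw": 0.0}, {"dx": -0.01, "dy": -1.04, "dz": 1.44, "twist": 0, "jaw": 0.0}, {"dx": -0.02, "dy": -1.2, "dz": 1.31, "twist": 0, "jaw": 0.0}, {"dx": -0.01, "dy": -1.
[... 628 characters left out ...]
0.02, "dy": -1.64, "dz": -0.67, "twist": 0, "jaw": 0.0}, {"dx": -0.02, "dy": -1.56, "dz": -0.85, "twist": 0, "jaw": 0.0}, {"dx": -0.02, "dy": -1.45, "dz": -1.02, "twist": 0, "jaw": 0.0}, {"dx": -0.01, "dy": -1.33, "dz": -1.17, "twist": 0, "jaw": 0.0}, {"dx": -0.02, "dy": -1.2, "dz": -1.31, "twist": 0, "jaw": 0.0}, {"dx": -0.01, "dy": -1.04, "dz": -1.44, "twist": 0, "jaw": 0.0}, {"dx": -0.01, "dy": -0.88, "dz": -1.54, "twist": 0, "jaw": 0.0}]
[{"dx": -0.01, "dy": -0.7, "dz": -1.63, "twist": 0, "jaw": 0.0}, {"dx": -0.01, "dy": -0.51, "dz": -1.7, "twist": 0, "jaw": 0.0}, {"dx": 0.0, "dy": -0.33, "dz": -1.74, "twist": 0, "jaw": 0.0}, {"dx": 0.0, "dy": -0.13, "dz": -1.77, "twist": 0, "jaw": 0.0}]
```

View pics/wk.png

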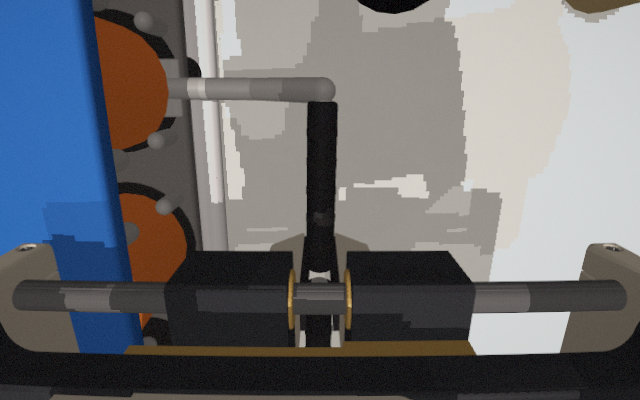

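Emit:
{"api": "apply_moves", "payload": {
  "motion": [
    {"dx": 0.0, "dy": -0.1, "dz": 1.7, "twist": 0, "jaw": 0.0},
    {"dx": 0.0, "dy": -0.3, "dz": 1.75, "twist": 0, "jaw": 0.0},
    {"dx": 0, "dy": -0.5, "dz": 1.7, "twist": 0, "jaw": 0.0},
    {"dx": 0, "dy": -0.7, "dz": 1.65, "twist": 0, "jaw": 0.0},
    {"dx": -0.05, "dy": -0.9, "dz": 1.55, "twist": 0, "jaw": 0.0},
    {"dx": 0, "dy": 0, "dz": 0, "twist": 0, "jaw": 0.0}
  ],
  "newtons": 40
}}

```text
clock: 32.42
position: [0.5568, 0.1477, 0.0824]
tcp_rot: [-0.001, 1.0, -0.0, 0.001]
contact_force: [1.3, -3.6, -2.0]
opening: 0.0108
```

```bash
python3 look.py wrist wl;  python3 look.py side sl 130,240,280,410
```

```text
32.425 [0.5568 0.1477 0.0824] 0.0108 [ 1.3 -3.6 -2. ]
32.475 [0.5567 0.1481 0.0819] 0.0107 [ 2.2 -2.6 -1.8]
```

View pics/wl.png

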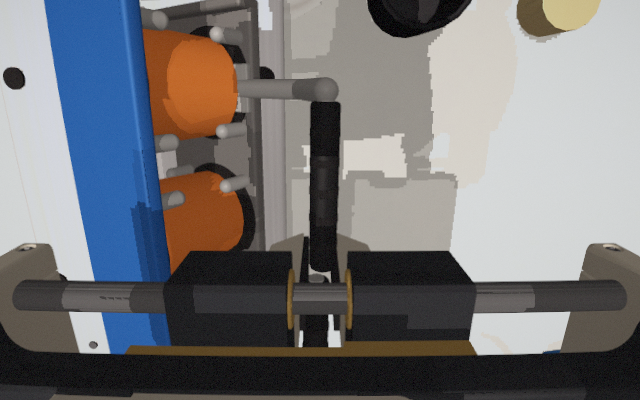

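View pics/sl.png

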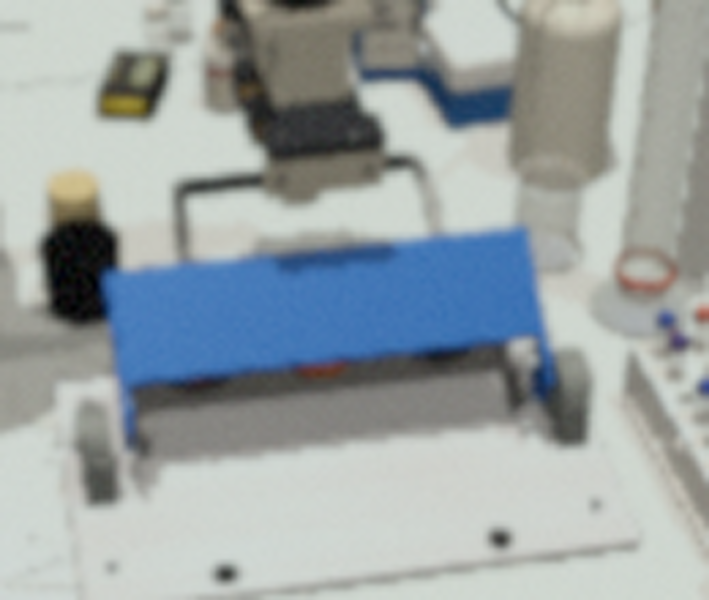

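Emit:
{"api": "apply_moves", "payload": {
  "motion": [
    {"dx": 0, "dy": -1.05, "dz": 1.45, "twist": 0, "jaw": 0.0},
    {"dx": 0, "dy": -1.2, "dz": 1.3, "twist": 0, "jaw": 0.0},
    {"dx": -0.05, "dy": -1.35, "dz": 1.15, "twist": 0, "jaw": 0.0},
    {"dx": 0, "dy": -1.45, "dz": 1.0, "twist": 0, "jaw": 0.0},
    {"dx": 0, "dy": -1.55, "dz": 0.85, "twist": 0, "jaw": 0.0},
    {"dx": -0.05, "dy": -1.65, "dz": 0.65, "twist": 0, "jaw": 0.0},
    {"dx": 0, "dy": -1.7, "dz": 0.5, "twist": 0, "jaw": 0.0},
    {"dx": 0, "dy": -1.75, "dz": 0.3, "twist": 0, "jaw": 0.0},
    {"dx": -0.05, "dy": -1.75, "dz": 0.1, "twist": 0, "jaw": 0.0}
  ],
  "newtons": 40
}}

```text
clock: 33.65
position: [0.555, 0.0159, 0.1551]
tcp_rot: [-0.002, 1.0, 0.002, 0.001]
contact_force: [-0.2, 5.1, 2.3]
opening: 0.0114
```

```bash
python3 look.py wrist wm;  python3 look.py side sm 80,260,260,440
```

```text
33.65 [0.555  0.0159 0.1551] 0.0114 [-0.2  5.1  2.3]
33.7 [0.555  0.0136 0.1549] 0.0115 [-0.9  1.2  3.7]
```

View pics/wm.png

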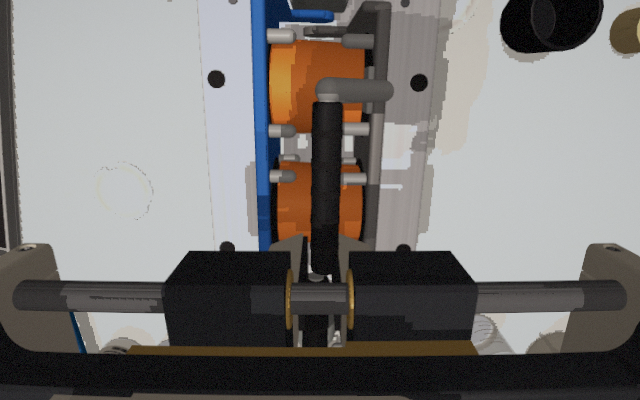

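View pics/sm.png

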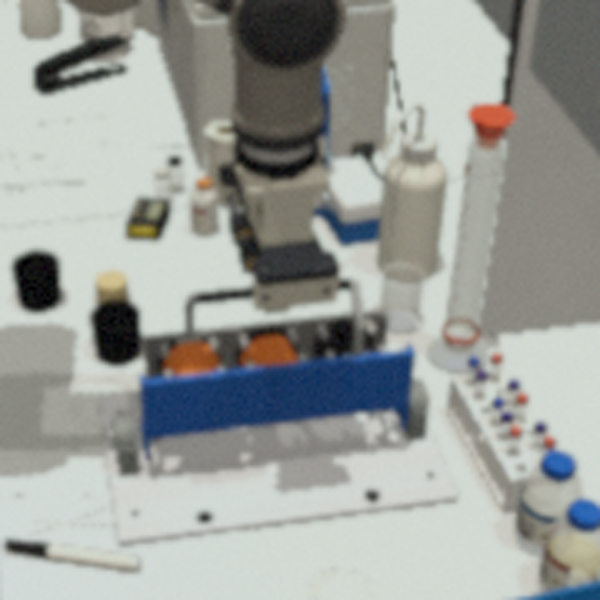

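Emit:
{"api": "apply_moves", "payload": {
  "motion": [
    {"dx": 0, "dy": -1.75, "dz": -0.1, "twist": 0, "jaw": 0.0},
    {"dx": -0.05, "dy": -1.75, "dz": -0.3, "twist": 0, "jaw": 0.0},
    {"dx": 0, "dy": -1.7, "dz": -0.5, "twist": 0, "jaw": 0.0},
    {"dx": 0, "dy": -1.65, "dz": -0.65, "twist": 0, "jaw": 0.0},
    {"dx": -0.05, "dy": -1.55, "dz": -0.85, "twist": 0, "jaw": 0.0},
    {"dx": 0, "dy": -1.45, "dz": -1.0, "twist": 0, "jaw": 0.0},
    {"dx": -0.05, "dy": -1.35, "dz": -1.15, "twist": 0, "jaw": 0.0},
    {"dx": 0, "dy": -1.2, "dz": -1.3, "twist": 0, "jaw": 0.0},
    {"dx": 0, "dy": -1.05, "dz": -1.45, "twist": 0, "jaw": 0.0}
  ],
  "newtons": 40
}}

```text
clock: 34.88
position: [0.5531, -0.1212, 0.0796]
tcp_rot: [-0.001, 1.0, 0.0, -0.0]
contact_force: [-2.2, 2.4, -0.1]
opening: 0.0107
```

Emit:
{"api": "apply_moves", "payload": {
  "motion": [
    {"dx": 0, "dy": -0.9, "dz": -1.55, "twist": 0, "jaw": 0.0},
    {"dx": 0, "dy": -0.7, "dz": -1.6, "twist": 0, "jaw": 0.0},
    {"dx": -0.05, "dy": -0.5, "dz": -1.7, "twist": 0, "jaw": 0.0},
    {"dx": 0, "dy": -0.3, "dz": -1.3, "twist": 0, "jaw": 0.0},
    {"dx": 0, "dy": -0.15, "dz": -1.0, "twist": 0, "jaw": 0.0},
    {"dx": 0, "dy": 0, "dz": 0, "twist": 0, "jaw": 0.0}
  ],
  "newtons": 40
}}

```text
clock: 35.62
position: [0.5527, -0.1459, 0.0081]
tcp_rot: [-0.001, 1.0, 0.0, -0.0]
contact_force: [-0.7, -1.7, -7.2]
opening: 0.0106
```

Emit:
{"api": "apply_moves", "payload": {
  "motion": [
    {"dx": 0, "dy": -0.05, "dz": -0.4, "twist": 0, "jaw": 0.0},
    {"dx": 0, "dy": -0.05, "dz": -0.4, "twist": 0, "jaw": 0.0},
    {"dx": 0, "dy": 0, "dz": -0.3, "twist": 0, "jaw": 0.0},
    {"dx": 0, "dy": 0, "dz": 0, "twist": 0, "jaw": 0.0}
  ],
  "newtons": 40
}}

```text
clock: 36.12
position: [0.5528, -0.1466, -0.0019]
tcp_rot: [-0.001, 1.0, 0.0, -0.0]
contact_force: [-2.2, 2.3, -2.6]
opening: 0.0106
```

```bash
python3 look.py wrist wn; python3 hand.py wn -.147;  python3 look.py side sn 140,260,270,420
```

```text
36.125 [ 0.5528 -0.1466 -0.0019] 0.0106 [-2.2  2.3 -2.6]
0.48 331 y [-0.1508 -0.1403] -0.14553392200381216 ztop 0.0641159854924496
0.488 690 y [-0.1512 -0.1402] -0.14566968201015823 ztop 0.0641807507020066
0.496 651 y [-0.1511 -0.1404] -0.14571189022200065 ztop 0.064109943873497
0.504 622 y [-0.1513 -0.1403] -0.14576525867207218 ztop 0.06419773238946774
0.512 612 y [-0.1514 -0.1405] -0.145905786170743 ztop 0.06406555167714494
0.52 542 y [-0.1514 -0.1407] -0.14603839953756215 ztop 0.06404282634340482
0.528 542 y [-0.1514 -0.1406] -0.14601469604094597 ztop 0.06413037133897138
0.536 526 y [-0.1515 -0.1405] -0.1459874448150379 ztop 0.06405936559309033
0.544 860 y [-0.1538 -0.139 ] -0.1464166646550057 ztop 0.07450859350592541
0.552 235 y [-0.1516 -0.1411] -0.14633819186664837 ztop 0.06390843455953814
0.56 221 y [-0.1537 -0.139 ] -0.14632591139354112 ztop 0.07988019094933164
0.576 338 y [-0.1519 -0.1415] -0.14668075355812793 ztop 0.05902526594707023
0.584 351 y [-0.1525 -0.1414] -0.14692906333132946 ztop 0.05886331274926976
0.592 97 y [-0.1526 -0.1412] -0.1468791117534462 ztop 0.058422742954851635
36.175 [ 0.5528 -0.1466 -0.0019] 0.0106 [-3.   3.1 -2.3]
```

View pics/wn.png

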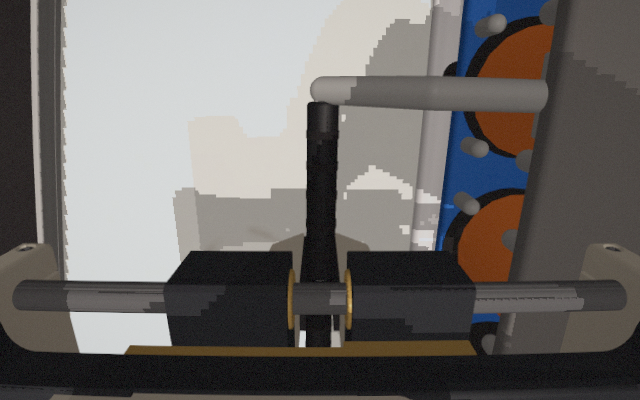

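View pics/sn.png

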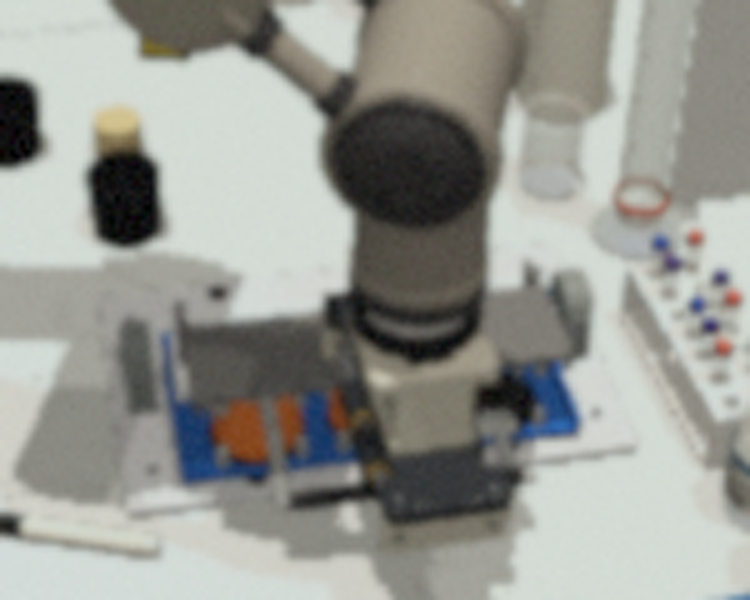

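Emit:
{"api": "apply_moves", "payload": {
  "motion": [
    {"dx": 0, "dy": 0, "dz": -0.2, "twist": 0, "jaw": 0.0},
    {"dx": 0, "dy": 0, "dz": -0.2, "twist": 0, "jaw": 0.0},
    {"dx": 0, "dy": 0, "dz": 0, "twist": 0, "jaw": 0.0}
  ],
  "newtons": 40
}}

```text
clock: 36.6
position: [0.5529, -0.1467, -0.0049]
tcp_rot: [-0.001, 1.0, 0.0, 0.0]
contact_force: [-5.4, 4.4, 5.3]
opening: 0.0107
```

```bash
python3 look.py wrist wo; python3 hand.py wo -.147|grep -E '^0.(50|51|52|57|58)'
```

```text
36.6 [ 0.5529 -0.1467 -0.0049] 0.0107 [-5.4  4.4  5.3]
0.504 631 y [-0.1514 -0.1404] -0.14587563219090427 ztop 0.06119584628995719
0.512 603 y [-0.1515 -0.1406] -0.14601580307241413 ztop 0.06114513476041714
0.52 550 y [-0.1515 -0.1408] -0.1461477729697024 ztop 0.06092341548915102
0.528 534 y [-0.1516 -0.1408] -0.14615297917066966 ztop 0.06115351371717689
0.576 354 y [-0.152  -0.1415] -0.14679259226206814 ztop 0.05629549405681061
0.584 342 y [-0.1525 -0.1415] -0.14697678735745207 ztop 0.05628456048665221
```

Emit:
{"api": "apply_moves", "payload": {
  "motion": [
    {"dx": 0.0, "dy": 0.0, "dz": 0.1, "twist": 0, "jaw": 0.3},
    {"dx": 0.0, "dy": 0.0, "dz": 0, "twist": 0, "jaw": 0.3},
    {"dx": -1.0, "dy": 0.0, "dz": 0.1, "twist": 0, "jaw": 0.3},
    {"dx": -1.5, "dy": 0.0, "dz": 0, "twist": 0, "jaw": 0.3},
    {"dx": -1.3, "dy": 0.0, "dz": 0, "twist": 0, "jaw": 0.3},
    {"dx": 0.0, "dy": 0.0, "dz": 0, "twist": 0, "jaw": 0.3}
  ],
  "newtons": 40
}}

```text
clock: 37.4
position: [0.514, -0.147, -0.0035]
tcp_rot: [-0.001, 1.0, 0.0, -0.0]
contact_force: [-0.0, -0.0, 0.3]
opening: 0.0278
```

```bash
python3 look.py wrist wp; python3 hand.py wp -.147
```

```text
37.4 [ 0.514  -0.147  -0.0035] 0.0278 [-0.  -0.   0.3]
0.48 308 y [-0.1506 -0.1407] -0.14564830057868622 ztop 0.06273907974888912
0.488 555 y [-0.151  -0.1402] -0.14557750635271038 ztop 0.06300881160962447
0.496 506 y [-0.151  -0.1402] -0.1456283605021671 ztop 0.06309682115293144
0.504 1085 y [-0.1627 -0.131 ] -0.14685124581844958 ztop 0.07252560033469756
0.512 566 y [-0.1606 -0.1329] -0.14673264377431375 ztop 0.06347006268908192
0.52 301 y [-0.1627 -0.131 ] -0.1468677313887779 ztop 0.07854346294909263
0.528 133 y [-0.1614 -0.1328] -0.14708018764812378 ztop 0.07754976759645348
0.536 407 y [-0.1518 -0.1407] -0.14623859924022625 ztop 0.06316128317155209
0.544 292 y [-0.1518 -0.141 ] -0.1464236664706811 ztop 0.06288212694067999
```

View pics/wp.png

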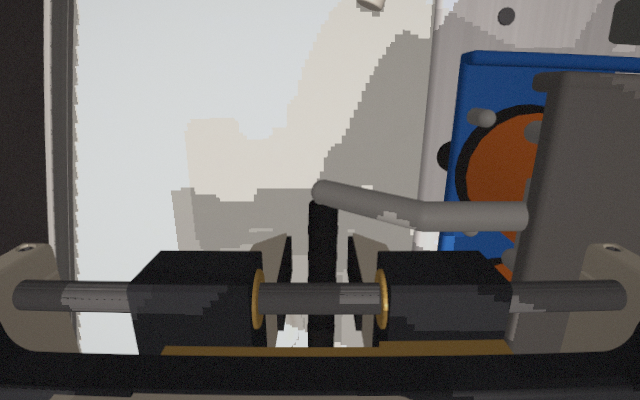

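Emit:
{"api": "apply_moves", "payload": {
  "motion": [
    {"dx": 0.0, "dy": 0.1, "dz": 0.2, "twist": 0, "jaw": 0.3},
    {"dx": 0.0, "dy": 0.0, "dz": 0, "twist": 0, "jaw": 0},
    {"dx": 0, "dy": 0.0, "dz": 0, "twist": 0, "jaw": 0},
    {"dx": 0, "dy": 0.0, "dz": 0, "twist": 0, "jaw": 0},
    {"dx": 0, "dy": 0.0, "dz": 0, "twist": 0, "jaw": 0}
  ],
  "newtons": 40
}}

```text
clock: 38.08
position: [0.5152, -0.146, -0.0016]
tcp_rot: [-0.001, 1.0, -0.0, 0.0]
contact_force: [0.6, -0.4, -0.8]
opening: 0.0106
```

Emit:
{"api": "apply_moves", "payload": {
  "motion": [
    {"dx": 0.0, "dy": 0.02, "dz": 0.4, "twist": 0, "jaw": 0},
    {"dx": 0.0, "dy": 0.04, "dz": 0.5, "twist": 0, "jaw": 0},
    {"dx": 0, "dy": 0.05, "dz": 0.5, "twist": 0, "jaw": 0},
    {"dx": 0, "dy": 0.07, "dz": 0.5, "twist": 0, "jaw": 0},
    {"dx": 0, "dy": 0.1, "dz": 0.6, "twist": 0, "jaw": 0},
    {"dx": 0, "dy": 0.13, "dz": 0.6, "twist": 0, "jaw": 0},
    {"dx": 0, "dy": 0.16, "dz": 0.7, "twist": 0, "jaw": 0},
    {"dx": 0, "dy": 0.2, "dz": 0.7, "twist": 0, "jaw": 0}
  ],
  "newtons": 40
}}

```text
clock: 39.08
position: [0.5152, -0.1375, 0.0437]
tcp_rot: [-0.001, 1.0, 0.001, 0.0]
contact_force: [5.2, 4.0, -5.5]
opening: 0.0109
```

```bash
python3 look.py wrist wq; python3 look.py side sq 140,260,270,420; python3 arc.py -1 19.6 179 24 0
```

```text
39.075 [ 0.5152 -0.1375  0.0437] 0.0109 [ 5.2  4.  -5.5]
39.125 [ 0.5152 -0.1372  0.0444] 0.0106 [ 4.1  5.  -0.5]
[{"dx": 0.01, "dy": 0.72, "dz": 1.7, "twist": 0, "jaw": 0.0}, {"dx": 0.01, "dy": 0.91, "dz": 1.62, "twist": 0, "jaw": 0.0}, {"dx": 0.01, "dy": 1.1, "dz": 1.49, "twist": 0, "jaw": 0.0}, {"dx": 0.02, "dy": 1.26, "dz": 1.36, "twist": 0, "jaw": 0.0}, {"dx": 0.01, "dy": 1.41, "dz": 1.21, "twist": 0, "jaw": 0.0}, {"dx": 0.02, "dy": 1.54, "dz": 1.03, "twist": 0, "jaw": 0.0}, {"dx": 0.02, "dy": 1.65, "dz": 0.85, "twist": 0, "jaw": 0.0}, {"dx": 0.02, "dy": 1.73, "dz": 0.65, "twist": 0, "jaw": 0.0}, {"dx": 0.02, "dy": 1.8, "dz": 0.45, "twist": 0, "jaw": 0.0}, {"dx": 0.03, "dy": 1.84, "dz": 0.23, "twist": 0, "jaw": 0.0}]
[{"dx": 0.02, "dy": 1.85, "dz": 0.02, "twist": 0, "jaw": 0.0}, {"dx": 0.02, "dy": 1.85, "dz": -0.19, "twist": 0, "jaw": 0.0}, {"dx": 0.02, "dy": 1.8, "dz": -0.41, "twist": 0, "jaw": 0.0}, {"dx": 0.02, "dy": 1.75, "dz": -0.61, "twist": 0, "jaw": 0.0}, {"dx": 0.02, "dy": 1.67, "dz": -0.81, "twist": 0, "jaw": 0.0}, {"dx": 0.02, "dy": 1.56, "dz": -0.99, "twist": 0, "jaw": 0.0}, {"dx": 0.02, "dy": 1.44, "dz": -1.18, "twist": 0, "jaw": 0.0}, {"dx": 0.02, "dy": 1.29, "dz": -1.32, "twist": 0, "jaw": 0.0}, {"dx": 0.01, "dy": 1.13, "dz": -1.47, "twist": 0, "jaw": 0.0}, {"dx": 0.01, "dy": 0.95, "dz": -1.6, "twist": 0, "jaw": 0.0}]
[{"dx": 0.01, "dy": 0.76, "dz": -1.69, "twist": 0, "jaw": 0.0}, {"dx": 0.01, "dy": 0.57, "dz": -1.76, "twist": 0, "jaw": 0.0}, {"dx": 0.0, "dy": 0.35, "dz": -1.82, "twist": 0, "jaw": 0.0}, {"dx": 0.0, "dy": 0.14, "dz": -1.85, "twist": 0, "jaw": 0.0}]
```

View pics/wq.png

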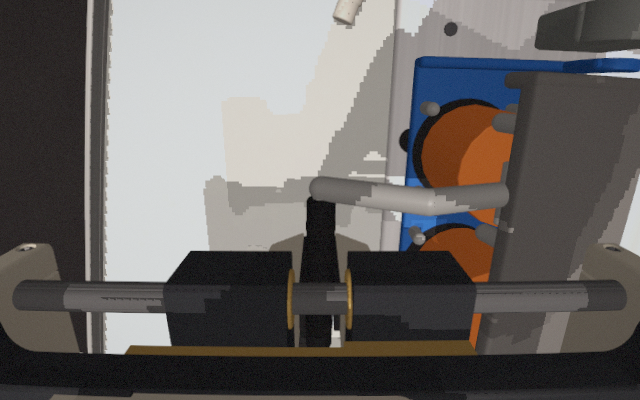

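View pics/sq.png

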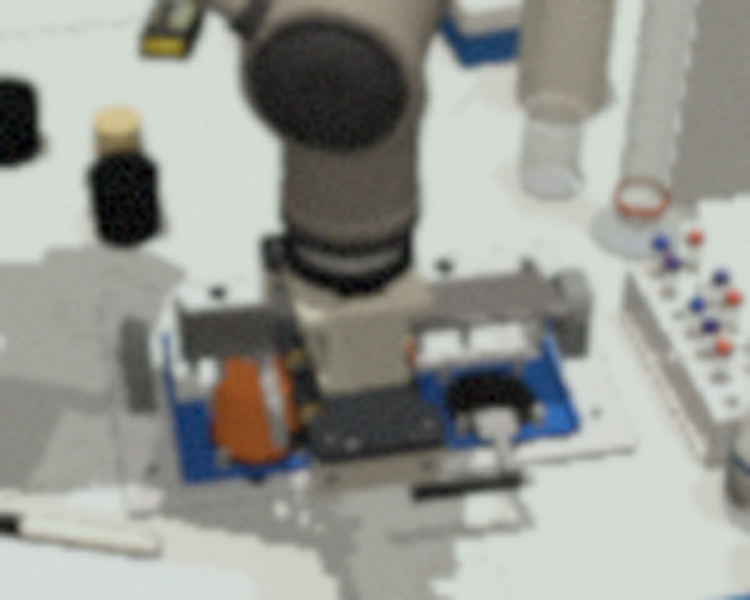

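```bash
python3 - <<'E'
from h import *
np.set_printoptions(precision=4,suppress=True)
for nm in ('wq','wp','sq'):
    a=np.load(f'pics/{nm}.npz');im=a['img'];P=a['P'];hsv=cv2.cvtColor(im,cv2.COLOR_BGR2HSV)
    m=(hsv[...,0]<18)&(hsv[...,1]>120)&(P[...,2]<.12)&(P[...,1]<.05)&(P[...,1]>-.2)
    n,l,st,ce=cv2.connectedComponentsWithStats(m.astype(np.uint8))
    for i in range(1,n):
        if st[i,4]>40:
            q=P[l==i];print(nm,st[i],np.nanpercentile(q,[2,50,98],axis=0).tolist().__str__())
            # top z per y
            for y in np.arange(-.09,0,.01):
                k=q[np.abs(q[:,1]-y)<.005]
                if len(k)>10: print('   y',y.round(3),'ztop',np.percentile(k[:,2],97).round(4),'zmed',np.median(k[:,2]).round(4))
E
python3 - <<'E'
import cv2,sys
sys.path.insert(0,'.')
im=cv2.imread('pics/wq.png');cv2.imwrite('pics/wqz.png',cv2.resize(im[50:260,380:640],None,fx=3,fy=2.8,interpolation=cv2.INTER_CUBIC))
E
```

```text
wq [ 421  104   94   84 5856] [[0.4480177792693448, -0.07375164493128702, 0.023472895487460614], [0.4660615890659429, -0.06538835072558347, 0.0666326308411906], [0.4875481498854164, -0.04767082327277977, 0.07760401114409272]]
   y -0.08 ztop 0.1128 zmed 0.11
   y -0.07 ztop 0.0772 zmed 0.0572
   y -0.06 ztop 0.0775 zmed 0.0757
   y -0.05 ztop 0.0773 zmed 0.0759
   y -0.04 ztop 0.0629 zmed 0.0394
   y -0.03 ztop 0.0225 zmed 0.0217
wq [468 208  30  19 286] [[0.49362759984979065, -0.06305323856962625, 0.07490538168915749], [0.49695602441520625, -0.05554281266975103, 0.07634340549848394], [0.5021628999466982, -0.05002858885973289, 0.0775257180673166]]
   y -0.06 ztop 0.0775 zmed 0.0763
   y -0.05 ztop 0.0774 zmed 0.0764
wq [ 419  228   75   54 2086] [[0.5260768190781362, -0.06690077538695903, 0.022722367392545375], [0.5290057116835842, -0.051999068924068054, 0.04810754461508841], [0.5375008374000572, -0.03687671808318913, 0.07672897071933422]]
   y -0.07 ztop 0.1093 zmed 0.0277
   y -0.06 ztop 0.0761 zmed 0.0411
   y -0.05 ztop 0.0765 zmed 0.0552
   y -0.04 ztop 0.0642 zmed 0.0457
   y -
[... 830 characters left out ...]
1750765428211], [0.49598137770023537, -0.0677299426506215, 0.08434361395012285]]
   y -0.07 ztop 0.0685 zmed 0.0619
wp [494 262  19  20 186] [[0.4787224805767755, -0.1034006405445665, 0.021754528287967305], [0.5269718453482015, -0.05073965233434309, 0.02950731263751137], [0.5283373974132268, -0.04792961371162525, 0.11751960617689496]]
   y -0.05 ztop 0.0369 zmed 0.0288
sq [313 212  14  21 185] [[0.44550595913583324, -0.07582016852317279, 0.020677519467049654], [0.46196729471226294, -0.06782209909853487, 0.05615402406711756], [0.47854675420167864, -0.03901490898005271, 0.07830571783561883]]
   y -0.07 ztop 0.0768 zmed 0.0482
   y -0.06 ztop 0.0769 zmed 0.061
   y -0.05 ztop 0.0778 zmed 0.0736
```

View pics/wqz.png

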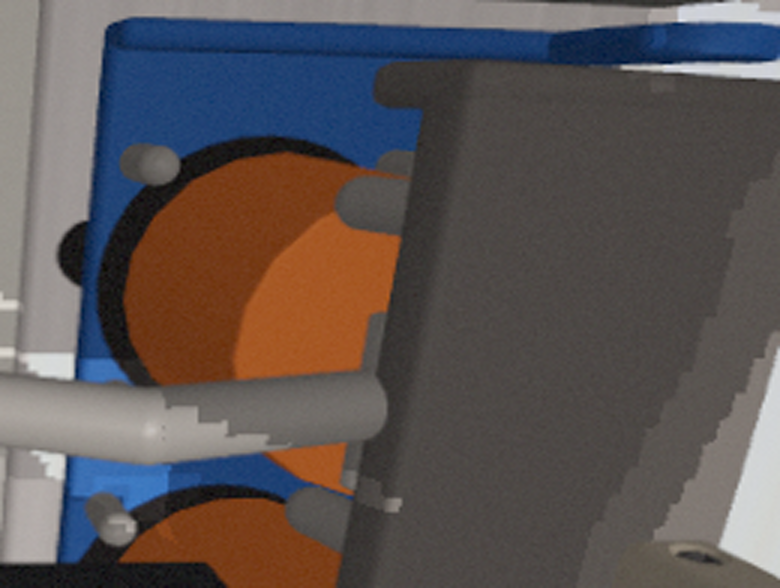

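Emit:
{"api": "apply_moves", "payload": {
  "motion": [
    {"dx": 0, "dy": 0.7, "dz": 1.7, "twist": 0, "jaw": 0.0},
    {"dx": 0, "dy": 0.9, "dz": 1.6, "twist": 0, "jaw": 0.0},
    {"dx": 0.05, "dy": 1.1, "dz": 1.5, "twist": 0, "jaw": 0.0},
    {"dx": 0, "dy": 1.25, "dz": 1.35, "twist": 0, "jaw": 0.0},
    {"dx": 0, "dy": 1.4, "dz": 1.2, "twist": 0, "jaw": 0.0},
    {"dx": 0.05, "dy": 1.55, "dz": 1.05, "twist": 0, "jaw": 0.0},
    {"dx": 0, "dy": 1.65, "dz": 0.85, "twist": 0, "jaw": 0.0},
    {"dx": 0, "dy": 1.75, "dz": 0.65, "twist": 0, "jaw": 0.0},
    {"dx": 0.05, "dy": 1.8, "dz": 0.45, "twist": 0, "jaw": 0.0},
    {"dx": 0, "dy": 1.85, "dz": 0.25, "twist": 0, "jaw": 0.0}
  ],
  "newtons": 40
}}

```text
clock: 40.42
position: [0.5172, 0.0018, 0.1511]
tcp_rot: [-0.001, 1.0, -0.001, 0.001]
contact_force: [5.1, -2.0, 1.6]
opening: 0.0105
```

Emit:
{"api": "apply_moves", "payload": {
  "motion": [
    {"dx": 0, "dy": 1.85, "dz": 0.0, "twist": 0, "jaw": 0.0},
    {"dx": 0, "dy": 1.85, "dz": -0.2, "twist": 0, "jaw": 0.0},
    {"dx": 0.05, "dy": 1.8, "dz": -0.4, "twist": 0, "jaw": 0.0},
    {"dx": 0, "dy": 1.75, "dz": -0.6, "twist": 0, "jaw": 0.0},
    {"dx": 0.05, "dy": 1.65, "dz": -0.8, "twist": 0, "jaw": 0.0},
    {"dx": 0, "dy": 1.55, "dz": -1.0, "twist": 0, "jaw": 0.0},
    {"dx": 0, "dy": 1.45, "dz": -1.15, "twist": 0, "jaw": 0.0},
    {"dx": 0.05, "dy": 1.3, "dz": -1.3, "twist": 0, "jaw": 0.0},
    {"dx": 0, "dy": 1.15, "dz": -1.45, "twist": 0, "jaw": 0.0},
    {"dx": 0, "dy": 0.95, "dz": -1.6, "twist": 0, "jaw": 0.0}
  ],
  "newtons": 40
}}

```text
clock: 41.68
position: [0.5193, 0.156, 0.065]
tcp_rot: [-0.001, 1.0, 0.001, 0.002]
contact_force: [7.7, -0.8, 0.8]
opening: 0.011
```

Emit:
{"api": "apply_moves", "payload": {
  "motion": [
    {"dx": 0, "dy": 0.75, "dz": -1.7, "twist": 0, "jaw": 0.0},
    {"dx": 0.05, "dy": 0.5, "dz": -1.7, "twist": 0, "jaw": 0.0},
    {"dx": 0, "dy": 0.3, "dz": -1.7, "twist": 0, "jaw": 0.0},
    {"dx": 0, "dy": 0.1, "dz": -1.0, "twist": 0, "jaw": 0.0},
    {"dx": 0, "dy": 0.05, "dz": -0.7, "twist": 0, "jaw": 0.0},
    {"dx": 0, "dy": 0, "dz": -0.3, "twist": 0, "jaw": 0.0},
    {"dx": 0, "dy": 0, "dz": 0, "twist": 0, "jaw": 0.0}
  ],
  "newtons": 40
}}

```text
clock: 42.55
position: [0.5195, 0.1738, -0.0063]
tcp_rot: [-0.001, 1.0, 0.001, 0.001]
contact_force: [6.6, 8.0, -3.6]
opening: 0.0109
```

```bash
python3 look.py wrist wr; python3 hand.py wr .173; python3 look.py side sr 140,260,270,420
```

```text
42.55 [ 0.5195  0.1738 -0.0063] 0.0109 [ 6.6  8.  -3.6]
0.488 586 y [0.169  0.1796] 0.1743088993138925 ztop 0.058251537183724014
0.496 525 y [0.1688 0.1797] 0.17425163203571903 ztop 0.058337748752370355
0.504 523 y [0.1687 0.1796] 0.17417905565222508 ztop 0.058365261598978015
0.512 889 y [0.1663 0.1814] 0.17386139630611852 ztop 0.07008007392687636
0.52 273 y [0.1673 0.18  ] 0.17368207332462193 ztop 0.0753368181425445
0.528 168 y [0.1661 0.1812] 0.17369071809659553 ztop 0.07599944127657328
0.536 181 y [0.1689 0.1786] 0.17377801236350157 ztop 0.05853538872859751
0.544 382 y [0.1684 0.1792] 0.17377129943179226 ztop 0.05844937138372571
0.552 238 y [0.1678 0.1788] 0.17331253081401615 ztop 0.05827151076668935
42.6 [ 0.5195  0.1738 -0.0063] 0.0109 [ 6.5 10.5 -3.6]
```

View pics/sr.png

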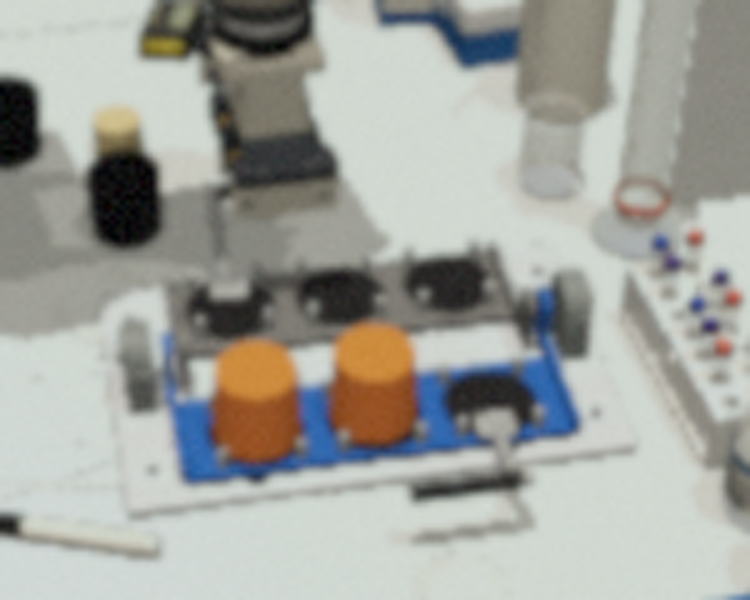

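Emit:
{"api": "apply_moves", "payload": {
  "motion": [
    {"dx": 0, "dy": -0.05, "dz": -0.2, "twist": 0, "jaw": 0.0},
    {"dx": 0, "dy": 0, "dz": -0.2, "twist": 0, "jaw": 0.0},
    {"dx": 0, "dy": 0, "dz": 0, "twist": 0, "jaw": 0.0}
  ],
  "newtons": 40
}}

```text
clock: 43.02
position: [0.5197, 0.1738, -0.0086]
tcp_rot: [-0.001, 1.0, 0.002, 0.002]
contact_force: [1.8, 10.8, 11.1]
opening: 0.0111
```

Emit:
{"api": "apply_moves", "payload": {
  "motion": [
    {"dx": 0, "dy": 0, "dz": 0, "twist": 0, "jaw": 0.3},
    {"dx": 0, "dy": 0, "dz": 0, "twist": 0, "jaw": 0.4},
    {"dx": 0, "dy": 0, "dz": 2, "twist": 0, "jaw": 0.4},
    {"dx": 0, "dy": 0, "dz": 4, "twist": 0, "jaw": 1},
    {"dx": 0.5, "dy": -2, "dz": 5, "twist": 0, "jaw": 1},
    {"dx": 1, "dy": -4, "dz": 2, "twist": 0, "jaw": 1},
    {"dx": 1, "dy": -5, "dz": 0, "twist": 0, "jaw": 1},
    {"dx": 1, "dy": -5, "dz": 0, "twist": 0, "jaw": 1},
    {"dx": 0.4, "dy": -4, "dz": 0, "twist": 0, "jaw": 1},
    {"dx": 0, "dy": -2.2, "dz": 0, "twist": 0, "jaw": 1}
  ],
  "newtons": 20
}}

```text
clock: 44.28
position: [0.5563, -0.0531, 0.1185]
tcp_rot: [-0.0, 1.0, 0.0, -0.001]
contact_force: [-0.7, -0.1, 0.5]
opening: 0.0917
```

```bash
python3 look.py wrist ws
python3 - <<'E'
from h import *
from scipy.optimize import least_squares
np.set_printoptions(precision=4,suppress=True)
a=np.load('pics/ws.npz');im=a['img'];P=a['P'];hsv=cv2.cvtColor(im,cv2.COLOR_BGR2HSV)
m=(hsv[...,0]<18)&(hsv[...,1]>120)&(P[...,2]<.09)&(P[...,2]>.0735)
n,l,st,ce=cv2.connectedComponentsWithStats(m.astype(np.uint8))
for i in range(1,n):
    if st[i,4]>200:
        q=P[l==i];cs,_=cv2.findContours((l==i).astype(np.uint8),cv2.RETR_EXTERNAL,cv2.CHAIN_APPROX_NONE);k=cs[0][:,0];t=P[k[:,1],k[:,0]]
        f=least_squares(lambda p:np.hypot(t[:,0]-p[0],t[:,1]-p[1])-.0272,q.mean(0)[:2],loss='soft_l1',f_scale=.001)
        print(st[i],q.mean(0),'fit',f.x,np.abs(f.fun).mean())
h=P[(im.max(-1)<75)&(np.abs(P[...,1]-.174)<.02)&(P[...,2]>.03)&(P[...,2]<.08)];print('load handle ztop',np.percentile(h[:,2],96) if len(h)>20 else None)
E
```

```text
44.275 [ 0.5563 -0.0531  0.1185] 0.0917 [-0.7 -0.1  0.5]
[ 297   39   78   87 3705] [ 0.4779 -0.0369  0.0764] fit [ 0.4765 -0.0439] 0.0044637276442827875
[ 295  162   77   75 4438] [ 0.5542 -0.0432  0.0763] fit [ 0.5551 -0.0432] 0.00040426808694175447
load handle ztop 0.0562389961615654
```

View pics/ws.png

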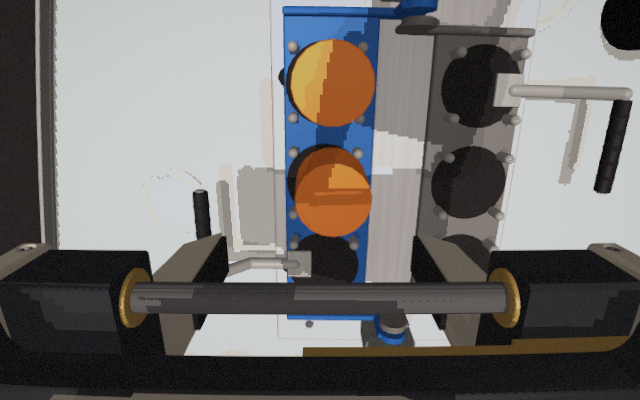

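Emit:
{"api": "apply_moves", "payload": {
  "motion": [
    {"dx": -0.1, "dy": 0.4, "dz": -2, "twist": 0, "jaw": 1},
    {"dx": 0, "dy": 0, "dz": -3, "twist": 0, "jaw": 1},
    {"dx": 0, "dy": 0, "dz": -3, "twist": 0, "jaw": 1},
    {"dx": 0, "dy": 0, "dz": -2.2, "twist": 0, "jaw": 1},
    {"dx": 0, "dy": 0, "dz": -1, "twist": 0, "jaw": 0.8},
    {"dx": 0, "dy": 0, "dz": 0, "twist": 0, "jaw": 0.7},
    {"dx": 0, "dy": 0, "dz": 0, "twist": 0, "jaw": 0.4},
    {"dx": 0, "dy": 0, "dz": 0, "twist": 0, "jaw": 0.4},
    {"dx": 0, "dy": 0, "dz": 0, "twist": 0, "jaw": 0.4}
  ],
  "newtons": 12
}}

```text
clock: 45.45
position: [0.5569, -0.0473, 0.0081]
tcp_rot: [-0.001, 1.0, -0.0, 0.001]
contact_force: [0.5, 0.7, 2.9]
opening: 0.058
```

```bash
python3 look.py wrist wt;python3 look.py side st 160,260,280,420
```

```text
45.45 [ 0.5569 -0.0473  0.0081] 0.058 [0.5 0.7 2.9]
45.5 [ 0.5569 -0.0473  0.0081] 0.0577 [-0.5  0.5  4.3]
```

View pics/wt.png

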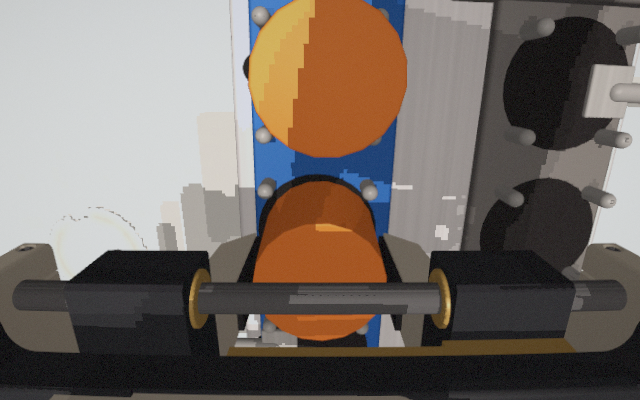

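View pics/st.png

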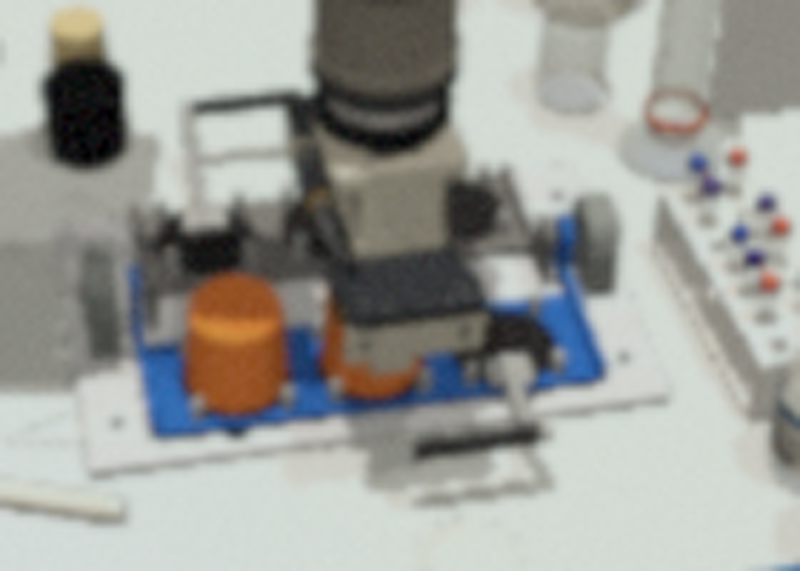

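Emit:
{"api": "apply_moves", "payload": {
  "motion": [
    {"dx": 0, "dy": -0.2, "dz": 0, "twist": 0, "jaw": 0.4},
    {"dx": 0, "dy": -0.25, "dz": 0, "twist": 0, "jaw": 0.4},
    {"dx": 0, "dy": 0, "dz": 0, "twist": 0, "jaw": 0.4},
    {"dx": 0, "dy": 0.15, "dz": 0, "twist": 0, "jaw": 0.4}
  ],
  "newtons": 12
}}

```text
clock: 46.05
position: [0.5572, -0.051, 0.0081]
tcp_rot: [-0.001, 1.0, -0.001, 0.001]
contact_force: [-1.0, -1.8, 4.3]
opening: 0.0578
```

Emit:
{"api": "apply_moves", "payload": {
  "motion": [
    {"dx": 0, "dy": 0, "dz": 0.6, "twist": 0, "jaw": 0.4},
    {"dx": 0, "dy": 0, "dz": 0.8, "twist": 0, "jaw": 0.4},
    {"dx": 0, "dy": 0, "dz": 1, "twist": 0, "jaw": 0.4},
    {"dx": 0, "dy": 0, "dz": 1, "twist": 0, "jaw": 0.4},
    {"dx": 0, "dy": 0, "dz": 1.5, "twist": 0, "jaw": 0.4},
    {"dx": 0, "dy": 0, "dz": 2, "twist": 0, "jaw": 0.4},
    {"dx": 0, "dy": 0, "dz": 2.5, "twist": 0, "jaw": 0.4},
    {"dx": 0, "dy": 0, "dz": 0, "twist": 0, "jaw": 0.4}
  ],
  "newtons": 12
}}

```text
clock: 47.05
position: [0.5579, -0.0505, 0.1038]
tcp_rot: [-0.001, 1.0, -0.001, 0.002]
contact_force: [0.5, -0.4, -0.6]
opening: 0.0578
```

```bash
python3 look.py wrist wu;python3 look.py side su 140,260,270,420
```

```text
47.05 [ 0.5579 -0.0505  0.1038] 0.0578 [ 0.5 -0.4 -0.6]
47.1 [ 0.5569 -0.0503  0.1023] 0.0572 [ 0.2 -0.  -1. ]
```

View pics/su.png

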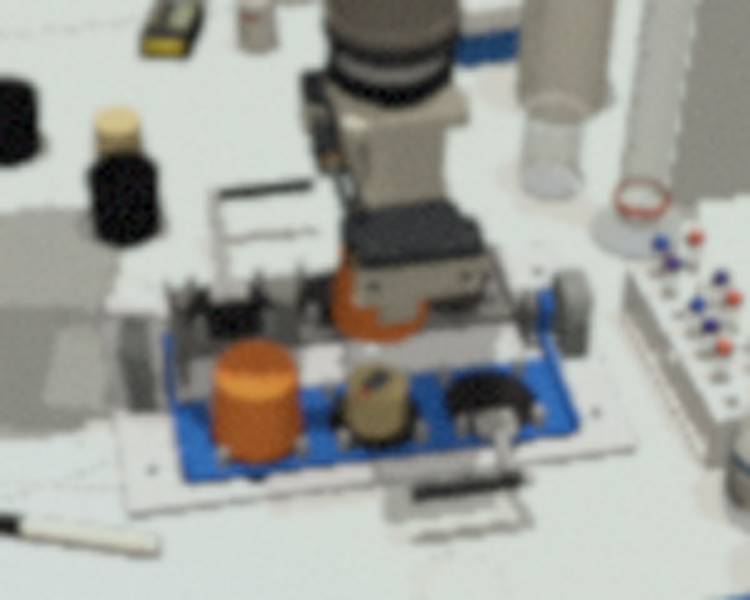

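Run:
```python
from h import *
a=np.load('pics/top.npz');im=a['img'];P=a['P'];g=im.max(-1)
m=((g<60)&(P[...,2]<.03)&(P[...,1]<-.25)&(P[...,1]>-.45)&(P[...,0]>.3)&(P[...,0]<.7)).astype(np.uint8)
m=cv2.morphologyEx(m,cv2.MORPH_OPEN,np.ones((3,3)))
n,l,st,ce=cv2.connectedComponentsWithStats(m);i=1+np.argmax(st[1:,4])
q=P[l==i];print(st[i],np.median(q[:,2]));print(cv2.minAreaRect((q[:,:2]*1000).astype(np.float32)))
print(cv2.boxPoints(cv2.minAreaRect((q[:,:2]*1000).astype(np.float32))))
```

```text
[ 454  156   43   98 3173] 0.004001734599281548
((499.26470947265625, -348.9359130859375), (99.9823226928711, 272.90570068359375), 79.15196228027344)
[[ 355.84174 -372.35263]
 [ 623.87054 -423.7148 ]
 [ 642.6877  -325.5192 ]
 [ 374.65887 -274.157  ]]
```

Emit:
{"api": "apply_moves", "payload": {
  "motion": [
    {"dx": 0, "dy": -3, "dz": 0, "twist": 0, "jaw": 0.4},
    {"dx": 0, "dy": -4, "dz": 0, "twist": 0, "jaw": 0.4},
    {"dx": 0.1, "dy": -4.5, "dz": 0, "twist": 0, "jaw": 0.4},
    {"dx": 0, "dy": -4.5, "dz": 0, "twist": 0, "jaw": 0.4},
    {"dx": 0.1, "dy": -4.5, "dz": 0, "twist": 0, "jaw": 0.4},
    {"dx": 0, "dy": -4.5, "dz": 0, "twist": 0, "jaw": 0.4},
    {"dx": 0.1, "dy": -3.5, "dz": -1, "twist": 0, "jaw": 0.4},
    {"dx": 0, "dy": -1.8, "dz": -2, "twist": 0, "jaw": 0.4},
    {"dx": 0, "dy": 0, "dz": -2, "twist": 0, "jaw": 0.4}
  ],
  "newtons": 12
}}

```text
clock: 48.28
position: [0.5584, -0.3536, 0.0486]
tcp_rot: [-0.0, 1.0, 0.001, -0.001]
contact_force: [-0.5, -0.0, -0.1]
opening: 0.0574
```

```bash
python3 look.py wrist wv
```

```text
48.275 [ 0.5584 -0.3536  0.0486] 0.0574 [-0.5 -0.  -0.1]
```

View pics/wv.png

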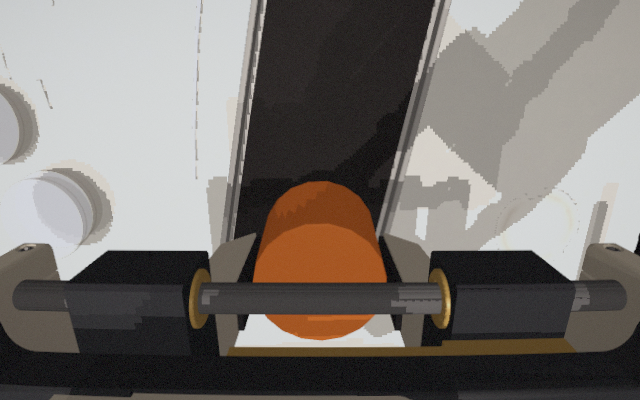

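Run:
```python
from h import *
a=np.load('pics/wv.npz');im=a['img'];P=a['P'];g=im.max(-1)
for x in np.arange(.40,.56,.02):
    k=(np.abs(P[...,0]-x)<.004)&(g<60)&(P[...,2]<.012)&(np.abs(P[...,1]+.345)<.09)
    w=(np.abs(P[...,0]-x)<.004)&(P[...,2]>.013)&(P[...,2]<.022)&(np.abs(P[...,1]+.345)<.09)
    if k.sum()>20: print(x.round(2),'dark y',np.percentile(P[k][:,1],[1,99]).round(4),'z',np.median(P[k][:,2]).round(4),'wall y',np.percentile(P[w][:,1],[2,98]).round(4) if w.sum()>5 else '')
```

```text
0.44 dark y [-0.3864 -0.2865] z 0.0056 wall y [-0.3948 -0.2785]
0.46 dark y [-0.3903 -0.2906] z 0.0056 wall y [-0.399  -0.2824]
0.48 dark y [-0.3942 -0.2942] z 0.0056 wall y [-0.403  -0.2857]
0.5 dark y [-0.3982 -0.2981] z 0.0057 wall y [-0.4068 -0.29  ]
0.52 dark y [-0.4021 -0.3019] z 0.0056 wall y [-0.4106 -0.294 ]
0.54 dark y [-0.406  -0.3057] z 0.0056 wall y [-0.4142 -0.298 ]
0.56 dark y [-0.4106 -0.3088] z 0.0056 wall y [-0.4183 -0.3011]
```

Emit:
{"api": "apply_moves", "payload": {
  "motion": [
    {"dx": 0, "dy": -0.6, "dz": -1.5, "twist": 0, "jaw": 0.4},
    {"dx": 0, "dy": 0, "dz": -1.5, "twist": 0, "jaw": 0.4},
    {"dx": 0, "dy": 0, "dz": -1.2, "twist": 0, "jaw": 0.4},
    {"dx": 0, "dy": 0, "dz": -0.8, "twist": 0, "jaw": 0.4},
    {"dx": 0, "dy": 0, "dz": -0.4, "twist": 0, "jaw": 0.4},
    {"dx": 0, "dy": 0, "dz": 0, "twist": 0, "jaw": 0.4}
  ],
  "newtons": 12
}}

```text
clock: 49.08
position: [0.5595, -0.3592, -0.0026]
tcp_rot: [-0.001, 1.0, 0.0, 0.0]
contact_force: [0.2, 1.1, -0.3]
opening: 0.0579
```

Emit:
{"api": "apply_moves", "payload": {
  "motion": [
    {"dx": 0, "dy": 0, "dz": -0.3, "twist": 0, "jaw": 0.4},
    {"dx": 0, "dy": 0, "dz": -0.1, "twist": 0, "jaw": 0.4},
    {"dx": 0, "dy": 0, "dz": 0, "twist": 0, "jaw": 0.4}
  ],
  "newtons": 12
}}

```text
clock: 49.45
position: [0.5595, -0.3593, -0.0066]
tcp_rot: [-0.001, 1.0, -0.0, 0.0]
contact_force: [0.3, -0.4, 0.4]
opening: 0.058
```

Emit:
{"api": "apply_moves", "payload": {
  "motion": [
    {"dx": 0, "dy": 0, "dz": -0.1, "twist": 0, "jaw": 0.4},
    {"dx": 0, "dy": 0, "dz": 0, "twist": 0, "jaw": 0.8},
    {"dx": 0, "dy": 0, "dz": 0, "twist": 0, "jaw": 0.9},
    {"dx": 0, "dy": 0, "dz": 0.5, "twist": 0, "jaw": 0.9},
    {"dx": 0, "dy": 0, "dz": 2, "twist": 0, "jaw": 1},
    {"dx": 0, "dy": 0, "dz": 4, "twist": 0, "jaw": 1},
    {"dx": 0, "dy": 0, "dz": 5, "twist": 0, "jaw": 1},
    {"dx": -0.5, "dy": 2, "dz": 0.5, "twist": 0, "jaw": 1},
    {"dx": -1, "dy": 4, "dz": 0, "twist": 0, "jaw": 1},
    {"dx": -1, "dy": 5, "dz": 0, "twist": 0, "jaw": 1}
  ],
  "newtons": 12
}}

```text
clock: 50.7
position: [0.5342, -0.2488, 0.1129]
tcp_rot: [-0.0, 1.0, -0.0, 0.001]
contact_force: [0.3, 0.7, 0.0]
opening: 0.0917
```

Emit:
{"api": "apply_moves", "payload": {
  "motion": [
    {"dx": -1, "dy": 5, "dz": 0, "twist": 0, "jaw": 1},
    {"dx": -1, "dy": 5, "dz": 0, "twist": 0, "jaw": 1},
    {"dx": -0.8, "dy": 5, "dz": 0, "twist": 0, "jaw": 1},
    {"dx": -0.5, "dy": 3.5, "dz": 0, "twist": 0, "jaw": 1},
    {"dx": -0.2, "dy": 1.5, "dz": 0, "twist": 0, "jaw": 1},
    {"dx": 0, "dy": 0, "dz": 0, "twist": 0, "jaw": 1}
  ],
  "newtons": 12
}}

```text
clock: 51.45
position: [0.4997, -0.0491, 0.1127]
tcp_rot: [-0.002, 1.0, -0.0, 0.0]
contact_force: [-0.2, -0.0, 0.5]
opening: 0.0919
```

```bash
python3 look.py wrist ww; python3 look.py top tw 130,280,300,520; python3 look.py side sw 140,340,260,460
cat > tops.py <<'E'
import sys
from h import *
from scipy.optimize import least_squares
np.set_printoptions(precision=4,suppress=True)
a=np.load(f'pics/{sys.argv[1]}.npz');im=a['img'];P=a['P'];hsv=cv2.cvtColor(im,cv2.COLOR_BGR2HSV)
zl,zh=float(sys.argv[2]),float(sys.argv[3])
m=(hsv[...,0]<26)&(hsv[...,1]>100)&(P[...,2]<zh)&(P[...,2]>zl)
n,l,st,ce=cv2.connectedComponentsWithStats(m.astype(np.uint8))
for i in range(1,n):
    if st[i,4]>60:
        q=P[l==i];cs,_=cv2.findContours((l==i).astype(np.uint8),cv2.RETR_EXTERNAL,cv2.CHAIN_APPROX_NONE);k=cs[0][:,0];t=P[k[:,1],k[:,0]]
        f=least_squares(lambda p:np.hypot(t[:,0]-p[0],t[:,1]-p[1])-p[2],[*q.mean(0)[:2],.0272],loss='soft_l1',f_scale=.001)
        A=np.c_[q[:,:2]-q[:,:2].mean(0),np.ones(len(q))];x=np.linalg.lstsq(A,q[:,2],rcond=None)[0]
        print(st[i],q.mean(0),'fit',f.x,np.abs(f.fun).mean().round(4),'tilt deg',np.degrees(x[:2]).round(2))
E
python3 tops.py ww .0725 .085;python3 tops.py ww .045 .06; echo top;python3 tops.py tw .05 .066;python3 tops.py tw .045 .06
```

```text
51.45 [ 0.4997 -0.0491  0.1127] 0.0919 [-0.2 -0.   0.5]
51.5 [ 0.4999 -0.0499  0.1126] 0.0913 [0.3 0.5 0.4]
51.55 [ 0.4999 -0.0503  0.1125] 0.092 [0.7 0.  0.3]
[ 286  129   81   80 5040] [ 0.475  -0.0445  0.0763] fit [ 0.4757 -0.0445  0.0269] 0.0002 tilt deg [0.21 0.07]
[290 123  69  27 195] [ 0.4518 -0.0464  0.0527] fit [ 0.4761 -0.0443  0.0283] 0.0002 tilt deg [2.   0.15]
[298 234  47  22 196] [ 0.5396 -0.0463  0.0497] fit [ 0.5553 -0.0473  0.0195] 0.0003 tilt deg [4.84 0.64]
[303 245  14  13 136] [ 0.5465 -0.0564  0.0534] fit [ 0.5466 -0.0564  0.0051] 0.0003 tilt deg [ 0.01 -0.35]
top
[473 171  22  20 330] [ 0.5551 -0.3572  0.0585] fit [ 0.5555 -0.3575  0.0262] 0.0008 tilt deg [ 0.83 -1.56]
[472 171  23  20 268] [ 0.5548 -0.3554  0.057 ] fit [ 0.5557 -0.3568  0.0258] 0.0016 tilt deg [ 1.62 -3.89]
```

View pics/ww.png

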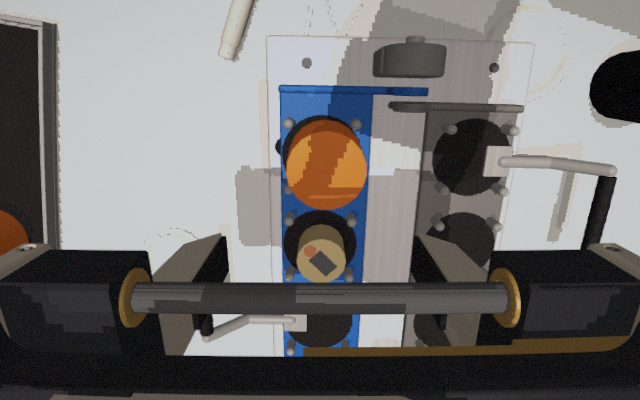

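View pics/sw.png

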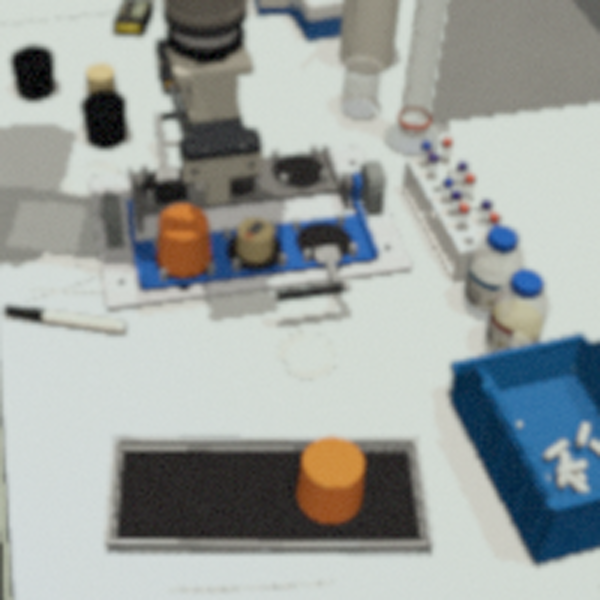

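Emit:
{"api": "apply_moves", "payload": {
  "motion": [
    {"dx": -1.4, "dy": 0.1, "dz": 0, "twist": 0, "jaw": 1},
    {"dx": -1.0, "dy": 0.1, "dz": -2, "twist": 0, "jaw": 1},
    {"dx": 0, "dy": 0, "dz": -3, "twist": 0, "jaw": 1},
    {"dx": 0, "dy": 0, "dz": -3, "twist": 0, "jaw": 1},
    {"dx": 0, "dy": 0, "dz": -1.6, "twist": 0, "jaw": 1},
    {"dx": 0, "dy": 0, "dz": -0.8, "twist": 0, "jaw": 0.8},
    {"dx": 0, "dy": 0, "dz": 0, "twist": 0, "jaw": 0.7},
    {"dx": 0, "dy": 0, "dz": 0, "twist": 0, "jaw": 0.4},
    {"dx": 0, "dy": 0, "dz": 0, "twist": 0, "jaw": 0.4},
    {"dx": 0, "dy": 0, "dz": 0, "twist": 0, "jaw": 0.4}
  ],
  "newtons": 12
}}

```text
clock: 52.85
position: [0.4758, -0.0473, 0.0089]
tcp_rot: [-0.001, 1.0, -0.0, 0.001]
contact_force: [-0.7, -0.4, 3.1]
opening: 0.057
```

Emit:
{"api": "apply_moves", "payload": {
  "motion": [
    {"dx": 0, "dy": -0.2, "dz": 0, "twist": 0, "jaw": 0.4},
    {"dx": 0, "dy": -0.2, "dz": 0, "twist": 0, "jaw": 0.4},
    {"dx": 0, "dy": 0, "dz": 0, "twist": 0, "jaw": 0.4},
    {"dx": 0, "dy": 0.15, "dz": 0, "twist": 0, "jaw": 0.4},
    {"dx": 0, "dy": 0, "dz": 0.6, "twist": 0, "jaw": 0.4},
    {"dx": 0, "dy": 0, "dz": 0.8, "twist": 0, "jaw": 0.4},
    {"dx": 0, "dy": 0, "dz": 1, "twist": 0, "jaw": 0.4},
    {"dx": 0, "dy": 0, "dz": 1, "twist": 0, "jaw": 0.4},
    {"dx": 0, "dy": 0, "dz": 1.5, "twist": 0, "jaw": 0.4},
    {"dx": 0, "dy": 0, "dz": 2, "twist": 0, "jaw": 0.4}
  ],
  "newtons": 12
}}

```text
clock: 54.1
position: [0.4752, -0.0497, 0.0781]
tcp_rot: [-0.001, 1.0, 0.0, -0.0]
contact_force: [0.5, 0.2, -0.9]
opening: 0.0564
```

Emit:
{"api": "apply_moves", "payload": {
  "motion": [
    {"dx": 0, "dy": 0, "dz": 2.5, "twist": 0, "jaw": 0.4},
    {"dx": 0, "dy": -3, "dz": 0, "twist": 0, "jaw": 0.4},
    {"dx": -0.5, "dy": -4, "dz": 0, "twist": 0, "jaw": 0.4},
    {"dx": -0.5, "dy": -4.5, "dz": 0, "twist": 0, "jaw": 0.4},
    {"dx": -0.5, "dy": -4.5, "dz": 0, "twist": 0, "jaw": 0.4},
    {"dx": -0.5, "dy": -4.5, "dz": 0, "twist": 0, "jaw": 0.4},
    {"dx": -0.5, "dy": -4, "dz": 0, "twist": 0, "jaw": 0.4},
    {"dx": -0.5, "dy": -3, "dz": -1, "twist": 0, "jaw": 0.4},
    {"dx": 0, "dy": -1, "dz": -2, "twist": 0, "jaw": 0.4},
    {"dx": 0, "dy": 0, "dz": 0, "twist": 0, "jaw": 0.4}
  ],
  "newtons": 12
}}

```text
clock: 55.35
position: [0.4444, -0.3346, 0.0714]
tcp_rot: [-0.0, 1.0, 0.001, -0.001]
contact_force: [-0.6, 0.3, 0.5]
opening: 0.0569
```

```bash
python3 look.py wrist wx;python3 look.py side sx 140,340,260,460
```

```text
55.35 [ 0.4444 -0.3346  0.0714] 0.0569 [-0.6  0.3  0.5]
55.4 [ 0.445  -0.3344  0.0723] 0.0571 [ 0.3 -0.8 -0.1]
```

View pics/sx.png

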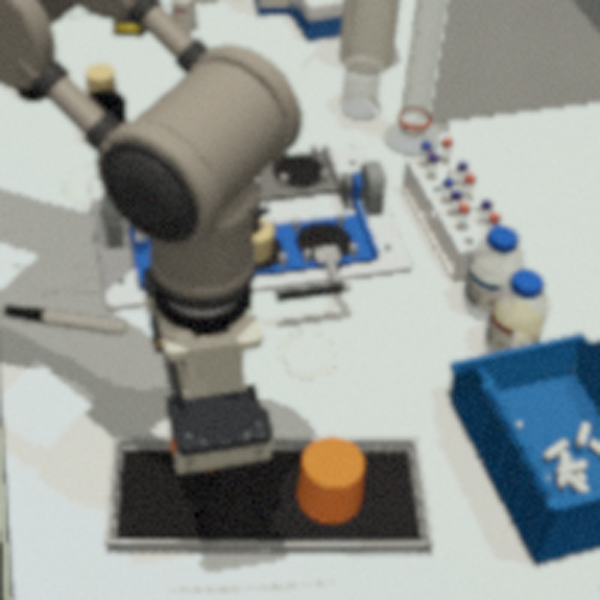

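Emit:
{"api": "apply_moves", "payload": {
  "motion": [
    {"dx": 0, "dy": -0.3, "dz": -2, "twist": 0, "jaw": 0.4},
    {"dx": 0, "dy": 0, "dz": -2, "twist": 0, "jaw": 0.4},
    {"dx": 0, "dy": 0, "dz": -1.6, "twist": 0, "jaw": 0.4},
    {"dx": 0, "dy": 0, "dz": -1.2, "twist": 0, "jaw": 0.4},
    {"dx": 0, "dy": 0, "dz": -0.6, "twist": 0, "jaw": 0.4},
    {"dx": 0, "dy": 0, "dz": -0.2, "twist": 0, "jaw": 0.4},
    {"dx": 0, "dy": 0, "dz": 0, "twist": 0, "jaw": 0.4}
  ],
  "newtons": 12
}}

```text
clock: 56.32
position: [0.4456, -0.3379, -0.0034]
tcp_rot: [-0.001, 1.0, -0.0, 0.0]
contact_force: [-1.5, -0.2, -0.1]
opening: 0.057
```

Emit:
{"api": "apply_moves", "payload": {
  "motion": [
    {"dx": 0, "dy": 0, "dz": -0.3, "twist": 0, "jaw": 0.4},
    {"dx": 0, "dy": 0, "dz": -0.1, "twist": 0, "jaw": 0.4},
    {"dx": 0, "dy": 0, "dz": 0, "twist": 0, "jaw": 0.4}
  ],
  "newtons": 12
}}

```text
clock: 56.7
position: [0.4456, -0.3379, -0.0071]
tcp_rot: [-0.001, 1.0, -0.0, 0.0]
contact_force: [-1.5, 0.7, 4.4]
opening: 0.0569
```

Contact; release, rise, and head towards the loading handle (over the cradle at safe height).

Emit:
{"api": "apply_moves", "payload": {
  "motion": [
    {"dx": 0, "dy": 0, "dz": 0, "twist": 0, "jaw": 0.8},
    {"dx": 0, "dy": 0, "dz": 0, "twist": 0, "jaw": 0.9},
    {"dx": 0, "dy": 0, "dz": 0.5, "twist": 0, "jaw": 0.9},
    {"dx": 0, "dy": 0, "dz": 2, "twist": 0, "jaw": 1},
    {"dx": 0, "dy": 0, "dz": 4, "twist": 0, "jaw": 1},
    {"dx": 0, "dy": 0, "dz": 5, "twist": 0, "jaw": 1},
    {"dx": 0, "dy": 3, "dz": 2, "twist": 0, "jaw": 1},
    {"dx": 0.5, "dy": 5, "dz": 0, "twist": 0, "jaw": 1},
    {"dx": 0.5, "dy": 5.5, "dz": 0, "twist": 0, "jaw": 1},
    {"dx": 0.5, "dy": 5.5, "dz": 0, "twist": 0, "jaw": 1}
  ],
  "newtons": 20
}}

```text
clock: 57.95
position: [0.4604, -0.1462, 0.1278]
tcp_rot: [-0.001, 1.0, -0.0, 0.0]
contact_force: [0.8, -0.5, -0.1]
opening: 0.0917
```

Emit:
{"api": "apply_moves", "payload": {
  "motion": [
    {"dx": 0.8, "dy": 5.5, "dz": 0, "twist": 0, "jaw": 0.8},
    {"dx": 0.8, "dy": 5.5, "dz": 0, "twist": 0, "jaw": 0.6},
    {"dx": 0.8, "dy": 5.5, "dz": 0, "twist": 0, "jaw": 0.5},
    {"dx": 0.8, "dy": 5.5, "dz": 0, "twist": 0, "jaw": 0.5},
    {"dx": 0.8, "dy": 5, "dz": 0, "twist": 0, "jaw": 0.5},
    {"dx": 0.8, "dy": 3.5, "dz": 0, "twist": 0, "jaw": 0.5},
    {"dx": 0.5, "dy": 1.5, "dz": 0, "twist": 0, "jaw": 0.5},
    {"dx": 0, "dy": 0, "dz": 0, "twist": 0, "jaw": 0.5}
  ],
  "newtons": 20
}}

```text
clock: 58.95
position: [0.5135, 0.1724, 0.1273]
tcp_rot: [-0.002, 1.0, -0.0, -0.0]
contact_force: [0.2, -1.5, 0.4]
opening: 0.0461
```

```bash
python3 look.py wrist wy;python3 hand.py wy .173;python3 look.py side sy 140,340,260,460; python3 look.py top ty 130,280,300,520;python3 tops.py ty .045 .066
```

```text
58.95 [0.5135 0.1724 0.1273] 0.0461 [ 0.2 -1.5  0.4]
0.488 142 y [0.1692 0.1793] 0.1742334635563738 ztop 0.05618381176865756
0.496 138 y [0.1692 0.1793] 0.1742835186986199 ztop 0.05659728860939414
0.504 141 y [0.1692 0.1794] 0.17433852680142048 ztop 0.056803592032012296
0.512 143 y [0.1692 0.1796] 0.17440310522495828 ztop 0.05649856248984997
0.52 137 y [0.1684 0.1796] 0.1740166971515361 ztop 0.05666888152055739
0.528 135 y [0.1684 0.1789] 0.1736762416621887 ztop 0.056628310999984
0.536 129 y [0.1685 0.179 ] 0.17373220529150601 ztop 0.05619085060016731
0.544 124 y [0.1684 0.1791] 0.17375633584761824 ztop 0.05638629726334751
0.552 108 y [0.1685 0.1784] 0.17340871198828595 ztop 0.05629025013519486
59.0 [0.5133 0.1716 0.1272] 0.0458 [-0.7 -0.8  0.4]
59.05 [0.5132 0.1712 0.1273] 0.0461 [-0.6  0.7  0.3]
[472 171  23  21 348] [ 0.5545 -0.3561  0.058 ] fit [ 0.5554 -0.3578  0.0265] 0.0008 tilt deg [ 1.82 -3.72]
[468 211  22  22 366] [ 0.443  -0.3351  0.0584] fit [ 0.4436 -0.3364  0.0268] 0.0008 tilt deg [ 0.46 -3.01]
```

View pics/wy.png

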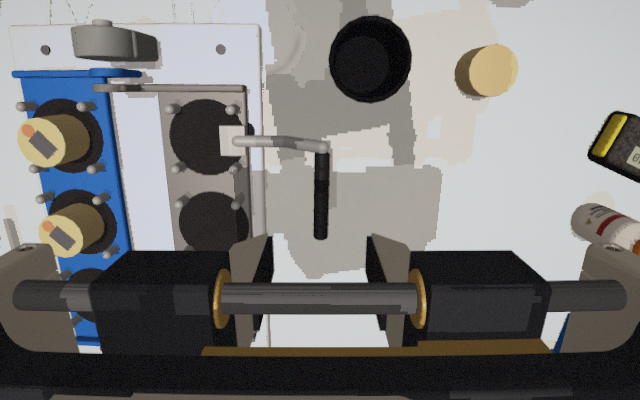

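View pics/sy.png

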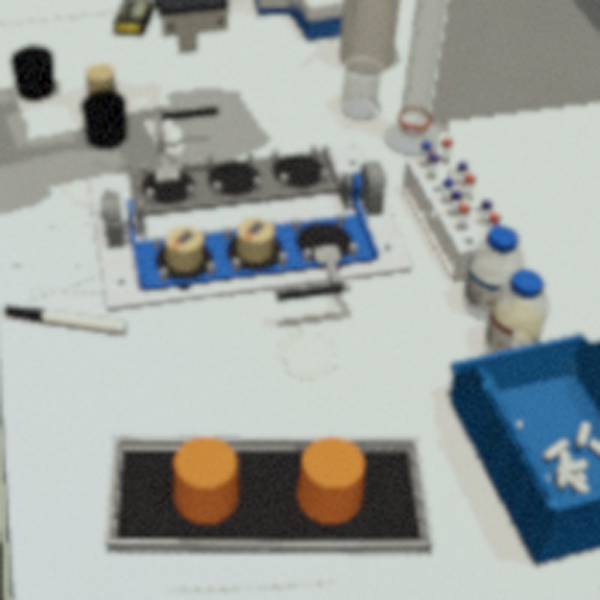

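View pics/ty.png

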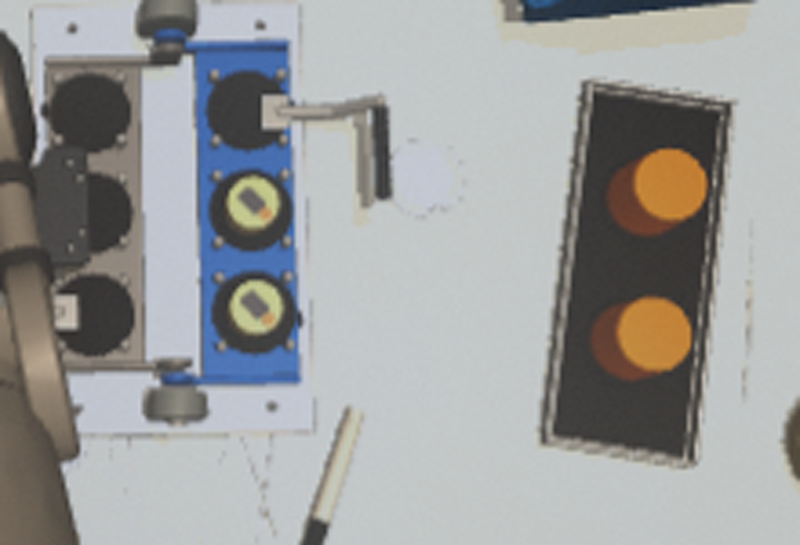

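Emit:
{"api": "apply_moves", "payload": {
  "motion": [
    {"dx": 0.4, "dy": 0.3, "dz": -2, "twist": 0, "jaw": 0.4},
    {"dx": 0, "dy": 0, "dz": -3, "twist": 0, "jaw": 0.4},
    {"dx": 0, "dy": 0, "dz": -3, "twist": 0, "jaw": 0.4},
    {"dx": 0, "dy": 0, "dz": -3, "twist": 0, "jaw": 0.4},
    {"dx": 0, "dy": 0, "dz": -2.4, "twist": 0, "jaw": 0.4},
    {"dx": 0, "dy": 0, "dz": 0, "twist": 0, "jaw": 0.2},
    {"dx": 0, "dy": 0, "dz": 0, "twist": 0, "jaw": 0},
    {"dx": 0, "dy": 0, "dz": 0, "twist": 0, "jaw": 0},
    {"dx": 0, "dy": 0, "dz": 0, "twist": 0, "jaw": 0}
  ],
  "newtons": 40
}}

```text
clock: 60.22
position: [0.5184, 0.1739, -0.0054]
tcp_rot: [-0.001, 1.0, -0.001, 0.001]
contact_force: [1.1, -7.8, 1.9]
opening: 0.0107
```

```bash
python3 -c "
from h import *
print(read_state()['position'])"; python3 arc.py 1 0.5 179 30 0
```

```text
[ 0.51836092  0.17387412 -0.00539803]
[{"dx": 0.0, "dy": -0.1, "dz": 1.66, "twist": 0, "jaw": 0.0}, {"dx": 0.0, "dy": -0.27, "dz": 1.64, "twist": 0, "jaw": 0.0}, {"dx": -0.01, "dy": -0.44, "dz": 1.6, "twist": 0, "jaw": 0.0}, {"dx": -0.01, "dy": -0.61, "dz": 1.54, "twist": 0, "jaw": 0.0}, {"dx": 0.0, "dy": -0.76, "dz": 1.48, "twist": 0, "jaw": 0.0}, {"dx": -0.02, "dy": -0.91, "dz": 1.39, "twist": 0, "jaw": 0.0}, {"dx": -0.01, "dy": -1.05, "dz": 1.29, "twist": 0, "jaw": 0.0}, {"dx": -0.01, "dy": -1.17, "dz": 1.17, "twist": 0, "jaw": 0.0}, {"dx": -0.02, "dy": -1.3, "dz": 1.04, "twist": 0, "jaw": 0.0}, {"dx": -0.01, "dy": -1.39, "dz": 0.91, "twist": 0, "jaw": 0.0}]
[{"dx": -0.02, "dy": -1.48, "dz": 0.75, "twist": 0, "jaw": 0.0}, {"dx": -0.02, "dy": -1.55, "dz": 0.6, "twist": 0, "jaw": 0.0}, {"dx": -0.02, "dy": -1.6, "dz": 0.43, "twist": 0, "jaw": 0.0}, {"dx": -0.02, "dy": -1.64, "dz": 0.27, "twist": 0, "jaw": 0.0}, {"dx": -0.02, "dy": -1.66, "dz": 0.09, "twist": 0, "jaw": 0.0}, {"dx": -0.02, "dy": -1.66, "dz": -0.08, "twist": 0, "jaw": 0.0}, {"dx": -0.02, "dy": -1.64, "dz": -0.25, "twist
[... 154 characters left out ...]
: -0.01, "dy": -1.49, "dz": -0.74, "twist": 0, "jaw": 0.0}]
[{"dx": -0.02, "dy": -1.4, "dz": -0.9, "twist": 0, "jaw": 0.0}, {"dx": -0.02, "dy": -1.3, "dz": -1.03, "twist": 0, "jaw": 0.0}, {"dx": -0.01, "dy": -1.19, "dz": -1.16, "twist": 0, "jaw": 0.0}, {"dx": -0.01, "dy": -1.06, "dz": -1.28, "twist": 0, "jaw": 0.0}, {"dx": -0.02, "dy": -0.92, "dz": -1.38, "twist": 0, "jaw": 0.0}, {"dx": 0.0, "dy": -0.77, "dz": -1.47, "twist": 0, "jaw": 0.0}, {"dx": -0.01, "dy": -0.62, "dz": -1.54, "twist": 0, "jaw": 0.0}, {"dx": -0.01, "dy": -0.46, "dz": -1.6, "twist": 0, "jaw": 0.0}, {"dx": 0.0, "dy": -0.28, "dz": -1.63, "twist": 0, "jaw": 0.0}, {"dx": 0.0, "dy": -0.12, "dz": -1.66, "twist": 0, "jaw": 0.0}]
```

Emit:
{"api": "apply_moves", "payload": {
  "motion": [
    {"dx": 0.0, "dy": -0.1, "dz": 1.65, "twist": 0, "jaw": 0.0},
    {"dx": 0.0, "dy": -0.25, "dz": 1.65, "twist": 0, "jaw": 0.0},
    {"dx": 0, "dy": -0.45, "dz": 1.6, "twist": 0, "jaw": 0.0},
    {"dx": 0, "dy": -0.6, "dz": 1.55, "twist": 0, "jaw": 0.0},
    {"dx": -0.05, "dy": -0.75, "dz": 1.5, "twist": 0, "jaw": 0.0},
    {"dx": 0, "dy": -0.9, "dz": 1.4, "twist": 0, "jaw": 0.0},
    {"dx": 0, "dy": -1.05, "dz": 1.3, "twist": 0, "jaw": 0.0},
    {"dx": -0.05, "dy": -1.2, "dz": 1.15, "twist": 0, "jaw": 0.0},
    {"dx": 0, "dy": -1.3, "dz": 1.05, "twist": 0, "jaw": 0.0},
    {"dx": 0, "dy": -1.4, "dz": 0.9, "twist": 0, "jaw": 0.0}
  ],
  "newtons": 40
}}

```text
clock: 61.48
position: [0.5172, 0.0955, 0.1323]
tcp_rot: [-0.001, 1.0, 0.001, 0.001]
contact_force: [5.4, 2.4, -2.6]
opening: 0.0108
```

Emit:
{"api": "apply_moves", "payload": {
  "motion": [
    {"dx": -0.05, "dy": -1.5, "dz": 0.75, "twist": 0, "jaw": 0.0},
    {"dx": 0, "dy": -1.55, "dz": 0.6, "twist": 0, "jaw": 0.0},
    {"dx": 0, "dy": -1.6, "dz": 0.45, "twist": 0, "jaw": 0.0},
    {"dx": -0.05, "dy": -1.65, "dz": 0.25, "twist": 0, "jaw": 0.0},
    {"dx": 0, "dy": -1.65, "dz": 0.1, "twist": 0, "jaw": 0.0},
    {"dx": 0, "dy": -1.65, "dz": -0.1, "twist": 0, "jaw": 0.0},
    {"dx": -0.05, "dy": -1.65, "dz": -0.25, "twist": 0, "jaw": 0.0},
    {"dx": 0, "dy": -1.6, "dz": -0.4, "twist": 0, "jaw": 0.0},
    {"dx": 0, "dy": -1.55, "dz": -0.6, "twist": 0, "jaw": 0.0},
    {"dx": -0.05, "dy": -1.5, "dz": -0.75, "twist": 0, "jaw": 0.0}
  ],
  "newtons": 40
}}

```text
clock: 62.72
position: [0.5151, -0.0659, 0.1333]
tcp_rot: [-0.001, 1.0, -0.001, 0.002]
contact_force: [2.6, -2.8, 6.9]
opening: 0.0105
```

Emit:
{"api": "apply_moves", "payload": {
  "motion": [
    {"dx": 0, "dy": -1.4, "dz": -0.9, "twist": 0, "jaw": 0.0},
    {"dx": 0, "dy": -1.3, "dz": -1.05, "twist": 0, "jaw": 0.0},
    {"dx": -0.05, "dy": -1.2, "dz": -1.15, "twist": 0, "jaw": 0.0},
    {"dx": 0, "dy": -1.05, "dz": -1.3, "twist": 0, "jaw": 0.0},
    {"dx": 0, "dy": -0.9, "dz": -1.4, "twist": 0, "jaw": 0.0},
    {"dx": 0, "dy": -0.75, "dz": -1.45, "twist": 0, "jaw": 0.0},
    {"dx": 0, "dy": -0.6, "dz": -1.55, "twist": 0, "jaw": 0.0},
    {"dx": 0, "dy": -0.45, "dz": -1.6, "twist": 0, "jaw": 0.0},
    {"dx": 0, "dy": -0.2, "dz": -1.0, "twist": 0, "jaw": 0.0},
    {"dx": 0, "dy": 0, "dz": 0, "twist": 0, "jaw": 0.0}
  ],
  "newtons": 40
}}

```text
clock: 63.98
position: [0.5139, -0.1445, 0.0171]
tcp_rot: [-0.001, 1.0, -0.001, 0.0]
contact_force: [2.5, -7.5, -1.9]
opening: 0.0107
```

```bash
python3 look.py wrist xa; python3 hand.py xa -.147;python3 look.py side xas 140,260,270,420
```

```text
63.975 [ 0.5139 -0.1445  0.0171] 0.0107 [ 2.5 -7.5 -1.9]
0.48 286 y [-0.1493 -0.1388] -0.14403070719291805 ztop 0.07871895424609823
0.488 528 y [-0.1494 -0.1386] -0.14400169214669573 ztop 0.07885695009048282
0.496 479 y [-0.1495 -0.1386] -0.14400594718394194 ztop 0.07869949153337757
0.504 653 y [-0.1516 -0.1368] -0.1441842236138845 ztop 0.07893483913875393
0.512 437 y [-0.1495 -0.1388] -0.14412680495318933 ztop 0.07876839122592495
0.52 34 y [-0.1492 -0.1387] -0.14393323690272736 ztop 0.07785845259161578
0.536 333 y [-0.1497 -0.1393] -0.14451595749938856 ztop 0.07893012436210604
0.544 335 y [-0.1503 -0.1396] -0.14494741224802632 ztop 0.07868542114618779
0.552 90 y [-0.1503 -0.1401] -0.14519491791477823 ztop 0.07838459276591159
0.568 29 y [-0.1525 -0.1506] -0.15156501210326043 ztop 0.05399433540518274
64.025 [ 0.5139 -0.1446  0.0174] 0.0107 [ 1.9 -7.6 -2.5]
```

View pics/xas.png

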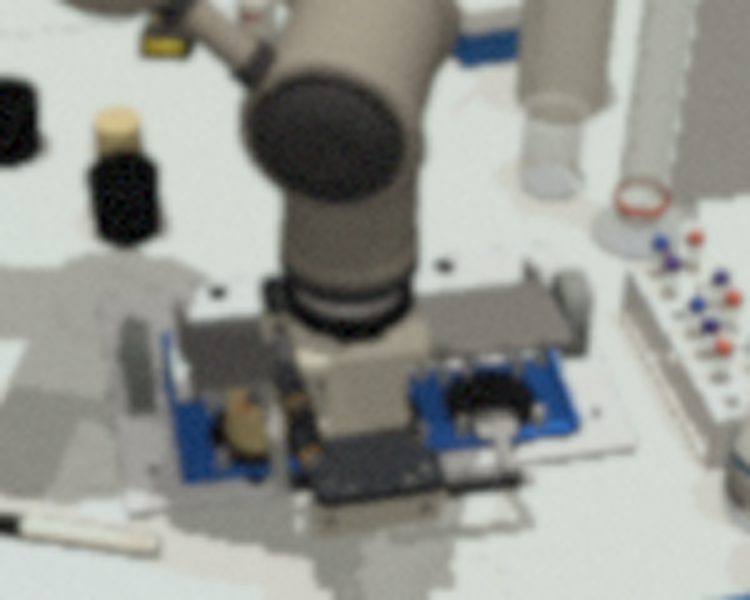

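Emit:
{"api": "apply_moves", "payload": {
  "motion": [
    {"dx": 0, "dy": -0.1, "dz": -0.8, "twist": 0, "jaw": 0.0},
    {"dx": 0, "dy": -0.05, "dz": -0.7, "twist": 0, "jaw": 0.0},
    {"dx": 0, "dy": 0, "dz": -0.4, "twist": 0, "jaw": 0.0},
    {"dx": 0, "dy": 0, "dz": -0.3, "twist": 0, "jaw": 0.0},
    {"dx": 0, "dy": 0, "dz": -0.2, "twist": 0, "jaw": 0.0},
    {"dx": 0, "dy": 0, "dz": 0, "twist": 0, "jaw": 0.0}
  ],
  "newtons": 40
}}

```text
clock: 64.82
position: [0.514, -0.1462, -0.0055]
tcp_rot: [-0.001, 1.0, -0.001, 0.0]
contact_force: [-1.1, -7.8, 5.7]
opening: 0.0108
```

```bash
python3 look.py wrist xb; python3 hand.py xb -.147
```

```text
64.825 [ 0.514  -0.1462 -0.0055] 0.0108 [-1.1 -7.8  5.7]
0.48 274 y [-0.1509 -0.1408] -0.14584304863768027 ztop 0.056044721568672844
0.488 524 y [-0.151  -0.1402] -0.14560273081832137 ztop 0.05627440013141049
0.496 482 y [-0.1511 -0.1402] -0.14562202169303906 ztop 0.05616922759874714
0.504 916 y [-0.1533 -0.1383] -0.14580064576108082 ztop 0.07078606726566258
0.512 464 y [-0.1511 -0.1403] -0.14572232763623744 ztop 0.056600222737263395
0.52 210 y [-0.1534 -0.1383] -0.14583511146693476 ztop 0.07679521633844108
0.528 17 y [-0.1529 -0.1388] -0.14583651255796398 ztop 0.07578031512096838
0.536 336 y [-0.1513 -0.1409] -0.14609374095422895 ztop 0.05642027741589248
0.544 341 y [-0.1518 -0.1412] -0.14651082273576635 ztop 0.05607918677784911
0.552 89 y [-0.1516 -0.1416] -0.1466091183739287 ztop 0.05576966692482336
```

Emit:
{"api": "apply_moves", "payload": {
  "motion": [
    {"dx": 0, "dy": 0.05, "dz": 0.1, "twist": 0, "jaw": 0.3},
    {"dx": 0, "dy": 0, "dz": 0, "twist": 0, "jaw": 0.4},
    {"dx": 0, "dy": 0, "dz": 0, "twist": 0, "jaw": 0.4},
    {"dx": 0, "dy": 0, "dz": 2, "twist": 0, "jaw": 0.4},
    {"dx": 0, "dy": 0, "dz": 4, "twist": 0, "jaw": 0.4},
    {"dx": 0, "dy": 0, "dz": 5, "twist": 0, "jaw": 0.4},
    {"dx": -1, "dy": 0, "dz": 5, "twist": 0, "jaw": 0.4},
    {"dx": -2, "dy": 3, "dz": 3, "twist": 0, "jaw": 0.4},
    {"dx": -3, "dy": 5, "dz": 0, "twist": 0, "jaw": 0.4},
    {"dx": 0, "dy": 5, "dz": 0, "twist": 0, "jaw": 0.4}
  ],
  "newtons": 20
}}

```text
clock: 66.12
position: [0.4519, -0.012, 0.1847]
tcp_rot: [-0.001, 1.0, 0.0, -0.0]
contact_force: [1.6, -0.2, 0.8]
opening: 0.0368
```

Emit:
{"api": "apply_moves", "payload": {
  "motion": [
    {"dx": 0, "dy": 6, "dz": 0, "twist": 0, "jaw": 0.4},
    {"dx": 0, "dy": 6, "dz": 0, "twist": 0, "jaw": 0.4},
    {"dx": 0, "dy": 6, "dz": 0, "twist": 0, "jaw": 0.4},
    {"dx": 0, "dy": 5, "dz": 0, "twist": 0, "jaw": 0.4},
    {"dx": 0, "dy": 3, "dz": 0, "twist": 0, "jaw": 0.4},
    {"dx": 0, "dy": 0, "dz": 0, "twist": 0, "jaw": 0.4}
  ],
  "newtons": 20
}}

```text
clock: 66.88
position: [0.4531, 0.2485, 0.1838]
tcp_rot: [-0.003, 1.0, -0.0, -0.001]
contact_force: [0.5, -0.7, -0.2]
opening: 0.0368
```

```bash
python3 look.py side xc 120,340,230,470; python3 look.py top xd 120,290,180,520; python3 tops.py xd .045 .066
python3 - <<'E'
from h import *
for nm,y in (('xc',-.147),('xd',-.147)):
    a=np.load(f'pics/{nm}.npz');P=a['P'];g=a['img'].max(-1)
    m=(g<80)&(P[...,2]>.035)&(P[...,2]<.08)&(np.abs(P[...,1]-y)<.015)&(P[...,0]>.47)&(P[...,0]<.64)
    q=P[m]
    for lo,hi in((.485,.55),(.56,.625)):
        k=q[(q[:,0]>lo)&(q[:,0]<hi)];print(nm,lo,len(k),np.median(k,0) if len(k) else '', np.percentile(k[:,2],90) if len(k) else '')
E
```

```text
66.875 [0.4531 0.2485 0.1838] 0.0368 [ 0.5 -0.7 -0.2]
66.925 [0.4533 0.2472 0.1839] 0.0368 [-0.8 -0.5  0.4]
[472 171  23  20 343] [ 0.5549 -0.3563  0.058 ] fit [ 0.5555 -0.3575  0.0263] 0.0007 tilt deg [ 1.56 -3.63]
[468 211  22  22 365] [ 0.4431 -0.3351  0.0581] fit [ 0.4435 -0.3363  0.0267] 0.0009 tilt deg [ 0.94 -4.18]
xc 0.485 36 [ 0.51626564 -0.15096148  0.05275966] 0.05467122609129088
xc 0.56 39 [ 0.5958377  -0.15166935  0.05238902] 0.054020798399597884
xd 0.485 69 [ 0.51599298 -0.14437235  0.05361408] 0.05636624225101832
xd 0.56 73 [ 0.59156428 -0.145886    0.05330771] 0.056943203040876876
```

View pics/xc.png

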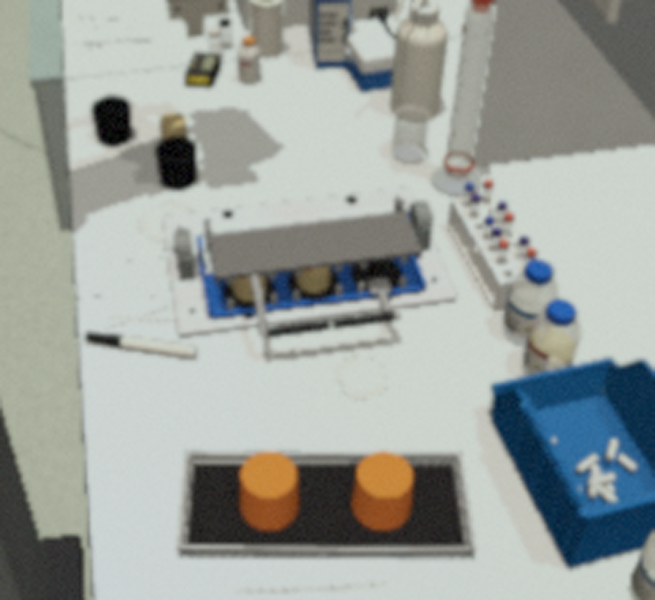

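View pics/xd.png

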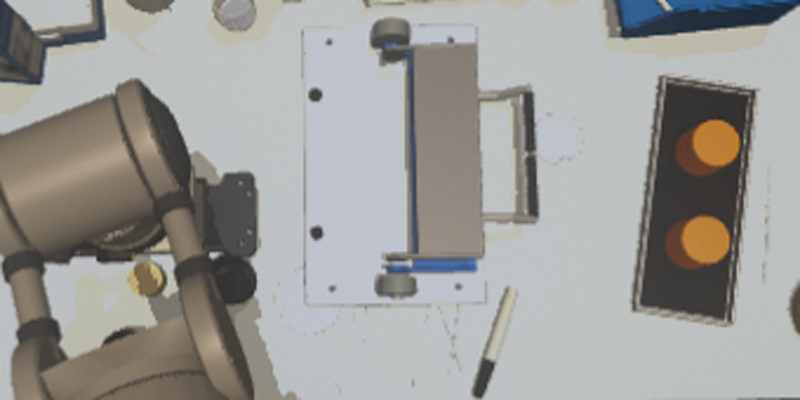

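```bash
python3 -c "
from rig import finish_job
print(finish_job())"
```

```text
the job is handed in; nothing more can be done
None
```

I finished the whole sequence and handed the job in at about 67 s of the 210 s; no verdict is reported. Two orange cups were there. I stood them in loading pockets 2 and 1, closed the catch leaf over them and turned the pair over. Then I swung the loading leaf back, lifted the cups off, set them mouth down in the drying tray, and swung the empty loading leaf over the mounts.

**Last checks**
- **Mounts:** both stood specimen face up in catch pockets 1 and 2 before I covered them. The pocket 2 mount measured about 2 mm off centre; I judged the other only by eye.
- **Leaves:** both half handles are in line at flat height, so the catch leaf is flat and the loading leaf is right over it.
- **Cups:** both are mouth down inside the tray. The top camera's depth suggests a 3–4° tilt on both alike; I took that as measurement noise and did not check it further.
- **Bystanders:** the timer, bottle, bare mount and black cups show no movement in the pictures.

**What did not go cleanly**
- **Fingertips:** they sit about 36 mm short of the reported TCP, so the first grasp closed above the cup without disturbing it. I allowed for the offset afterwards.
- **Cup in loading pocket 1:** the handle's bracket and arm reach into that pocket, so the cup stood tilted about 7° there. The closed pair therefore stayed about 0.03–0.04 rad short of fully shut during the turnover. After it, the cup stood level and its mount landed flat.

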